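# Rack the stick gauges and lock the rack for the road

### The job

The stall is packing up for the night: stand every stick gauge that lies on the counter in the sliding rack, one to a socket, foot end down to the bottom of the socket and crossbar head up. Do this while the rack is still drawn out; then, once all are in, push the rack by its upright tab away from you until it snaps fully home on its sprung pawl, with the gauges still seated. Leave the wheel nuts, the loupe and the reamer where they are.

Things in the scene. Friction and masses are not known exactly. Their poses are not given: they have to be found in the camera images.
- gauge1: stick tyre gauge, lying on the counter at first: aluminium rod 16 mm in diameter, 140 mm long over all, 90 g, one end a rounded black foot, the other a steel dual-foot head (crossbar 44 mm wide, 16 x 16 mm). Origin on its axis, 8 mm above the counter when lying; x points along it to the head, y along the crossbar. Foot end at x = -72 mm, head end at +68 mm. Absent ones are None.
- gauge2: another stick gauge, the same as gauge1 in shape and axes; may be absent
- gauge3: another stick gauge, the same as gauge1 in shape and axes; may be absent
- gauge4: another stick gauge, the same as gauge1 in shape and axes; may be absent
- gauge5: another stick gauge, the same as gauge1 in shape and axes; may be absent
- gauge6: another stick gauge, the same as gauge1 in shape and axes; may be absent
- gauge1_foot (a point): end of the rounded foot of gauge1, on its axis
- gauge2_foot (a point): end of the rounded foot of gauge2, on its axis
- gauge3_foot (a point): end of the rounded foot of gauge3, on its axis
- gauge4_foot (a point): end of the rounded foot of gauge4, on its axis
- gauge5_foot (a point): end of the rounded foot of gauge5, on its axis
- gauge6_foot (a point): end of the rounded foot of gauge6, on its axis
- socket1 (a point): socket 1 of 5 in the rack's pale block, 52 mm apart along y (1 at the -y end): centre of the mouth, 70 mm above the counter. Square bore 22 x 22 mm, 45 mm deep, closed bottom, leaning 50 deg from vertical: z points out along the bore (up and away from the robot), x at right angles to it (down and away), y across the row; the block's top face reaches 22 mm either side in x. Moves with the rack.
- socket2 (a point): socket 2 of 5 in the rack's pale block, 52 mm apart along y (1 at the -y end): centre of the mouth, 70 mm above the counter; axes and sizes as socket1
- socket3 (a point): socket 3 of 5 in the rack's pale block, 52 mm apart along y (1 at the -y end): centre of the mouth, 70 mm above the counter; axes and sizes as socket1
- socket4 (a point): socket 4 of 5 in the rack's pale block, 52 mm apart along y (1 at the -y end): centre of the mouth, 70 mm above the counter; axes and sizes as socket1
- socket5 (a point): socket 5 of 5 in the rack's pale block, 52 mm apart along y (1 at the -y end): centre of the mouth, 70 mm above the counter; axes and sizes as socket1
- tab (a point): middle of the near (robot-side) face of the rack's upright push tab, about 45 mm above the counter; the tab is 70 mm wide, 10 mm thick, its top 70 mm above the counter. Its x axis is the level direction in which the rack slides home.
- rack (a joint): travel of the rack along its rails, m: 0 to about 0.02 = drawn out towards the robot for loading, 0.080 = fully home against the stop, held by the sprung pawl. It takes about 10 N to push it over the pawl's hump at 0.064; past 0.070 it snaps home by itself.
- bed: steel bed with two rails, 300 x 290 mm, 8 mm thick, that carries the rack; fixed to the counter; x is the slide direction
- nut1: bystander: black locking wheel nut, 32 mm tall, 32 mm wide; origin under its centre
- nut2: bystander: the second black locking wheel nut, the same
- loupe: bystander: stainless magnifying loupe lying flat, 56 mm lens ring with a 75 mm handle to -x, 10 mm tall; origin under the lens
- reamer: bystander: tyre reamer lying flat, red handle 26 mm thick and 85 mm long to -y, thin dark shank 75 mm to +y; origin underneath between them
Things that resemble listed ones, but are neither listed nor needed, are in the scene too. Leave any blue, turquoise or yellow look-alike of the gauge3 alone.

How it is judged:
By the outcome, as a careful person would: the job done as asked, in the order asked, and still so for the second after the job is handed in, with the robot touching nothing.
Of gauge1, gauge2, gauge3, gauge4, gauge5, gauge6 only 4 to 5 are there at a start; the rules pass over those that are not, and their reading is None.
At some moment in a run one of gauge1, gauge2, gauge3, gauge4, gauge5, gauge6 may be knocked a few centimetres aside while the robot is not near it.
It also fails if it takes over 210 s, if anything falls off the work surface, if the arm or the gripper's body presses on something with over 40 N, if the wrist force passes 120 N, or if a joint passes its speed limit or range.

### The arm

A 6-joint arm with a two-finger parallel gripper is mounted at the origin on the work surface. World frame = base frame: x ahead of the robot, y to its left, z up, the work surface at z = 0. Lengths are in m, angles in rad, forces in N, time in s.
With the tool pointing down it reaches from about 0.35 to 0.975 m from the base axis. Payload 17.4 kg.
Tool frame: the origin (TCP) lies between the finger pads; the fingertips stand 17 mm ahead of it and the grasp point (between the pads) lies 2 mm behind it; z points along the fingers, y is the direction in which the jaws open and shut (so a half turn about z gives the same grasp; the last joint's range is limited). The gripper opens to 85 mm and grips with 20 to 120 N. Pads are 22 mm wide; open, the fingers measure 114 mm over their backs; the gripper's body (76 mm by 85 mm) begins 54 mm behind the grasp point. The pads swing forward as they close: fully open they stand 13 mm farther back than shut.
Start: joints at [-1.25, 0.116, 1.442, -0, 1.584, -0.038], TCP at [0.237, -0.632, 0.248] pointing down, gripper open.
Joint ranges: [-2.83, 2.83], [-0.83, 2.19], [0.07, 2.5], [-1.14, 4.28], [0.01, 3], [-2.97, 2.97]. Speed limits (rad/s): [1.89, 1.89, 2.22, 3.14, 3.14, 3.14].

### API

Orientations are given as a rotation vector (axis times angle).
In Python, from plant import robot gives the robot as it stands.
- The arm moves only by the tool play_rows, never from a script. Its argument "series" is a list of rows, each an object of numbers: "x", "y", "z": the shift along the world's x, y, z in mm; "rx", "ry", "rz": the turn, a rotation vector about the world's x, y, z in degrees; "jaw": the closure, from 0 (fully open) to 1 (shut). In form: [{"x": .., "y": .., "z": .., "rx": .., "ry": .., "rz": .., "jaw": ..}, ...]. A call has 1 to 20 rows; each row is the pose to reach, as a shift and turn from the pose measured when the call began; what a row does not reach only later rows make up. A row lasts 1/10 s, in which the tool goes at most 50 mm and 8.59 degrees, less where a joint would pass 70% of its speed; a pose out of reach is approached as far as the arm can. A call with a gripper value outside its range is refused whole. The fingers move at their own pace and stop on an object; "squeeze" is the grip in N (left out, the last holds). Time passes only in rows, so rows that repeat a pose let the fingers close. It gives the time, the measured TCP pose, the force and the opening at its end, in the units of the state.
- robot.get_obs(): the state, without advancing time (a new reading comes with each control period).
- robot.grab_frame(name): name is "scene" or "side" or "wrist"; returns (picture, depth): 384x512x3 uint8, red, green, blue; 384x512 float32, m along the optical axis (not along the pixel's ray), 0 where there is no reading.
- robot.calibration(name): a dict with "mtx" (3x3 intrinsics, pixels), "D" ([k1, k2, p1, p2, k3] as OpenCV has them; the pictures are not rectified), "rvec" (rotation vector, rad) and "tvec" (3), from world to camera coordinates, as OpenCV has them; the wrist camera has in their place "hand_eye" (4x4, takes a point from camera to tool coordinates, whose origin is the TCP and whose axes are the flange's). Camera axes: x right, y down, z forward; pixel columns grow to the right and rows downward; lengths in m; the calibration is good to about 2 mm. A picture is of the moment at which its call begins: read the wrist's pose just before it. calibration takes no time and is no camera call.
- robot.finish_job(): hands the job in, once; it reports no verdict.
The state is a dict: "time": time; "qpos": joint angles; "qvel": joint speeds; "joint_torque": joint torques, N m; "ee_pos": TCP position; "ee_rot": TCP orientation; "force": force on the tool from outside, world axes, zero at the start; "moment": the same for the moment, N m; "width": finger opening in m.
Only numpy, scipy, OpenCV 4.12 (cv2) and the standard library are available. Lean on these libraries where they do the work, as an engineer would, in place of code of your own. Each camera call takes 0.05 s, during which the arm holds its last target.

## Working session

There is one attempt and no reset: what is moved stays moved. The work goes in short steps, Python scripts to look and compute and a tool call to move; the robot and the scene stay as the last step left them, time stands still between calls to the robot, and variables do not carry over. Pictures are saved under pics/ and viewed, and the job is handed in when it is done.

Besides the shell and the picture viewer there is one more tool, called after ">>>" as name(argument=value, ...) on one line, values as JSON. play_rows: Moves the arm, as the interface text tells. Its arguments: {"type":"object","properties":{"series":{"type":"array","items":{"type":"object","properties":{"x":{"type":"number"},"y":{"type":"number"},"z":{"type":"number"},"rx":{"type":"number"},"ry":{"type":"number"},"rz":{"type":"number"},"jaw":{"type":"number"}}}},"squeeze":{"type":"number"}},"required":["series"]}

```bash
ls; mkdir -p pics
cat > h.py <<'E'
import numpy as np, cv2
from scipy.spatial.transform import Rotation as R
from plant import robot
def save(name,tag):
    p,d=robot.grab_frame(name); cv2.imwrite(f'pics/{tag}.png',p[:,:,::-1]); np.save(f'pics/{tag}.npy',d); return p,d
E
python3 - <<'E'
from h import *
o=robot.get_obs(); print(o)
for n in ['scene','side','wrist']:
    print(n,robot.calibration(n)); p,d=save(n,n+'0')
E
```

```text
pics
{'time': 0.0, 'qpos': array([-1.24979813e+00,  1.16527093e-01,  1.44228918e+00,  7.24882227e-06,
        1.58398677e+00, -3.78075505e-02]), 'qvel': array([-0.0005138 , -0.00032507, -0.0006187 ,  0.0006511 , -0.00198187,
       -0.00080435]), 'joint_torque': array([ 4.95732766e-04, -7.31993151e+01, -6.32494640e+01, -8.77473667e-05,
        6.34217751e-03,  3.61363035e-06]), 'ee_pos': array([ 0.23696521, -0.63185569,  0.24751959]), 'ee_rot': array([-3.08999133e+00, -5.60378410e-01,  2.56943408e-04]), 'force': array([-1.18861208,  0.02205838,  0.29508071]), 'moment': array([-0.03875673, -0.00345043,  0.05386278]), 'width': 0.0851067191214837}
scene {'mtx': array([[416.22131897,   0.        , 255.63807839],
       [  0.        , 416.22131897, 191.26693263],
       [  0.        ,   0.        ,   1.        ]]), 'D': array([-0.06239199,  0.        ,  0.        ,  0.        ,  0.        ]), 'rvec': array([ 2.30669714,  0.70942125, -0.25485986]), 'tvec': array([-0.38060411, -0.27613071,  1.73650381])}
side {'mtx': array([[435.02784689,   0.        , 254.97092941],
       [  0.        , 4
[... 160 characters left out ...]
': array([ 0.60735626, -2.56640819,  1.28953959]), 'tvec': array([0.41232106, 0.29113085, 0.93588658])}
wrist {'mtx': array([[330.43199998,   0.        , 252.38246116],
       [  0.        , 330.43199998, 189.87552165],
       [  0.        ,   0.        ,   1.        ]]), 'D': array([0.01532975, 0.        , 0.        , 0.        , 0.        ]), 'hand_eye': array([[-4.26587991e-04, -9.52245820e-01, -3.05332142e-01,
         7.80088195e-02],
       [ 9.99999897e-01, -3.58719487e-04, -2.78381484e-04,
        -2.83916122e-04],
       [ 1.55559014e-04, -3.05332229e-01,  9.52245874e-01,
        -1.25655476e-01],
       [ 0.00000000e+00,  0.00000000e+00,  0.00000000e+00,
         1.00000000e+00]])}
```

View pics/scene0.png

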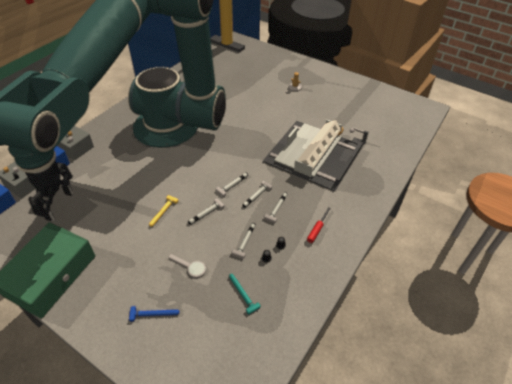

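View pics/side0.png

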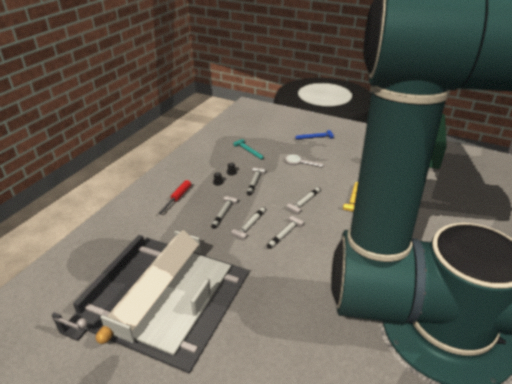

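View pics/wrist0.png

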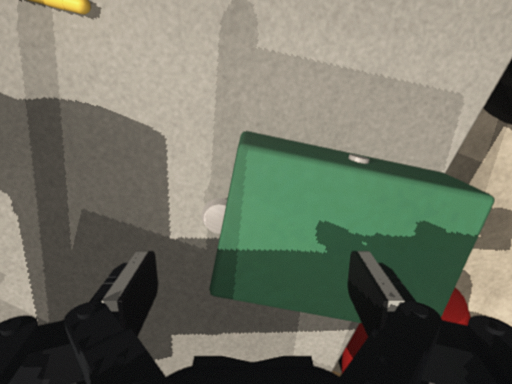

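Run:
```python
import cv2
a=cv2.imread('pics/scene0.png')
cv2.imwrite('pics/c1.png',cv2.resize(a[160:280,170:340],None,fx=4.6,fy=4.6,interpolation=cv2.INTER_CUBIC))
cv2.imwrite('pics/c2.png',cv2.resize(a[110:195,255:375],None,fx=6.5,fy=6.5,interpolation=cv2.INTER_CUBIC))
b=cv2.imread('pics/side0.png')
cv2.imwrite('pics/c3.png',cv2.resize(b[220:365,50:255],None,fx=3.9,fy=3.9,interpolation=cv2.INTER_CUBIC))
```

```text
(no output)
```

View pics/c1.png

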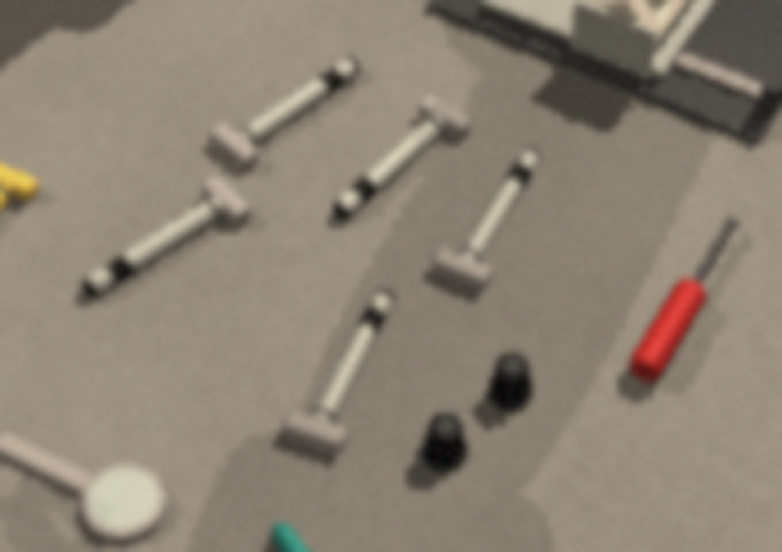

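View pics/c2.png

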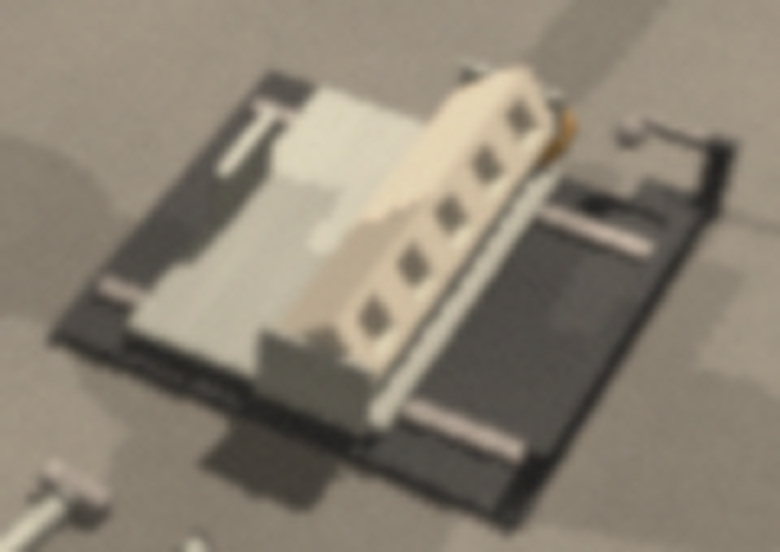

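View pics/c3.png

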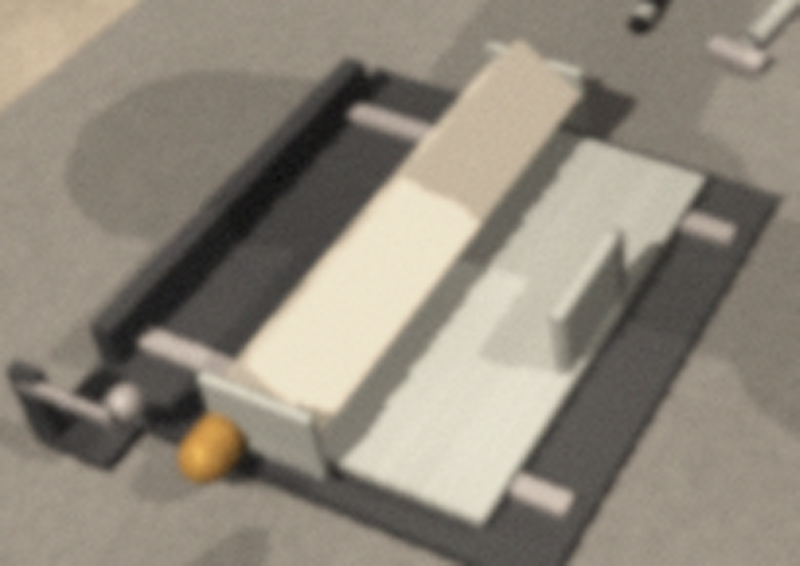

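```bash
cat >> h.py <<'E'
def px2w(name,u,v,z,obs=None):
    c=robot.calibration(name)
    n=cv2.undistortPoints(np.array([[[u,v]]],float),c['mtx'],c['D'])[0,0]
    ray=np.array([n[0],n[1],1.])
    if name=='wrist':
        H=c['hand_eye']; Rt=R.from_rotvec(obs['ee_rot']).as_matrix()
        d=Rt@H[:3,:3]@ray; o=Rt@H[:3,3]+obs['ee_pos']
    else:
        Rc=R.from_rotvec(c['rvec']).as_matrix(); d=Rc.T@ray; o=-Rc.T@c['tvec']
    return o+d*(z-o[2])/d[2]
def w2px(name,P,obs=None):
    c=robot.calibration(name); P=np.atleast_2d(P).astype(float)
    if name=='wrist':
        H=c['hand_eye']; Rt=R.from_rotvec(obs['ee_rot']).as_matrix()
        Rw=Rt@H[:3,:3]; o=Rt@H[:3,3]+obs['ee_pos']
        rv=R.from_matrix(Rw.T).as_rotvec(); tv=-Rw.T@o
    else: rv,tv=c['rvec'],c['tvec']
    return cv2.projectPoints(P,rv,tv,c['mtx'],c['D'])[0][:,0]
def cloud(name,d,obs=None):
    c=robot.calibration(name); h,w=d.shape
    g=np.stack(np.meshgrid(np.arange(w),np.arange(h)),-1).reshape(-1,1,2).astype(float)
    n=cv2.undistortPoints(g,c['mtx'],c['D'])[:,0]; P=np.c_[n,np.ones(len(n))]*d.reshape(-1,1)
    if name=='wrist':
        H=c['hand_eye']; Rt=R.from_rotvec(obs['ee_rot']).as_matrix()
        W=(P@H[:3,:3].T+H[:3,3])@Rt.T+obs['ee_pos']
    else:
        W=(P-c['tvec'])@R.from_rotvec(c['rvec']).as_matrix()
    W[d.reshape(-1)==0]=np.nan
    return W.reshape(h,w,3)
E
python3 - <<'E'
from h import *
s=4.6
G={'A':((345,68),(232,145)),'B':((90,288),(226,200)),'C':((340,212),(443,118)),'D':((529,158),(460,272)),'E':((380,300),(311,434))}
for k,(f,h) in G.items():
    F=px2w('scene',170+f[0]/s,160+f[1]/s,.008); H=px2w('scene',170+h[0]/s,160+h[1]/s,.008)
    v=H-F; print(k,F.round(3),H.round(3),'len',np.linalg.norm(v).round(3),'yaw',np.degrees(np.arctan2(v[1],v[0])).round(1))
W=cloud('scene',np.load('pics/scene0.npy')); Ws=cloud('side',np.load('pics/side0.npy'))
np.set_printoptions(precision=4,suppress=True)
for nm,u,v in [('nut',440,430),('nut',510,370),('loupe',120,500),('reamer',670,330)]:
    print(nm,W[int(160+v/s),int(170+u/s)])
s=6.5
for nm,u,v in [('s1',375,318),('s2',413,267),('s3',450,214),('s4',486,164),('s5',520,118)]:
    U,V=255+u/s,110+v/s
    # plane fallback
    print(nm,px2w('scene',U,V,.07), W[int(round(V)),int(round(U))])
s=3.9
for nm,u,v in [('tabTL',555,320),('tabTR',618,235),('tabBR',622,290),('tabBL',567,372),('tabmid',590,300),('bedcorner',778,197),('blk',400,300),('blk2',500,130),('barfar',230,270)]:
    U,V=50+u/s,220+v/s
    print(nm, Ws[int(round(V)),int(round(U))])
E
```

```text
A [ 0.448 -0.055  0.008] [ 0.424 -0.173  0.008] len 0.121 yaw -101.4
B [ 0.424 -0.344  0.008] [ 0.454 -0.221  0.008] len 0.126 yaw 76.3
C [ 0.531 -0.182  0.008] [ 0.542 -0.057  0.008] len 0.126 yaw 85.0
D [ 0.62  -0.054  0.008] [ 0.636 -0.179  0.008] len 0.126 yaw -82.4
E [ 0.603 -0.234  0.008] [ 0.629 -0.356  0.008] len 0.125 yaw -78.0
nut [ 0.7056 -0.3189  0.0351]
nut [ 0.7167 -0.249   0.0316]
loupe [ 0.5538 -0.4684  0.0093]
reamer [ 0.7897 -0.151   0.0262]
s1 [0.6383 0.1012 0.07  ] [0.6358 0.1104 0.0612]
s2 [0.6358 0.1513 0.07  ] [0.6335 0.1617 0.0616]
s3 [0.6318 0.2048 0.07  ] [0.6275 0.214  0.0609]
s4 [0.6285 0.2578 0.07  ] [0.6279 0.2614 0.0684]
s5 [0.6258 0.3088 0.07  ] [0.6217 0.32   0.0615]
tabTL [0.4947 0.2276 0.0632]
tabTR [0.4933 0.1654 0.0694]
tabBR [0.4943 0.1651 0.0225]
tabBL [0.4895 0.2296 0.0257]
tabmid [0.4905 0.2006 0.0523]
bedcorner [ 0.4556  0.0437 -0.0003]
blk [0.5798 0.2495 0.0569]
blk2 [0.6013 0.1239 0.0673]
barfar [0.7146 0.2474 0.0106]
```

Five steel gauges with black foot bands are visible at scene pixels (232,184), (206,212), (257,194), (277,208) and (245,240). The yellow (163,211), blue (153,314) and turquoise (243,293) ones are look-alikes and stay put. Next I move the wrist camera over the gauges.

>>> play_rows(series=[{"x": 283, "y": 502, "z": 82, "rz": 59.5, "jaw": 0}, {"x": 283, "y": 502, "z": 82, "rz": 59.5, "jaw": 0}, {"x": 283, "y": 502, "z": 82, "rz": 59.5, "jaw": 0}, {"x": 283, "y": 502, "z": 82, "rz": 59.5, "jaw": 0}, {"x": 283, "y": 502, "z": 82, "rz": 59.5, "jaw": 0}, {"x": 283, "y": 502, "z": 82, "rz": 59.5, "jaw": 0}, {"x": 283, "y": 502, "z": 82, "rz": 59.5, "jaw": 0}, {"x": 283, "y": 502, "z": 82, "rz": 59.5, "jaw": 0}, {"x": 283, "y": 502, "z": 82, "rz": 59.5, "jaw": 0}, {"x": 283, "y": 502, "z": 82, "rz": 59.5, "jaw": 0}, {"x": 283, "y": 502, "z": 82, "rz": 59.5, "jaw": 0}, {"x": 283, "y": 502, "z": 82, "rz": 59.5, "jaw": 0}, {"x": 283, "y": 502, "z": 82, "rz": 59.5, "jaw": 0}, {"x": 283, "y": 502, "z": 82, "rz": 59.5, "jaw": 0}, {"x": 283, "y": 502, "z": 82, "rz": 59.5, "jaw": 0}, {"x": 283, "y": 502, "z": 82, "rz": 59.5, "jaw": 0}], squeeze=60)

```text
validation failed for argument at $.se...
```

Run:
```python
from h import *
o=robot.get_obs(); print(o['time'],o['ee_pos'],o['qpos'],R.from_rotvec(o['ee_rot']).as_matrix())
p,d=save('wrist','w1'); np.savez('pics/w1o.npz',ee_pos=o['ee_pos'],ee_rot=o['ee_rot'])
cv2.imwrite('pics/w1b.png',cv2.resize(p[:,:,::-1],(800,600),interpolation=cv2.INTER_CUBIC))
```

```text
0.15 [ 0.23697518 -0.63190023  0.24772662] [-1.24981458e+00  1.16381111e-01  1.44211431e+00  3.10969248e-05
  1.58398514e+00 -3.78387125e-02] [[ 9.36311563e-01  3.51170320e-01 -2.50625836e-04]
 [ 3.51170403e-01 -9.36311178e-01  8.52364695e-04]
 [ 6.46614102e-05 -8.86091296e-04 -9.99999605e-01]]
```

View pics/w1b.png

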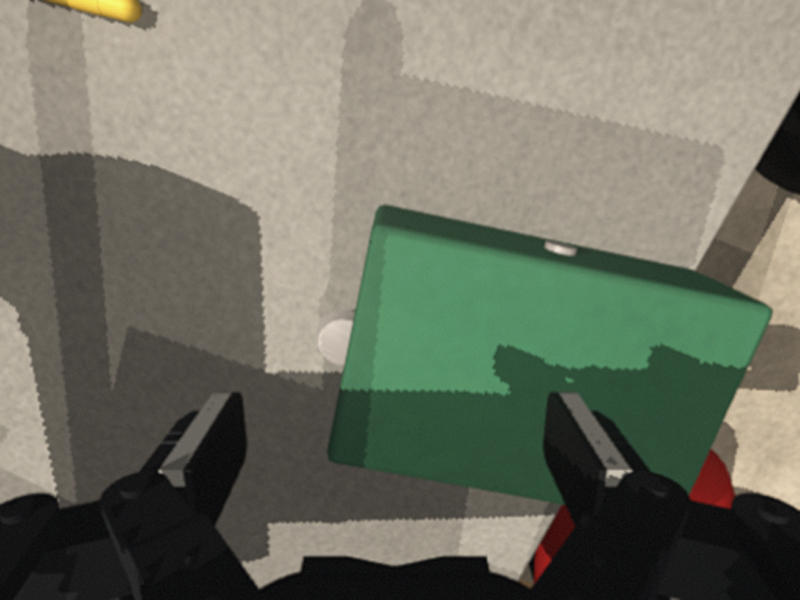

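The wrist picture still shows the green box, so the arm did not move: the call was refused. I'll retry with all keys given.

>>> play_rows(series=[{"x": 50, "y": 80, "z": 20, "rx": 0, "ry": 0, "rz": 10, "jaw": 0}], squeeze=60)

```text
time: 0.3
ee_pos: [0.261, -0.5921, 0.2558]
ee_rot: [-3.038, -0.785, 0.002]
force: [1.0, -0.1, 0.3]
width: 0.0853
```

>>> play_rows(series=[{"x": 259, "y": 462, "z": 75, "rx": 0, "ry": 0, "rz": 51, "jaw": 0}, {"x": 259, "y": 462, "z": 75, "rx": 0, "ry": 0, "rz": 51, "jaw": 0}, {"x": 259, "y": 462, "z": 75, "rx": 0, "ry": 0, "rz": 51, "jaw": 0}, {"x": 259, "y": 462, "z": 75, "rx": 0, "ry": 0, "rz": 51, "jaw": 0}, {"x": 259, "y": 462, "z": 75, "rx": 0, "ry": 0, "rz": 51, "jaw": 0}, {"x": 259, "y": 462, "z": 75, "rx": 0, "ry": 0, "rz": 51, "jaw": 0}, {"x": 259, "y": 462, "z": 75, "rx": 0, "ry": 0, "rz": 51, "jaw": 0}, {"x": 259, "y": 462, "z": 75, "rx": 0, "ry": 0, "rz": 51, "jaw": 0}, {"x": 259, "y": 462, "z": 75, "rx": 0, "ry": 0, "rz": 51, "jaw": 0}, {"x": 259, "y": 462, "z": 75, "rx": 0, "ry": 0, "rz": 51, "jaw": 0}, {"x": 259, "y": 462, "z": 75, "rx": 0, "ry": 0, "rz": 51, "jaw": 0}, {"x": 259, "y": 462, "z": 75, "rx": 0, "ry": 0, "rz": 51, "jaw": 0}, {"x": 259, "y": 462, "z": 75, "rx": 0, "ry": 0, "rz": 51, "jaw": 0}, {"x": 259, "y": 462, "z": 75, "rx": 0, "ry": 0, "rz": 51, "jaw": 0}])

```text
time: 1.7
ee_pos: [0.5197, -0.1307, 0.3305]
ee_rot: [-2.405, -2.016, 0.005]
force: [-1.2, 0.4, -0.3]
width: 0.0853
```

```bash
cat >> h.py <<'E'
def shot(tag):
    o=robot.get_obs(); p,d=save('wrist',tag); np.savez(f'pics/{tag}o.npz',ee_pos=o['ee_pos'],ee_rot=o['ee_rot'])
    cv2.imwrite(f'pics/{tag}b.png',cv2.resize(p[:,:,::-1],(800,600),interpolation=cv2.INTER_CUBIC)); return o,p,d
np.set_printoptions(precision=4,suppress=True)
E
python3 - <<'E'
from h import *
o,p,d=shot('w2');print(o['time'],o['ee_pos'],o['qpos'])
E
```

```text
1.7 [ 0.5197 -0.1307  0.3305] [-0.2934 -0.1947  1.6118 -0.0011  1.729  -0.1181]
```

View pics/w2b.png

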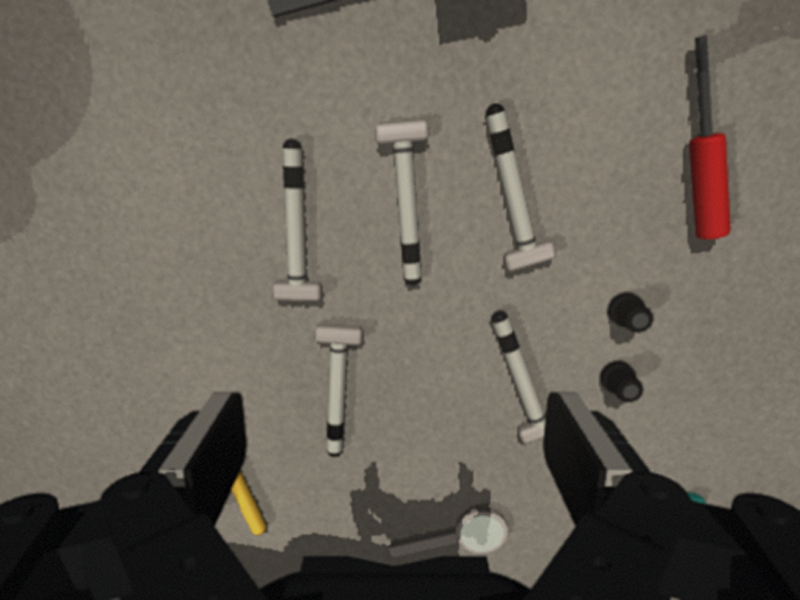

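```bash
cat > g.py <<'E'
from h import *
def gauges(tag,G,s=1.5625):
    o=np.load(f'pics/{tag}o.npz'); out={}
    for k,(f,h) in G.items():
        F=px2w('wrist',(f[0]+.5)/s-.5,(f[1]+.5)/s-.5,.008,o); H=px2w('wrist',(h[0]+.5)/s-.5,(h[1]+.5)/s-.5,.016,o)
        v=H-F; L=np.hypot(*v[:2]); u=v[:2]/L; g=F[:2]+.088*u
        print(k,'F',F[:2],'H',H[:2],'len',L.round(4),'yaw',np.degrees(np.arctan2(v[1],v[0])).round(1),'grip',g)
E
python3 - <<'E'
from g import *
gauges('w2',{'A':((292,140),(298,292)),'C':((413,284),(402,132)),'D':((494,105),(530,256)),'B':((335,454),(339,336)),'E':((499,312),(533,432))})
E
```

```text
A F [ 0.4466 -0.0454] H [ 0.4228 -0.1728] len 0.1296 yaw -100.6 grip [ 0.4304 -0.132 ]
C F [ 0.525  -0.1857] H [ 0.5374 -0.0551] len 0.1312 yaw 84.6 grip [ 0.5333 -0.0981]
D F [ 0.6146 -0.0478] H [ 0.6297 -0.176 ] len 0.1291 yaw -83.3 grip [ 0.6249 -0.1352]
B F [ 0.4181 -0.3483] H [ 0.4501 -0.2206] len 0.1317 yaw 75.9 grip [ 0.4395 -0.263 ]
E F [ 0.5984 -0.2259] H [ 0.6155 -0.3518] len 0.1271 yaw -82.3 grip [ 0.6102 -0.313 ]
```

>>> play_rows(series=[{"x": 120, "y": 331, "z": -80, "rx": 0, "ry": 0, "rz": -76.5, "jaw": 0}, {"x": 120, "y": 331, "z": -80, "rx": 0, "ry": 0, "rz": -76.5, "jaw": 0}, {"x": 120, "y": 331, "z": -80, "rx": 0, "ry": 0, "rz": -76.5, "jaw": 0}, {"x": 120, "y": 331, "z": -80, "rx": 0, "ry": 0, "rz": -76.5, "jaw": 0}, {"x": 120, "y": 331, "z": -80, "rx": 0, "ry": 0, "rz": -76.5, "jaw": 0}, {"x": 120, "y": 331, "z": -80, "rx": 0, "ry": 0, "rz": -76.5, "jaw": 0}, {"x": 120, "y": 331, "z": -80, "rx": 0, "ry": 0, "rz": -76.5, "jaw": 0}, {"x": 120, "y": 331, "z": -80, "rx": 0, "ry": 0, "rz": -76.5, "jaw": 0}, {"x": 120, "y": 331, "z": -80, "rx": 0, "ry": 0, "rz": -76.5, "jaw": 0}, {"x": 120, "y": 331, "z": -80, "rx": 0, "ry": 0, "rz": -76.5, "jaw": 0}, {"x": 120, "y": 331, "z": -80, "rx": 0, "ry": 0, "rz": -76.5, "jaw": 0}, {"x": 120, "y": 331, "z": -80, "rx": 0, "ry": 0, "rz": -76.5, "jaw": 0}, {"x": 120, "y": 331, "z": -80, "rx": 0, "ry": 0, "rz": -76.5, "jaw": 0}])

```text
time: 3.05
ee_pos: [0.6397, 0.1993, 0.251]
ee_rot: [-3.136, -0.095, 0.0]
force: [-0.5, -0.3, 0.4]
width: 0.0853
```

Run:
```python
from h import *
o,p,d=shot('w3');print(o['time'],o['ee_pos'],o['qpos'])
```

```text
3.05 [0.6397 0.1993 0.251 ] [0.2622 0.1038 1.4505 0.0044 1.5863 1.7722]
```

View pics/w3b.png

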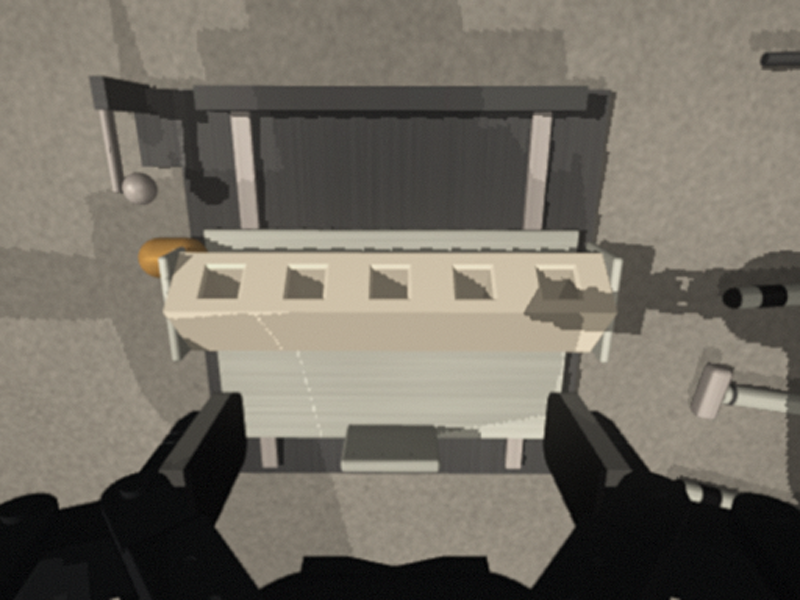

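Run:
```python
import cv2
a=cv2.imread('pics/w3.png')
cv2.imwrite('pics/w3c.png',cv2.resize(a[155:205,100:400],None,fx=2.6*1,fy=5.2,interpolation=cv2.INTER_CUBIC))
b=cv2.resize(a[155:205,100:260],None,fx=5,fy=5,interpolation=cv2.INTER_CUBIC)
c=cv2.resize(a[155:205,240:400],None,fx=5,fy=5,interpolation=cv2.INTER_CUBIC)
import numpy as np
cv2.imwrite('pics/w3d.png',np.vstack([b,c]))
```

```text
(no output)
```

View pics/w3d.png

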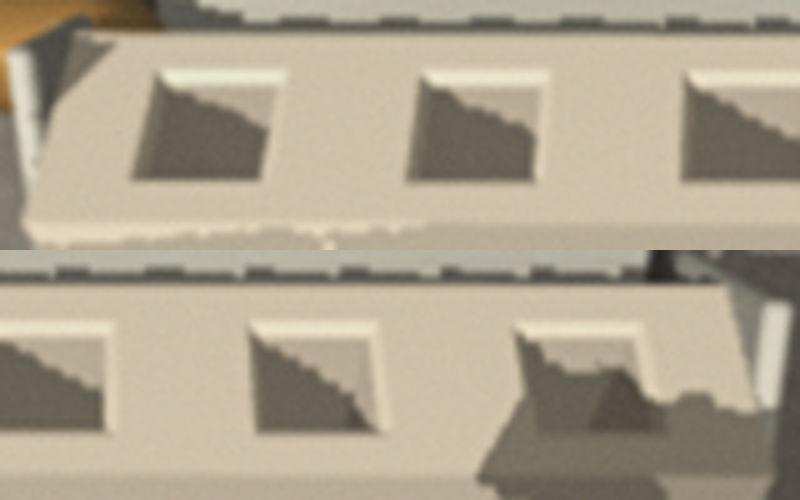

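```bash
cat > fit.py <<'E'
from h import *
from scipy.optimize import least_squares
o=np.load('pics/w3o.npz')
def P(u,v,ox): return ((u+.5)/5-.5+ox,(v+.5)/5-.5+155)
C={5:[P(158,68,100),P(288,68,100),P(262,182,100),P(132,182,100)],4:[P(422,68,100),P(550,68,100),P(536,182,100),P(406,182,100)],
3:[P(685,68,100),P(113,72,240),P(104,184,240),P(682,182,100)],2:[P(248,72,240),P(378,72,240),P(385,184,240),P(256,184,240)],1:[P(515,72,240),P(642,72,240),P(665,184,240),P(538,184,240)]}
loc=[(.011,.011),(.011,-.011),(-.011,-.011),(-.011,.011)]
t=np.radians(50)
def sock(p,i,lean=t):
    x,y,yaw=p[:3]; z=p[3] if len(p)>3 else .07
    Rz=R.from_euler('z',yaw).as_matrix()
    M=Rz@np.array([[np.cos(lean),0,np.sin(lean)],[0,1,0],[-np.sin(lean),0,np.cos(lean)]])
    return Rz@np.array([0,(i-3)*.052,0])+[x,y,z],M
def res(p):
    r=[]
    for i,c in C.items():
        m,M=sock(p,i); pts=[m+M@np.array([a,b,0]) for a,b in loc]
        r.append(w2px('wrist',pts,o)-np.array(c))
    return np.array(r).ravel()
if __name__=='__main__':
    for p0 in ([.63,.2,.06],[.63,.2,.06,.07]):
        s=least_squares(res,p0); print(s.x,np.degrees(s.x[2]),np.sqrt(np.mean(s.fun**2)))
    for i in range(1,6): print(i,sock(s.x[:3],i)[0])
    print(res(s.x).reshape(5,4,2).round(1).tolist())
    d=np.load('pics/w3.npy'); W=cloud('wrist',d,o)
    for u,v in [(390,300),(390,262),(430,280),(350,280),(260,280),(390,430),(390,463),(520,280)]:
        print(u,v,W[int(v/1.5625),int(u/1.5625)])
E
python3 fit.py
```

```text
[0.6293 0.2029 0.0582] 3.3345629654730593 1.681081638113258
[0.6298 0.2029 0.0582 0.0716] 3.3359724180757477 1.655143110712821
1 [0.6358 0.0991 0.07  ]
2 [0.6328 0.151  0.07  ]
3 [0.6298 0.2029 0.07  ]
4 [0.6267 0.2548 0.07  ]
5 [0.6237 0.3067 0.07  ]
[[[0.4, 1.8], [-3.0, 1.9], [-1.7, -1.9], [0.9, -2.0]], [[0.9, 2.0], [-2.2, 2.1], [-1.2, -1.7], [1.4, -1.8]], [[1.4, 2.2], [-1.6, 1.5], [0.3, -1.9], [1.4, -1.6]], [[2.1, 1.6], [-1.4, 1.6], [-0.6, -1.7], [1.8, -1.8]], [[2.0, 1.7], [-0.7, 1.8], [-1.1, -1.5], [0.8, -1.6]]]
390 300 [nan nan nan]
390 262 [0.6388 0.2038 0.0574]
430 280 [0.6311 0.178  0.0683]
350 280 [0.6287 0.2272 0.0704]
260 280 [0.6251 0.283  0.07  ]
390 430 [0.5006 0.1962 0.0322]
390 463 [0.4979 0.1955 0.0694]
520 280 [0.6348 0.1232 0.0693]
```

>>> play_rows(series=[{"x": -106, "y": -297, "z": -150, "rx": 0, "ry": 0, "rz": 81.2, "jaw": 0.35}, {"x": -106, "y": -297, "z": -150, "rx": 0, "ry": 0, "rz": 81.2, "jaw": 0.35}, {"x": -106, "y": -297, "z": -150, "rx": 0, "ry": 0, "rz": 81.2, "jaw": 0.35}, {"x": -106, "y": -297, "z": -150, "rx": 0, "ry": 0, "rz": 81.2, "jaw": 0.35}, {"x": -106, "y": -297, "z": -150, "rx": 0, "ry": 0, "rz": 81.2, "jaw": 0.35}, {"x": -106, "y": -297, "z": -150, "rx": 0, "ry": 0, "rz": 81.2, "jaw": 0.35}, {"x": -106, "y": -297, "z": -150, "rx": 0, "ry": 0, "rz": 81.2, "jaw": 0.35}, {"x": -106, "y": -297, "z": -150, "rx": 0, "ry": 0, "rz": 81.2, "jaw": 0.35}, {"x": -106, "y": -297, "z": -150, "rx": 0, "ry": 0, "rz": 81.2, "jaw": 0.35}, {"x": -106, "y": -297, "z": -150, "rx": 0, "ry": 0, "rz": 81.2, "jaw": 0.35}, {"x": -106, "y": -297, "z": -150, "rx": 0, "ry": 0, "rz": 81.2, "jaw": 0.35}, {"x": -106, "y": -297, "z": -150, "rx": 0, "ry": 0, "rz": 81.2, "jaw": 0.35}, {"x": -106, "y": -297, "z": -150, "rx": 0, "ry": 0, "rz": 81.2, "jaw": 0.35}])

```text
time: 4.4
ee_pos: [0.5337, -0.0975, 0.101]
ee_rot: [-2.322, -2.111, 0.005]
force: [1.2, -0.4, -0.2]
width: 0.0555
```

Run:
```python
from h import *
o,p,d=shot('w4');print(o['time'],o['ee_pos'],o['qpos'],o['width'])
```

```text
4.4 [ 0.5337 -0.0975  0.101 ] [-0.2275 -0.0914  1.8939 -0.0006  1.3433 -0.1325] 0.05547641859515979
```

View pics/w4b.png

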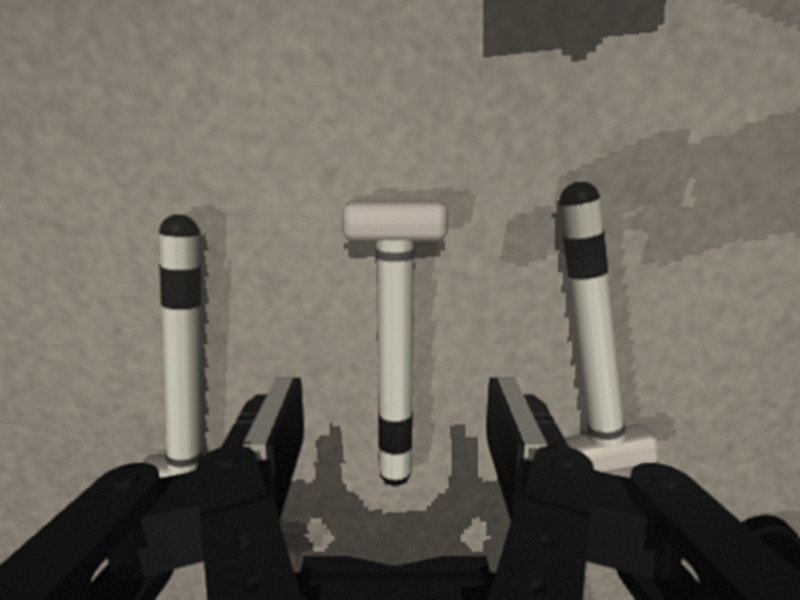

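Gauge C, head at (395,220) and foot at (395,480), sits centred between the fingers. Descending and closing on it.

>>> play_rows(series=[{"x": 0, "y": 0, "z": -40, "rx": 0, "ry": 0, "rz": 0, "jaw": 0.35}, {"x": 0, "y": 0, "z": -65, "rx": 0, "ry": 0, "rz": 0, "jaw": 0.35}, {"x": 0, "y": 0, "z": -80, "rx": 0, "ry": 0, "rz": 0, "jaw": 0.35}, {"x": 0, "y": 0, "z": -80, "rx": 0, "ry": 0, "rz": 0, "jaw": 0.35}, {"x": 0, "y": 0, "z": -80, "rx": 0, "ry": 0, "rz": 0, "jaw": 1}, {"x": 0, "y": 0, "z": -80, "rx": 0, "ry": 0, "rz": 0, "jaw": 1}, {"x": 0, "y": 0, "z": -80, "rx": 0, "ry": 0, "rz": 0, "jaw": 1}, {"x": 0, "y": 0, "z": -80, "rx": 0, "ry": 0, "rz": 0, "jaw": 1}, {"x": 0, "y": 0, "z": -80, "rx": 0, "ry": 0, "rz": 0, "jaw": 1}, {"x": 0, "y": 0, "z": -80, "rx": 0, "ry": 0, "rz": 0, "jaw": 1}, {"x": 0, "y": 0, "z": -80, "rx": 0, "ry": 0, "rz": 0, "jaw": 1}, {"x": 0, "y": 0, "z": -80, "rx": 0, "ry": 0, "rz": 0, "jaw": 1}], squeeze=70)

```text
time: 5.65
ee_pos: [0.5345, -0.0976, 0.0226]
ee_rot: [-2.323, -2.113, 0.002]
force: [-0.8, -0.1, 8.1]
width: 0.0127
```

>>> play_rows(series=[{"x": 0, "y": 0, "z": 10, "rx": 0, "ry": 0, "rz": 0, "jaw": 1}, {"x": 0, "y": 0, "z": 40, "rx": 0, "ry": 0, "rz": 0, "jaw": 1}, {"x": 0, "y": 0, "z": 80, "rx": 0, "ry": 0, "rz": 0, "jaw": 1}, {"x": 0, "y": 0, "z": 130, "rx": 0, "ry": 0, "rz": 0, "jaw": 1}, {"x": 0, "y": 0, "z": 130, "rx": 0, "ry": 0, "rz": 0, "jaw": 1}])

```text
time: 6.15
ee_pos: [0.5368, -0.0982, 0.161]
ee_rot: [2.318, 2.109, 0.007]
force: [1.0, 0.2, -1.4]
width: 0.013
```

Run:
```python
from h import *
o,p,d=shot('w5');print(o['time'],o['ee_pos'],o['qpos'],o['width'])
p,d=save('side','side5')
p,d=save('scene','scene5')
a=cv2.imread('pics/side5.png'); print(w2px('side',o['ee_pos']),w2px('scene',o['ee_pos']))
```

```text
6.15 [ 0.5368 -0.0982  0.161 ] [-0.2273 -0.1356  1.8336 -0.0006  1.4351 -0.1328] 0.013044150324253769
[[245.6693 178.9915]] [[259.6984 160.5362]]
```

View pics/w5b.png

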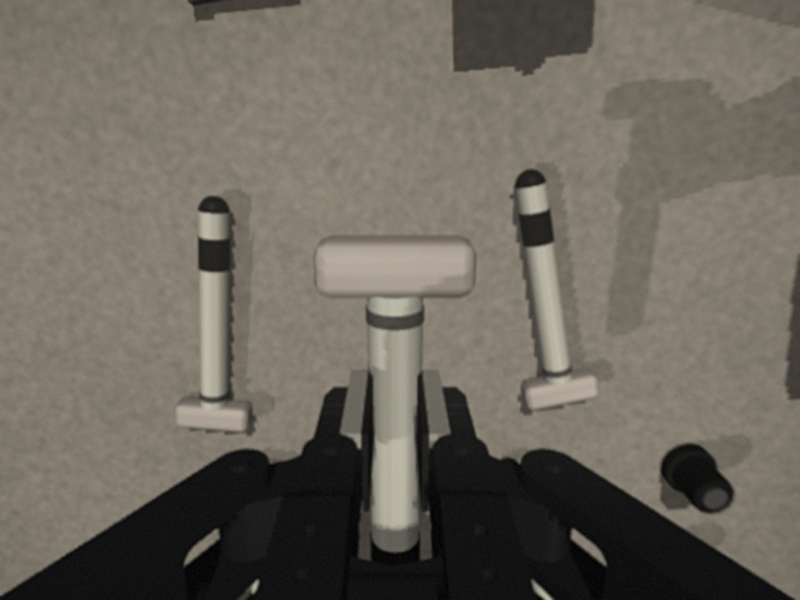

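View pics/side5.png

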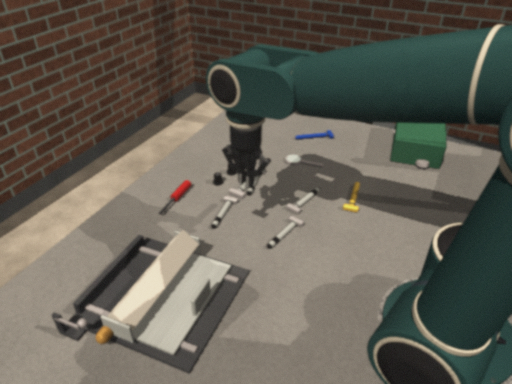

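Run:
```python
from h import *
o=np.load('pics/w5o.npz'); d=np.load('pics/w5.npy'); W=cloud('wrist',d,o)
Rt=R.from_rotvec(o['ee_rot']).as_matrix()
T=(W-o['ee_pos'])@Rt
for v in range(235,560,15): print(v, T[int((v+.5)/1.5625),int(395/1.5625)]*1000)
print(T[int(266/1.5625),int(330/1.5625)]*1000,T[int(266/1.5625),int(460/1.5625)]*1000)
a=cv2.imread('pics/side5.png')
cv2.imwrite('pics/s5c.png',cv2.resize(a[100:240,180:320],None,fx=4.2,fy=4.2,interpolation=cv2.INTER_CUBIC))
```

```text
235 [50.5859 -0.5662 19.0063]
250 [48.5235 -0.5615  8.0554]
265 [44.9598 -0.5637  7.021 ]
280 [40.8551 -0.5666  6.3537]
295 [35.8648 -0.5716  8.3464]
310 [32.1975 -0.5738  7.2353]
325 [27.7976 -0.577   6.8407]
340 [23.0325 -0.5816  8.3015]
355 [19.1211 -0.5835  6.4088]
370 [13.9647 -0.588   7.1657]
385 [ 9.8477 -0.5908  6.5868]
400 [ 5.0457 -0.5944  6.2654]
415 [-0.073  -0.5989  7.2133]
430 [-4.8674 -0.6022  6.569 ]
445 [-9.9911 -0.606   6.3331]
460 [-15.353   -0.6106   7.0733]
475 [-21.0607  -0.6151   7.3329]
490 [-24.9717  -0.6173   5.8583]
505 [-31.3155  -0.6226   6.654 ]
520 [-37.1533  -0.6271   6.652 ]
535 [-41.7981  -0.6302   5.8675]
550 [-48.42    -0.6356   6.4694]
[ 44.9053 -17.337    5.5986] [44.5059 16.816   7.0847]
```

View pics/s5c.png

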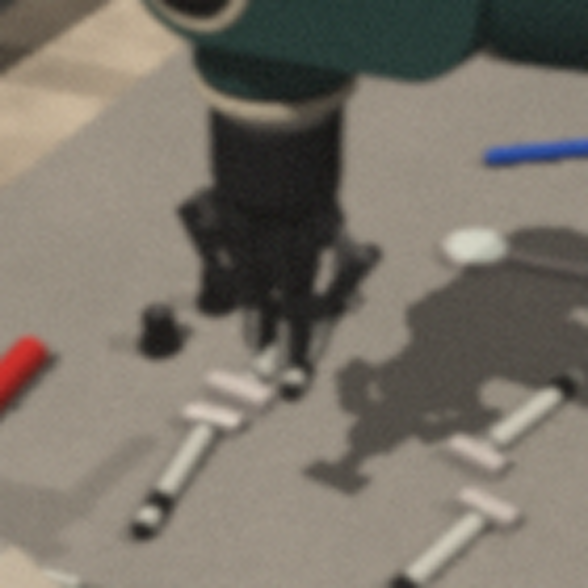

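```bash
cat > ins.py <<'E'
from fit import *
RK=[.6293,.2029,.0582]
def target(i,f,sign,L,off,yo=0,rk=RK):
    m,M=sock(rk,i); X=M[:,2]*sign; Z=M[:,0]; Y=np.cross(Z,X)
    Rt=np.c_[X,Y,Z]; foot=m+M[:,2]*f
    return foot-Rt@np.array([-sign*L,yo,off]),Rt
def plan(i,fs,sign,L=.088,off=.0147,yo=0,rk=RK):
    o=robot.get_obs(); R0=R.from_rotvec(o['ee_rot'])
    for f in fs:
        p,Rt=target(i,f,sign,L,off,yo,rk); rv=(R.from_matrix(Rt)*R0.inv()).as_rotvec(degrees=True)
        print('f',f,'pos',p,'shift',((p-o['ee_pos'])*1000).round(1),'rot',rv.round(2))
E
python3 - <<'E'
from ins import *
plan(5,[.09,.03,-.03,-.045],1,yo=-.0006)
E
```

```text
f 0.09 pos [0.75   0.3135 0.1957] shift [215.6 411.1  42.7] rot [ 30.11 -31.34 -77.72]
f 0.03 pos [0.7041 0.3108 0.1571] shift [169.7 408.4   4.2] rot [ 30.11 -31.34 -77.72]
f -0.03 pos [0.6582 0.3082 0.1185] shift [123.8 405.8 -34.4] rot [ 30.11 -31.34 -77.72]
f -0.045 pos [0.6467 0.3075 0.1089] shift [112.3 405.1 -44. ] rot [ 30.11 -31.34 -77.72]
```

>>> play_rows(series=[{"x": 20, "y": 40, "z": 40, "rx": 0, "ry": 0, "rz": 0, "jaw": 1}, {"x": 40, "y": 80, "z": 80, "rx": 3, "ry": -3, "rz": -8, "jaw": 1}, {"x": 216, "y": 411, "z": 70, "rx": 30.1, "ry": -31.3, "rz": -77.7, "jaw": 1}, {"x": 216, "y": 411, "z": 70, "rx": 30.1, "ry": -31.3, "rz": -77.7, "jaw": 1}, {"x": 216, "y": 411, "z": 70, "rx": 30.1, "ry": -31.3, "rz": -77.7, "jaw": 1}, {"x": 216, "y": 411, "z": 70, "rx": 30.1, "ry": -31.3, "rz": -77.7, "jaw": 1}, {"x": 216, "y": 411, "z": 70, "rx": 30.1, "ry": -31.3, "rz": -77.7, "jaw": 1}, {"x": 216, "y": 411, "z": 70, "rx": 30.1, "ry": -31.3, "rz": -77.7, "jaw": 1}, {"x": 216, "y": 411, "z": 70, "rx": 30.1, "ry": -31.3, "rz": -77.7, "jaw": 1}, {"x": 216, "y": 411, "z": 70, "rx": 30.1, "ry": -31.3, "rz": -77.7, "jaw": 1}, {"x": 216, "y": 411, "z": 70, "rx": 30.1, "ry": -31.3, "rz": -77.7, "jaw": 1}, {"x": 216, "y": 411, "z": 70, "rx": 30.1, "ry": -31.3, "rz": -77.7, "jaw": 1}, {"x": 216, "y": 411, "z": 70, "rx": 30.1, "ry": -31.3, "rz": -77.7, "jaw": 1}, {"x": 216, "y": 411, "z": 70, "rx": 30.1, "ry": -31.3, "rz": -77.7, "jaw": 1}])

```text
time: 7.7
ee_pos: [0.7499, 0.3133, 0.2216]
ee_rot: [-2.935, -0.092, -1.063]
force: [0.6, -0.5, -2.1]
width: 0.013
```

Run:
```python
from ins import *
plan(5,[.09,.03,.02,.01,0,-.01,-.03,-.045],1,yo=-.0006)
o,p,d=shot('w6');print(o['time'],o['ee_pos'],o['qpos'],o['width'])
p,d=save('scene','scene6')
cv2.imwrite('pics/scene6c.png',cv2.resize(p[60:210,230:400,::-1],None,fx=4,fy=4,interpolation=cv2.INTER_CUBIC))
```

```text
f 0.09 pos [0.75   0.3135 0.1957] shift [  0.    0.2 -25.9] rot [ 0.12 -0.19 -0.21]
f 0.03 pos [0.7041 0.3108 0.1571] shift [-45.8  -2.5 -64.5] rot [ 0.12 -0.19 -0.21]
f 0.02 pos [0.6964 0.3104 0.1507] shift [-53.5  -3.  -70.9] rot [ 0.12 -0.19 -0.21]
f 0.01 pos [0.6888 0.3099 0.1443] shift [-61.1  -3.4 -77.3] rot [ 0.12 -0.19 -0.21]
f 0 pos [0.6812 0.3095 0.1378] shift [-68.8  -3.8 -83.7] rot [ 0.12 -0.19 -0.21]
f -0.01 pos [0.6735 0.3091 0.1314] shift [-76.4  -4.3 -90.2] rot [ 0.12 -0.19 -0.21]
f -0.03 pos [0.6582 0.3082 0.1185] shift [ -91.7   -5.2 -103. ] rot [ 0.12 -0.19 -0.21]
f -0.045 pos [0.6467 0.3075 0.1089] shift [-103.2   -5.9 -112.7] rot [ 0.12 -0.19 -0.21]
7.7 [0.7499 0.3133 0.2216] [ 0.4452  0.1008  1.6046 -0.3396  0.808   2.1096] 0.013034492829794794
```

View pics/w6b.png

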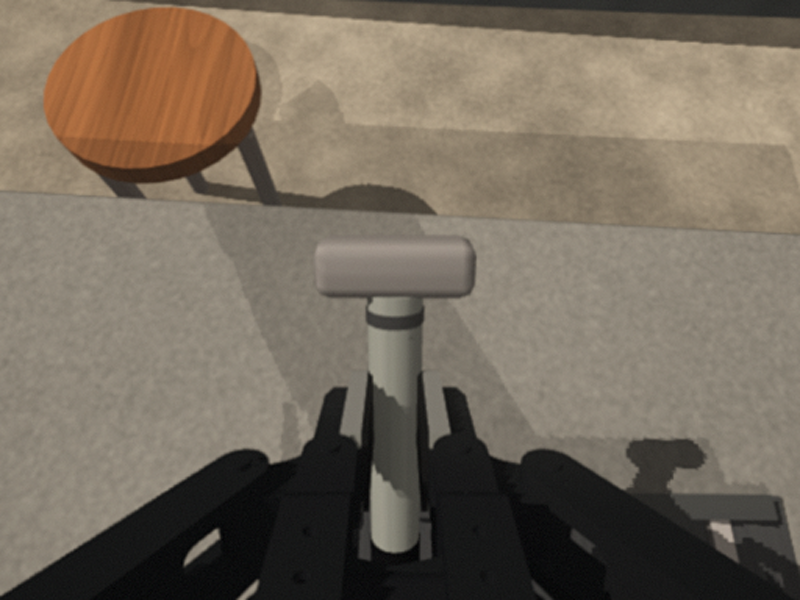

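View pics/scene6c.png

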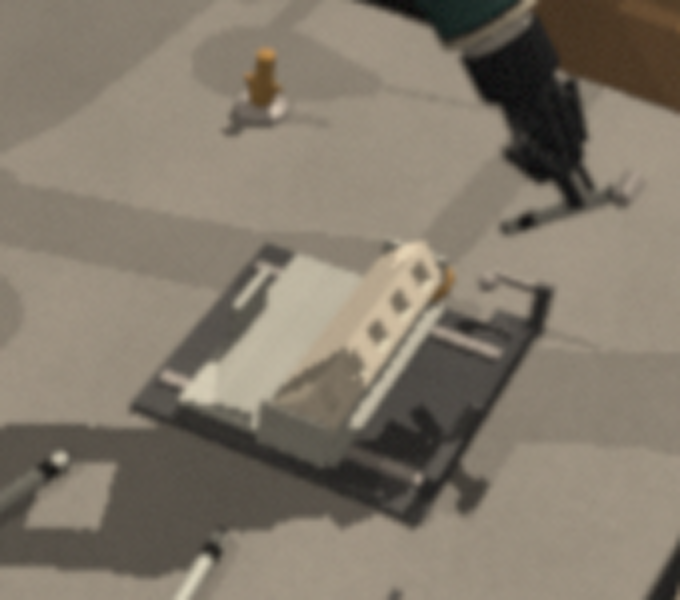

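>>> play_rows(series=[{"x": 0, "y": 0.2, "z": -26, "rx": 0.1, "ry": -0.2, "rz": -0.2, "jaw": 1}, {"x": -23, "y": -1, "z": -45, "rx": 0.1, "ry": -0.2, "rz": -0.2, "jaw": 1}, {"x": -45.8, "y": -2.5, "z": -64.5, "rx": 0.1, "ry": -0.2, "rz": -0.2, "jaw": 1}, {"x": -53.5, "y": -3, "z": -70.9, "rx": 0.1, "ry": -0.2, "rz": -0.2, "jaw": 1}, {"x": -61.1, "y": -3.4, "z": -77.3, "rx": 0.1, "ry": -0.2, "rz": -0.2, "jaw": 1}, {"x": -61.1, "y": -3.4, "z": -77.3, "rx": 0.1, "ry": -0.2, "rz": -0.2, "jaw": 1}])

```text
time: 8.4
ee_pos: [0.6894, 0.3092, 0.1457]
ee_rot: [-2.931, -0.083, -1.07]
force: [0.7, -0.8, -1.2]
width: 0.013
```

Run:
```python
from ins import *
plan(5,[.01,0,-.01,-.03,-.045],1,yo=-.0006)
p,d=save('scene','scene7')
cv2.imwrite('pics/scene7c.png',cv2.resize(p[90:190,260:380,::-1],None,fx=6,fy=6,interpolation=cv2.INTER_CUBIC))
p,d=save('side','side7')
cv2.imwrite('pics/side7c.png',cv2.resize(p[200:360,40:250,::-1],None,fx=3.8,fy=3.8,interpolation=cv2.INTER_CUBIC))
```

```text
f 0.01 pos [0.6888 0.3099 0.1443] shift [-0.6  0.7 -1.4] rot [-0.03  0.11  0.07]
f 0 pos [0.6812 0.3095 0.1378] shift [-8.2  0.3 -7.9] rot [-0.03  0.11  0.07]
f -0.01 pos [0.6735 0.3091 0.1314] shift [-15.9  -0.2 -14.3] rot [-0.03  0.11  0.07]
f -0.03 pos [0.6582 0.3082 0.1185] shift [-31.2  -1.1 -27.1] rot [-0.03  0.11  0.07]
f -0.045 pos [0.6467 0.3075 0.1089] shift [-42.7  -1.7 -36.8] rot [-0.03  0.11  0.07]
```

View pics/scene7c.png

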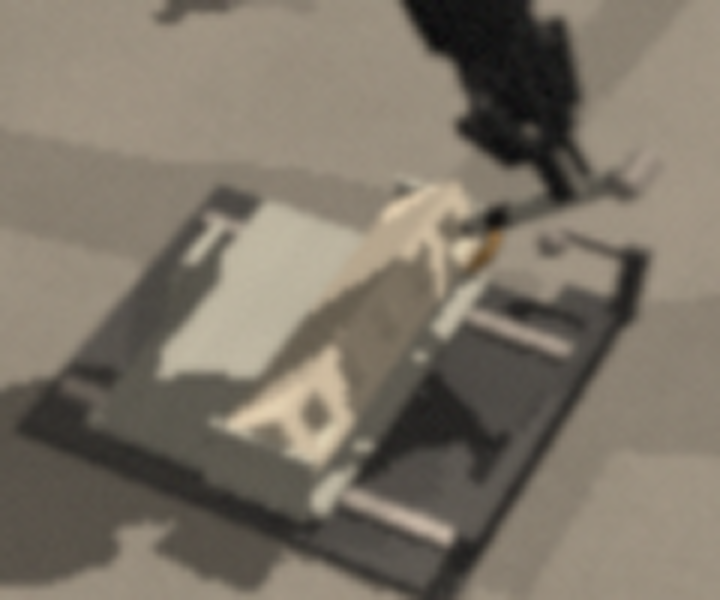

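View pics/side7c.png

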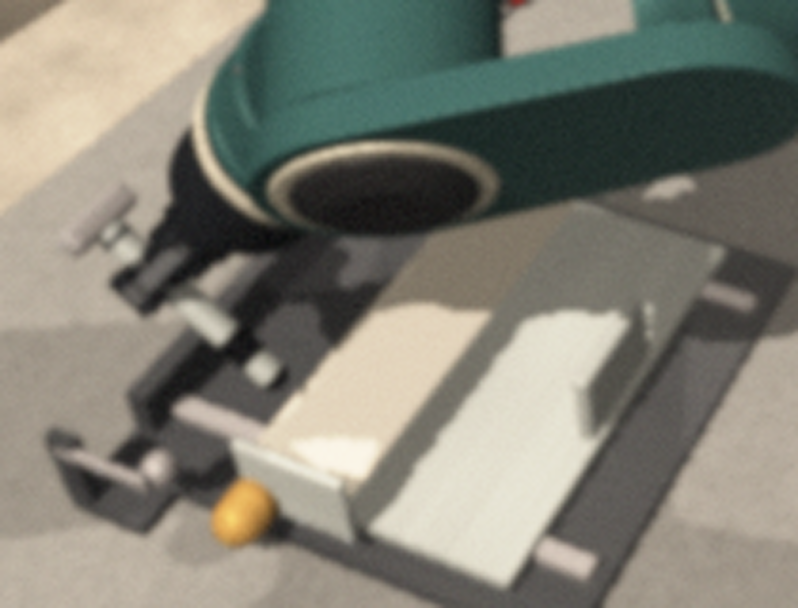

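Gauge foot is at socket 5's mouth (scene crop (470,228)) with no force. Inserting.

>>> play_rows(series=[{"x": -4, "y": 0.5, "z": -4.5, "rx": 0, "ry": 0.1, "rz": 0, "jaw": 1}, {"x": -8.2, "y": 0.3, "z": -7.9, "rx": 0, "ry": 0.1, "rz": 0, "jaw": 1}, {"x": -12, "y": 0.1, "z": -11.1, "rx": 0, "ry": 0.1, "rz": 0, "jaw": 1}, {"x": -15.9, "y": -0.2, "z": -14.3, "rx": 0, "ry": 0.1, "rz": 0, "jaw": 1}, {"x": -15.9, "y": -0.2, "z": -14.3, "rx": 0, "ry": 0.1, "rz": 0, "jaw": 1}])

```text
time: 9.0
ee_pos: [0.6737, 0.3092, 0.1316]
ee_rot: [-2.932, -0.083, -1.068]
force: [-0.5, -0.2, -0.7]
width: 0.0127
```

Run:
```python
from ins import *
plan(5,[-.01,-.03,-.04,-.045,-.048],1,yo=-.0006)
```

```text
f -0.01 pos [0.6735 0.3091 0.1314] shift [-0.2 -0.2 -0.3] rot [-0.04  0.03  0.07]
f -0.03 pos [0.6582 0.3082 0.1185] shift [-15.5  -1.1 -13.1] rot [-0.04  0.03  0.07]
f -0.04 pos [0.6506 0.3077 0.1121] shift [-23.1  -1.5 -19.5] rot [-0.04  0.03  0.07]
f -0.045 pos [0.6467 0.3075 0.1089] shift [-26.9  -1.7 -22.7] rot [-0.04  0.03  0.07]
f -0.048 pos [0.6444 0.3074 0.107 ] shift [-29.2  -1.9 -24.7] rot [-0.04  0.03  0.07]
```

>>> play_rows(series=[{"x": -5.5, "y": -0.5, "z": -4.7, "rx": 0, "ry": 0, "rz": 0, "jaw": 1}, {"x": -10.5, "y": -0.8, "z": -9, "rx": 0, "ry": 0, "rz": 0, "jaw": 1}, {"x": -15.5, "y": -1.1, "z": -13.1, "rx": 0, "ry": 0, "rz": 0, "jaw": 1}, {"x": -20, "y": -1.3, "z": -16.9, "rx": 0, "ry": 0, "rz": 0, "jaw": 1}, {"x": -23.1, "y": -1.5, "z": -19.5, "rx": 0, "ry": 0, "rz": 0, "jaw": 1}, {"x": -25, "y": -1.6, "z": -21.2, "rx": 0, "ry": 0, "rz": 0, "jaw": 1}, {"x": -25, "y": -1.6, "z": -21.2, "rx": 0, "ry": 0, "rz": 0, "jaw": 1}])

```text
time: 9.7
ee_pos: [0.6485, 0.3076, 0.1103]
ee_rot: [-2.932, -0.084, -1.068]
force: [-0.4, -0.8, -1.4]
width: 0.0128
```

>>> play_rows(series=[{"x": -0.8, "y": -0.1, "z": -0.6, "rx": 0, "ry": 0, "rz": 0, "jaw": 1}, {"x": -1.6, "y": -0.1, "z": -1.3, "rx": 0, "ry": 0, "rz": 0, "jaw": 1}, {"x": -2.3, "y": -0.1, "z": -1.9, "rx": 0, "ry": 0, "rz": 0, "jaw": 1}, {"x": -2.3, "y": -0.1, "z": -1.9, "rx": 0, "ry": 0, "rz": 0, "jaw": 1}])

```text
time: 10.1
ee_pos: [0.6464, 0.3076, 0.1089]
ee_rot: [-2.931, -0.083, -1.069]
force: [2.0, -0.1, 2.2]
width: 0.0126
```

>>> play_rows(series=[{"x": -0.8, "y": 0, "z": -0.6, "rx": 0, "ry": 0, "rz": 0, "jaw": 1}, {"x": -1.5, "y": -0.1, "z": -1.3, "rx": 0, "ry": 0, "rz": 0, "jaw": 1}, {"x": -1.5, "y": -0.1, "z": -1.3, "rx": 0, "ry": 0, "rz": 0, "jaw": 1}])

```text
time: 10.4
ee_pos: [0.645, 0.3076, 0.1078]
ee_rot: [-2.931, -0.083, -1.069]
force: [2.4, -0.6, 3.6]
width: 0.0127
```

Run:
```python
from ins import *
o,p,d=shot('w8'); W=cloud('wrist',d,o); T=(W-o['ee_pos'])@R.from_rotvec(o['ee_rot']).as_matrix()
for v in range(235,560,30): print(v, T[int((v+.5)/1.5625),int(395/1.5625)]*1000)
p,d=save('side','side8')
cv2.imwrite('pics/side8c.png',cv2.resize(p[200:360,40:250,::-1],None,fx=3.8,fy=3.8,interpolation=cv2.INTER_CUBIC))
```

```text
235 [50.281  -0.3424 18.3962]
265 [44.4606 -0.3355  7.255 ]
295 [35.5191 -0.3444  7.9965]
325 [27.2453 -0.3508  7.0459]
355 [17.9844 -0.36    7.8462]
385 [ 8.9624 -0.3676  7.3133]
415 [-0.3409 -0.3753  6.776 ]
445 [-10.2561  -0.3832   5.9138]
475 [-20.417   -0.3921   5.7178]
505 [-31.7439  -0.403    6.466 ]
535 [-41.244   -0.4094   4.6001]
```

View pics/w8b.png

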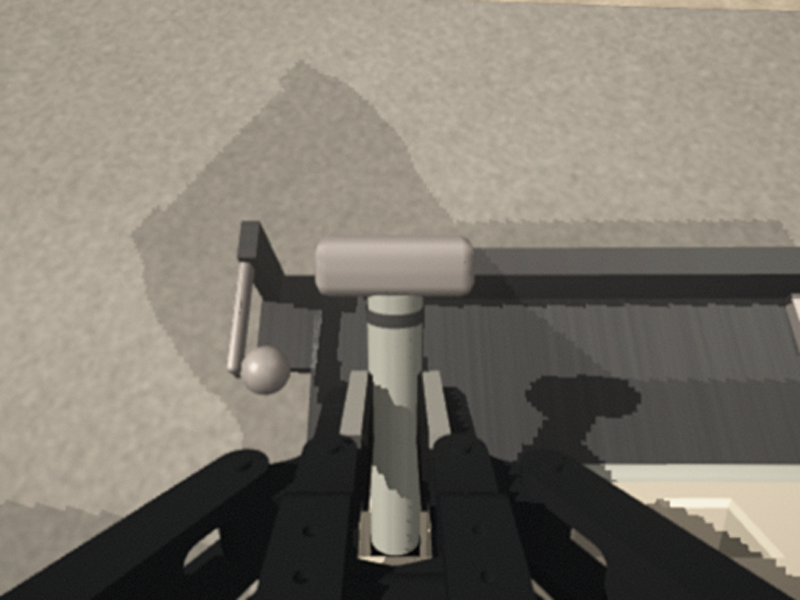

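View pics/side8c.png

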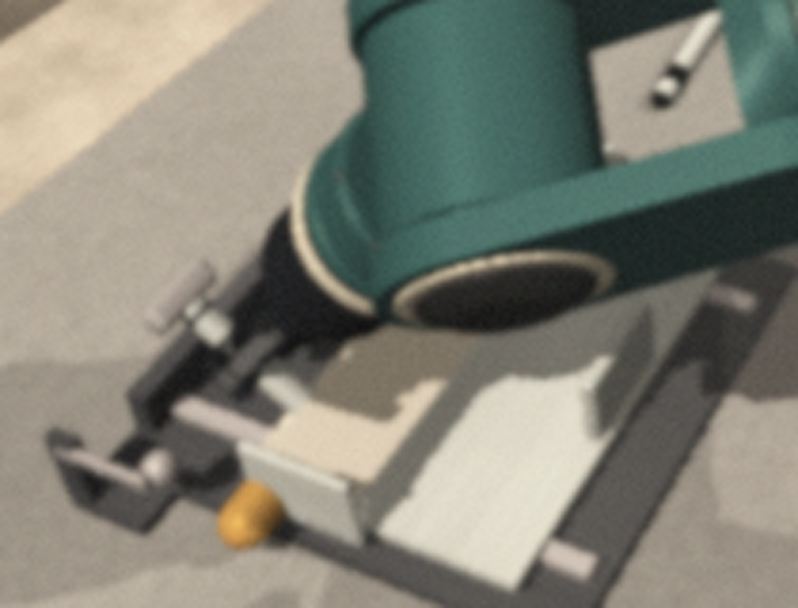

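The head has not slipped in the grip. Between the side views the rack shifted 2 px, about 4 mm, so the gauge is bottomed and is dragging the rack. Releasing and remeasuring.

>>> play_rows(series=[{"x": 0, "y": 0, "z": 0, "rx": 0, "ry": 0, "rz": 0, "jaw": 0.66}, {"x": 0, "y": 0, "z": 0, "rx": 0, "ry": 0, "rz": 0, "jaw": 0.66}, {"x": 0, "y": 0, "z": 0, "rx": 0, "ry": 0, "rz": 0, "jaw": 0.66}, {"x": -13, "y": -0.7, "z": 15.3, "rx": 0, "ry": 0, "rz": 0, "jaw": 0.66}, {"x": -32, "y": -1.8, "z": 38.3, "rx": 0, "ry": 0, "rz": 0, "jaw": 0.66}, {"x": -48, "y": -2.7, "z": 57.5, "rx": 0, "ry": 0, "rz": 0, "jaw": 0.66}, {"x": -48, "y": -50, "z": 90, "rx": -0.5, "ry": 8, "rz": 0, "jaw": 0.66}, {"x": -5, "y": -108, "z": 143, "rx": -2.3, "ry": 40, "rz": 0, "jaw": 0.35}, {"x": -5, "y": -108, "z": 143, "rx": -2.3, "ry": 40, "rz": 0, "jaw": 0.35}, {"x": -5, "y": -108, "z": 143, "rx": -2.3, "ry": 40, "rz": 0, "jaw": 0.35}, {"x": -5, "y": -108, "z": 143, "rx": -2.3, "ry": 40, "rz": 0, "jaw": 0.35}, {"x": -5, "y": -108, "z": 143, "rx": -2.3, "ry": 40, "rz": 0, "jaw": 0.35}, {"x": -5, "y": -108, "z": 143, "rx": -2.3, "ry": 40, "rz": 0, "jaw": 0.35}])

```text
time: 11.8
ee_pos: [0.6402, 0.1996, 0.2496]
ee_rot: [-3.14, -0.089, -0.002]
force: [-0.2, -0.5, 0.1]
width: 0.0556
```

Run:
```python
from h import *
o,p,d=shot('w9');print(o['time'],o['ee_pos'],o['qpos'],o['width'])
```

```text
11.8 [0.6402 0.1996 0.2496] [0.2641 0.1054 1.451  0.0001 1.5839 1.7785] 0.055606355548513384
```

View pics/w9b.png

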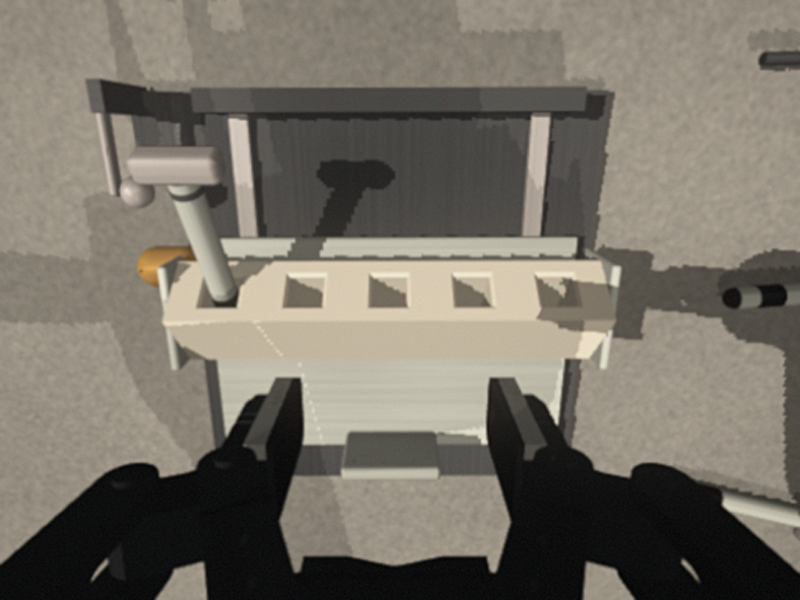

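Run:
```python
import cv2, numpy as np
a=cv2.imread('pics/w9.png')
b=cv2.resize(a[160:210,100:260],None,fx=5,fy=5,interpolation=cv2.INTER_CUBIC)
c=cv2.resize(a[160:210,240:400],None,fx=5,fy=5,interpolation=cv2.INTER_CUBIC)
cv2.imwrite('pics/w9d.png',np.vstack([b,c]))
```

```text
(no output)
```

View pics/w9d.png

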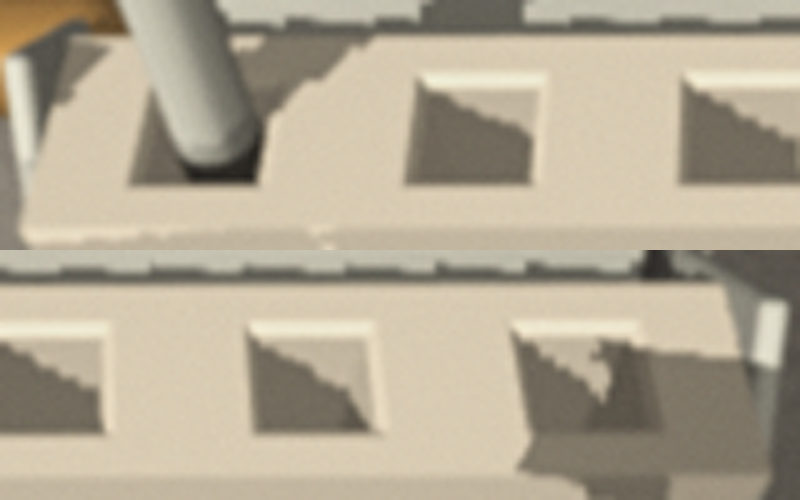

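```bash
cat > refit.py <<'E'
import fit
from fit import *
def refit(tag,C,v0=160):
    fit.o=np.load(f'pics/{tag}o.npz')
    fit.C={i:[((u+.5)/5-.5+ox,(v+.5)/5-.5+v0) for u,v,ox in c] for i,c in C.items()}
    # map only full 4-corner sockets
    s=least_squares(fit.res,[.63,.2,.058]); print(s.x,np.degrees(s.x[2]),np.sqrt(np.mean(s.fun**2)))
    s=least_squares(lambda q:fit.res([q[0],q[1],.0582]),[.63,.2]); print('fixed yaw',s.x)
E
python3 - <<'E'
from refit import *
a,b=100,240
refit('w9',{4:[(418,73,a),(548,73,a),(532,186,a),(404,186,a)],3:[(682,73,a),(110,72,b),(102,184,b),(680,186,a)],2:[(246,72,b),(376,72,b),(382,184,b),(252,184,b)],1:[(512,72,b),(640,72,b),(662,184,b),(535,184,b)]})
o=np.load('pics/w9o.npz'); W=cloud('wrist',np.load('pics/w9.npy'),o)
for u,v in [(175,165),(195,215),(210,260),(390,440),(390,470)]: print(u,v,W[int(v/1.5625),int(u/1.5625)])
E
```

```text
[0.6251 0.2027 0.0581] 3.330230405438286 1.6012795167016962
fixed yaw [0.6251 0.2027]
175 165 [0.6969 0.3088 0.1185]
195 215 [0.671  0.3063 0.1053]
210 260 [0.6427 0.3056 0.0882]
390 440 [0.4959 0.1959 0.0349]
390 470 [0.4944 0.1954 0.0688]
```

Gauge C stands in socket 5, seated at (210,290). The rack shifted 4 mm towards the robot. Next is gauge D.

>>> play_rows(series=[{"x": -15, "y": -335, "z": -100, "rx": 0, "ry": 0, "rz": 93.4, "jaw": 0.35}, {"x": -15, "y": -335, "z": -100, "rx": 0, "ry": 0, "rz": 93.4, "jaw": 0.35}, {"x": -15, "y": -335, "z": -100, "rx": 0, "ry": 0, "rz": 93.4, "jaw": 0.35}, {"x": -15, "y": -335, "z": -100, "rx": 0, "ry": 0, "rz": 93.4, "jaw": 0.35}, {"x": -15, "y": -335, "z": -100, "rx": 0, "ry": 0, "rz": 93.4, "jaw": 0.35}, {"x": -15, "y": -335, "z": -100, "rx": 0, "ry": 0, "rz": 93.4, "jaw": 0.35}, {"x": -15, "y": -335, "z": -100, "rx": 0, "ry": 0, "rz": 93.4, "jaw": 0.35}, {"x": -15, "y": -335, "z": -100, "rx": 0, "ry": 0, "rz": 93.4, "jaw": 0.35}, {"x": -15, "y": -335, "z": -100, "rx": 0, "ry": 0, "rz": 93.4, "jaw": 0.35}, {"x": -15, "y": -335, "z": -100, "rx": 0, "ry": 0, "rz": 93.4, "jaw": 0.35}, {"x": -15, "y": -335, "z": -100, "rx": 0, "ry": 0, "rz": 93.4, "jaw": 0.35}, {"x": -15, "y": -335, "z": -100, "rx": 0, "ry": 0, "rz": 93.4, "jaw": 0.35}, {"x": -15, "y": -335, "z": -100, "rx": 0, "ry": 0, "rz": 93.4, "jaw": 0.35}])

```text
time: 13.15
ee_pos: [0.6244, -0.1347, 0.1505]
ee_rot: [-2.093, -2.342, -0.002]
force: [0.6, -0.1, -0.4]
width: 0.0556
```

Run:
```python
from h import *
o,p,d=shot('w10');print(o['time'],o['ee_pos'],R.from_rotvec(o['ee_rot']).as_matrix()[:,0],o['width'])
```

```text
13.15 [ 0.6244 -0.1347  0.1505] [-0.112   0.9937  0.0012] 0.05563838762138332
```

View pics/w10b.png

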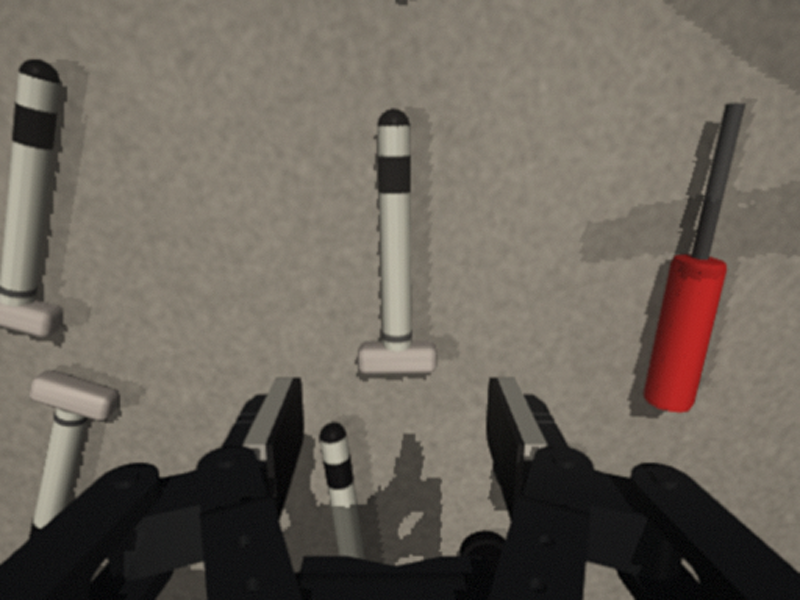

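Run:
```python
from g import *
gauges('w10',{'D':((394,110),(397,360))})
```

```text
D F [ 0.6141 -0.0469] H [ 0.6301 -0.1756] len 0.1297 yaw -82.9 grip [ 0.625  -0.1342]
```

>>> play_rows(series=[{"x": 0.3, "y": 0, "z": -45, "rx": 0, "ry": 0, "rz": 0, "jaw": 0.35}, {"x": 0.3, "y": 0, "z": -90, "rx": 0, "ry": 0, "rz": 0, "jaw": 0.35}, {"x": 0.3, "y": 0, "z": -115, "rx": 0, "ry": 0, "rz": 0, "jaw": 0.35}, {"x": 0.3, "y": 0, "z": -128.5, "rx": 0, "ry": 0, "rz": 0, "jaw": 0.35}, {"x": 0.3, "y": 0, "z": -128.5, "rx": 0, "ry": 0, "rz": 0, "jaw": 0.8}, {"x": 0.3, "y": 0, "z": -128.5, "rx": 0, "ry": 0, "rz": 0, "jaw": 1}, {"x": 0.3, "y": 0, "z": -128.5, "rx": 0, "ry": 0, "rz": 0, "jaw": 1}, {"x": 0.3, "y": 0, "z": -128.5, "rx": 0, "ry": 0, "rz": 0, "jaw": 1}, {"x": 0.3, "y": 0, "z": -128.5, "rx": 0, "ry": 0, "rz": 0, "jaw": 1}, {"x": 0.3, "y": 0, "z": -128.5, "rx": 0, "ry": 0, "rz": 0, "jaw": 1}, {"x": 0.3, "y": 0, "z": -128.5, "rx": 0, "ry": 0, "rz": 0, "jaw": 1}])

```text
time: 14.3
ee_pos: [0.6259, -0.1351, 0.0243]
ee_rot: [2.092, 2.341, 0.005]
force: [-0.7, 0.1, 4.6]
width: 0.0124
```

>>> play_rows(series=[{"x": 0, "y": 0, "z": 10, "rx": 0, "ry": 0, "rz": 0, "jaw": 1}, {"x": 0, "y": 0, "z": 50, "rx": 0, "ry": 0, "rz": 0, "jaw": 1}, {"x": 0, "y": 20, "z": 100, "rx": 0, "ry": 0, "rz": 0, "jaw": 1}, {"x": 0, "y": 40, "z": 150, "rx": 0, "ry": 0, "rz": 0, "jaw": 1}, {"x": 0, "y": 60, "z": 200, "rx": 0, "ry": 0, "rz": 0, "jaw": 1}, {"x": 0, "y": 60, "z": 200, "rx": 0, "ry": 0, "rz": 0, "jaw": 1}])

```text
time: 14.9
ee_pos: [0.6271, -0.0737, 0.2326]
ee_rot: [2.086, 2.336, 0.013]
force: [0.2, -0.1, -1.3]
width: 0.0127
```

```bash
cat >> ins.py <<'E'
def held(tag,rows=range(60,560,15),col=395):
    o,p,d=shot(tag); W=cloud('wrist',d,o); T=(W-o['ee_pos'])@R.from_rotvec(o['ee_rot']).as_matrix()
    for v in rows: print(v, (T[int((v+.5)/1.5625),int(col/1.5625)]*1000).round(1))
    return o,p,T
E
python3 - <<'E'
from ins import *
held('w11'); plan(1,[.09,.03,-.045],-1,rk=[.6251,.2027,.0582])
E
```

```text
60 [121.4  -0.6 232.3]
75 [112.4  -0.6 233.2]
90 [88.3 -0.5 11.6]
105 [84.6 -0.5  9.6]
120 [81.  -0.5  9.4]
135 [77.7 -0.5  8.7]
150 [74.  -0.5  8.6]
165 [70.6 -0.5  7.7]
180 [66.8 -0.5  8.3]
195 [62.9 -0.5  7.6]
210 [59.3 -0.5  8.3]
225 [55.1 -0.5  9. ]
240 [51.4 -0.5  8.6]
255 [47.4 -0.5  7.8]
270 [43.1 -0.5  7.9]
285 [39.1 -0.5  8.1]
300 [34.6 -0.5  8.4]
315 [30.4 -0.5  8.8]
330 [25.6 -0.5  9. ]
345 [21.  -0.5  8.8]
360 [16.9 -0.5  8.4]
375 [12.2 -0.6  7.9]
390 [ 7.6 -0.6  8.3]
405 [ 2.2 -0.6  8.6]
420 [-2.9 -0.6  8.5]
435 [-7.1 -0.6  7.8]
450 [-12.8  -0.6   8.2]
465 [-17.9  -0.6   8.5]
480 [-23.7  -0.6   8.7]
495 [-28.5  -0.6   7.6]
510 [-34.1  -0.6   8. ]
525 [-40.6  -0.6   8.6]
540 [-46.6  -0.6   9.2]
555 [-273.1   -0.9  235.1]
f 0.09 pos [0.7578 0.1063 0.1957] shift [130.9 180.1 -35.8] rot [-28.77 -33.05  82.8 ]
f 0.03 pos [0.712  0.1036 0.1571] shift [ 85.  177.4 -74.4] rot [-28.77 -33.05  82.8 ]
f -0.045 pos [0.6546 0.1002 0.1089] shift [  27.6  174.1 -122.6] rot [-28.77 -33.05  82.8 ]
```

View pics/w11b.png

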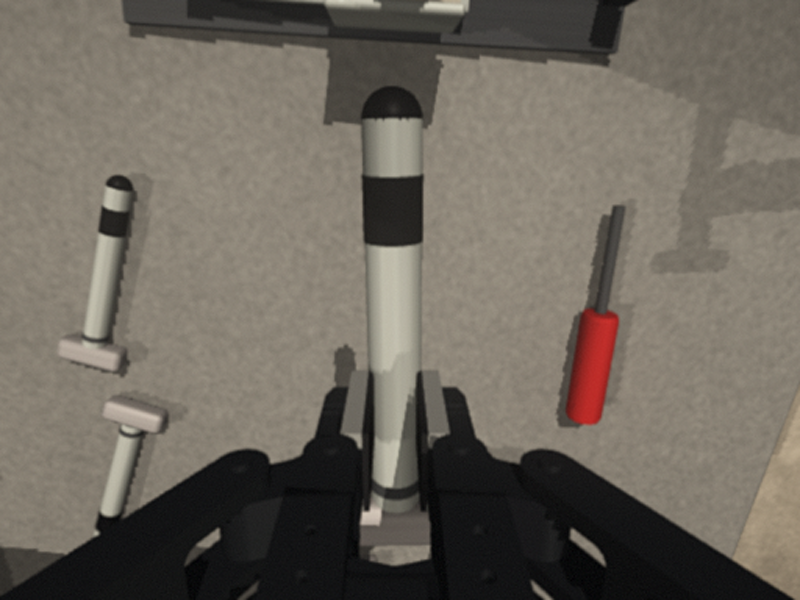

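Run:
```python
from ins import *
plan(1,[.09,.03,-.045],-1,L=.0895,off=.0163,yo=-.0005,rk=[.6251,.2027,.0582])
```

```text
f 0.09 pos [0.7579 0.1068 0.1979] shift [130.9 180.6 -33.6] rot [-28.77 -33.05  82.8 ]
f 0.03 pos [0.712  0.1041 0.1593] shift [ 85.1 178.  -72.2] rot [-28.77 -33.05  82.8 ]
f -0.045 pos [0.6547 0.1007 0.1111] shift [  27.7  174.6 -120.4] rot [-28.77 -33.05  82.8 ]
```

>>> play_rows(series=[{"x": 131, "y": 181, "z": 0, "rx": -28.8, "ry": -33, "rz": 82.8, "jaw": 1}, {"x": 131, "y": 181, "z": 0, "rx": -28.8, "ry": -33, "rz": 82.8, "jaw": 1}, {"x": 131, "y": 181, "z": 0, "rx": -28.8, "ry": -33, "rz": 82.8, "jaw": 1}, {"x": 131, "y": 181, "z": 0, "rx": -28.8, "ry": -33, "rz": 82.8, "jaw": 1}, {"x": 131, "y": 181, "z": 0, "rx": -28.8, "ry": -33, "rz": 82.8, "jaw": 1}, {"x": 131, "y": 181, "z": 0, "rx": -28.8, "ry": -33, "rz": 82.8, "jaw": 1}, {"x": 131, "y": 181, "z": 0, "rx": -28.8, "ry": -33, "rz": 82.8, "jaw": 1}, {"x": 131, "y": 181, "z": 0, "rx": -28.8, "ry": -33, "rz": 82.8, "jaw": 1}, {"x": 131, "y": 181, "z": 0, "rx": -28.8, "ry": -33, "rz": 82.8, "jaw": 1}, {"x": 131, "y": 181, "z": 0, "rx": -28.8, "ry": -33, "rz": 82.8, "jaw": 1}, {"x": 131, "y": 181, "z": 0, "rx": -28.8, "ry": -33, "rz": 82.8, "jaw": 1}, {"x": 131, "y": 181, "z": 0, "rx": -28.8, "ry": -33, "rz": 82.8, "jaw": 1}, {"x": 131, "y": 181, "z": -20, "rx": -28.8, "ry": -33, "rz": 82.8, "jaw": 1}, {"x": 120, "y": 180.5, "z": -43, "rx": -28.8, "ry": -33, "rz": 82.8, "jaw": 1}, {"x": 100, "y": 179, "z": -59, "rx": -28.8, "ry": -33, "rz": 82.8, "jaw": 1}, {"x": 85, "y": 178, "z": -72.2, "rx": -28.8, "ry": -33, "rz": 82.8, "jaw": 1}, {"x": 85, "y": 178, "z": -72.2, "rx": -28.8, "ry": -33, "rz": 82.8, "jaw": 1}, {"x": 85, "y": 178, "z": -72.2, "rx": -28.8, "ry": -33, "rz": 82.8, "jaw": 1}])

```text
time: 16.75
ee_pos: [0.7125, 0.1041, 0.1599]
ee_rot: [-0.068, 2.443, 0.025]
force: [0.4, 0.3, -0.2]
width: 0.0122
```

Run:
```python
from ins import *
o,p,T=held('w12',range(60,540,30)); print(o['qpos'])
plan(1,[.03,.01,-.01,-.045],-1,L=.0895,off=.0163,yo=-.0005,rk=[.6251,.2027,.0582])
m,M=sock([.6251,.2027,.0582],1); c=[m+M@np.array([a,b,0]) for a,b in loc]; print((w2px('wrist',c,o)+.5)*1.5625-.5)
```

```text
60 [105.7  -0.1 101.4]
90 [88.3  0.  11. ]
120 [81.   0.   7.7]
150 [74.   0.   7.5]
180 [66.8  0.   7.2]
210 [59.1 -0.   9.3]
240 [51.5 -0.   7.9]
270 [43.3 -0.   6.9]
300 [34.9 -0.   7.2]
330 [26.  -0.   7.7]
360 [17.3 -0.   7.2]
390 [ 7.3 -0.1  8.4]
420 [-2.7 -0.1  7.9]
450 [-12.9  -0.1   8. ]
480 [-23.1  -0.1   7.5]
510 [-34.7  -0.1   8.3]
[ 0.1269 -0.0824  1.8937 -0.0768  0.6355 -1.4539]
f 0.03 pos [0.712  0.1041 0.1593] shift [-0.8 -0.1 -1.2] rot [-0.01  0.02  0.13]
f 0.01 pos [0.6968 0.1032 0.1464] shift [-16.1  -1.  -14.1] rot [-0.01  0.02  0.13]
f -0.01 pos [0.6815 0.1023 0.1336] shift [-31.4  -1.8 -26.9] rot [-0.01  0.02  0.13]
f -0.045 pos [0.6547 0.1007 0.1111] shift [-58.2  -3.4 -49.4] rot [-0.01  0.02  0.13]
[[433.8978 -40.4964]
 [348.1828 -40.1806]
 [339.3138 -72.3604]
 [441.1289 -72.7458]]
```

View pics/w12b.png

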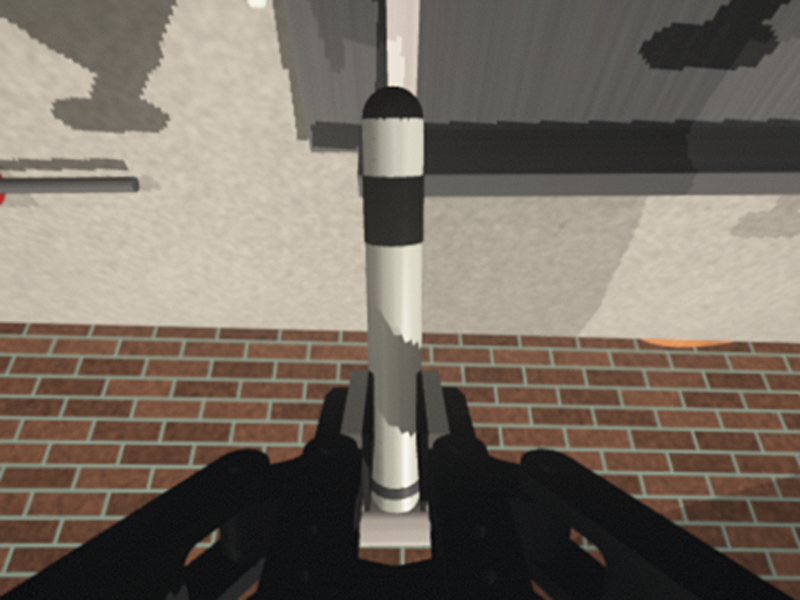

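>>> play_rows(series=[{"x": -6, "y": -0.4, "z": -6, "rx": 0, "ry": 0, "rz": 0.1, "jaw": 1}, {"x": -12, "y": -0.8, "z": -11, "rx": 0, "ry": 0, "rz": 0.1, "jaw": 1}, {"x": -19, "y": -1.2, "z": -16.6, "rx": 0, "ry": 0, "rz": 0.1, "jaw": 1}, {"x": -19, "y": -1.2, "z": -16.6, "rx": 0, "ry": 0, "rz": 0.1, "jaw": 1}])

```text
time: 17.2
ee_pos: [0.6928, 0.1029, 0.1426]
ee_rot: [-0.07, 2.444, 0.026]
force: [-0.4, -0.5, -1.5]
width: 0.0123
```

Run:
```python
from ins import *
o,p,T=held('w13',range(60,180,30))
plan(1,[.01,-.01,-.03,-.042,-.045],-1,L=.0895,off=.016,yo=-.0003,rk=[.6251,.2027,.0582])
m,M=sock([.6251,.2027,.0582],1); c=[m+M@np.array([a,b,0]) for a,b in loc]; print((w2px('wrist',c,o)+.5)*1.5625-.5)
cv2.imwrite('pics/w13c.png',cv2.resize(p[0:120,150:360,::-1],None,fx=3.8,fy=3.8,interpolation=cv2.INTER_CUBIC))
```

```text
60 [94.   0.   2.9]
90 [88.3  0.  11.8]
120 [81.   0.   9.2]
150 [74.   0.   8.1]
f 0.01 pos [0.697  0.103  0.1462] shift [3.6 0.1 2.9] rot [-0.01 -0.02  0.03]
f -0.01 pos [0.6817 0.1021 0.1334] shift [-11.7  -0.8 -10. ] rot [-0.01 -0.02  0.03]
f -0.03 pos [0.6664 0.1012 0.1205] shift [-27.   -1.7 -22.8] rot [-0.01 -0.02  0.03]
f -0.042 pos [0.6572 0.1007 0.1128] shift [-36.1  -2.2 -30.6] rot [-0.01 -0.02  0.03]
f -0.045 pos [0.6549 0.1006 0.1109] shift [-38.4  -2.4 -32.5] rot [-0.01 -0.02  0.03]
[[432.7939  71.3851]
 [351.9556  71.482 ]
 [344.4671  61.0259]
 [439.4497  60.9123]]
```

View pics/w13c.png

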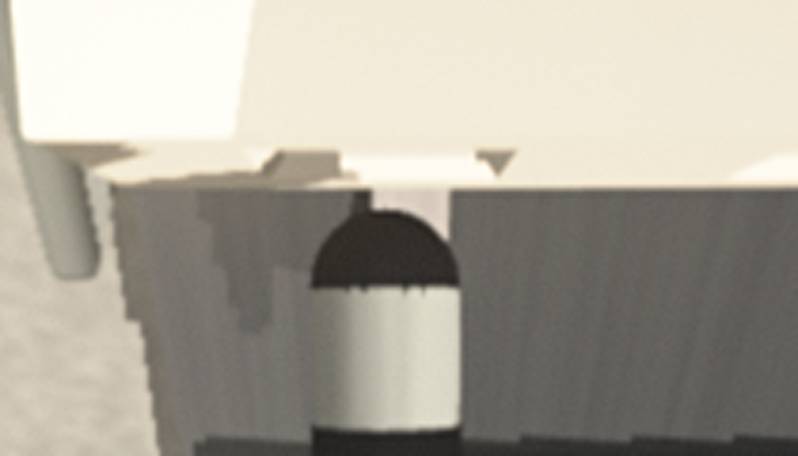

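>>> play_rows(series=[{"x": -4, "y": -0.3, "z": -3.4, "rx": 0, "ry": 0, "rz": 0, "jaw": 1}, {"x": -8, "y": -0.6, "z": -6.8, "rx": 0, "ry": 0, "rz": 0, "jaw": 1}, {"x": -11.7, "y": -0.8, "z": -10, "rx": 0, "ry": 0, "rz": 0, "jaw": 1}, {"x": -11.7, "y": -0.8, "z": -10, "rx": 0, "ry": 0, "rz": 0, "jaw": 1}])

```text
time: 17.65
ee_pos: [0.681, 0.1021, 0.1327]
ee_rot: [-0.07, 2.444, 0.026]
force: [-0.3, 0.9, -0.7]
width: 0.0121
```

>>> play_rows(series=[{"x": -5, "y": -0.3, "z": -4.2, "rx": 0, "ry": 0, "rz": 0, "jaw": 1}, {"x": -10, "y": -0.6, "z": -8.4, "rx": 0, "ry": 0, "rz": 0, "jaw": 1}, {"x": -15, "y": -0.9, "z": -12.6, "rx": 0, "ry": 0, "rz": 0, "jaw": 1}, {"x": -20, "y": -1.1, "z": -16.8, "rx": 0, "ry": 0, "rz": 0, "jaw": 1}, {"x": -24, "y": -1.4, "z": -20.2, "rx": 0, "ry": 0, "rz": 0, "jaw": 1}, {"x": -24, "y": -1.4, "z": -20.2, "rx": 0, "ry": 0, "rz": 0, "jaw": 1}])

```text
time: 18.25
ee_pos: [0.6564, 0.1007, 0.1117]
ee_rot: [-0.071, 2.445, 0.026]
force: [0.4, -0.2, -1.4]
width: 0.0126
```

>>> play_rows(series=[{"x": -1.2, "y": -0.1, "z": -1, "rx": 0, "ry": 0, "rz": 0, "jaw": 1}, {"x": -2.3, "y": -0.1, "z": -1.9, "rx": 0, "ry": 0, "rz": 0, "jaw": 1}, {"x": -3.1, "y": -0.2, "z": -2.6, "rx": 0, "ry": 0, "rz": 0, "jaw": 1}, {"x": -3.8, "y": -0.2, "z": -3.2, "rx": 0, "ry": 0, "rz": 0, "jaw": 1}, {"x": -3.8, "y": -0.2, "z": -3.2, "rx": 0, "ry": 0, "rz": 0, "jaw": 1}])

```text
time: 18.75
ee_pos: [0.6528, 0.1005, 0.1089]
ee_rot: [-0.07, 2.444, 0.026]
force: [2.5, 0.8, 2.6]
width: 0.0124
```

Run:
```python
from ins import *
o,p,T=held('w14',range(60,540,30)); 
plan(1,[-.045],-1,L=.0895,off=.016,yo=-.0003,rk=[.6251,.2027,.0582])
```

```text
60 [92.6  0.  -8.6]
90 [87.   0.  -7.4]
120 [80.7  0.  -8.2]
150 [74.5  0.  -7.6]
180 [68.1  0.  -7.4]
210 [61.6  0.  -7.9]
240 [54.5  0.  -7.1]
270 [47.2  0.  -7.9]
300 [34.7 -0.   7.6]
330 [26.5 -0.   6.5]
360 [16.8 -0.   8.2]
390 [ 7.5 -0.1  8.1]
420 [-2.5 -0.1  7.7]
450 [-12.9  -0.1   8. ]
480 [-22.8  -0.1   7.2]
510 [-34.9  -0.1   8.5]
f -0.045 pos [0.6549 0.1006 0.1109] shift [2.1 0.1 1.9] rot [-0.01 -0.07  0.03]
```

View pics/w14b.png

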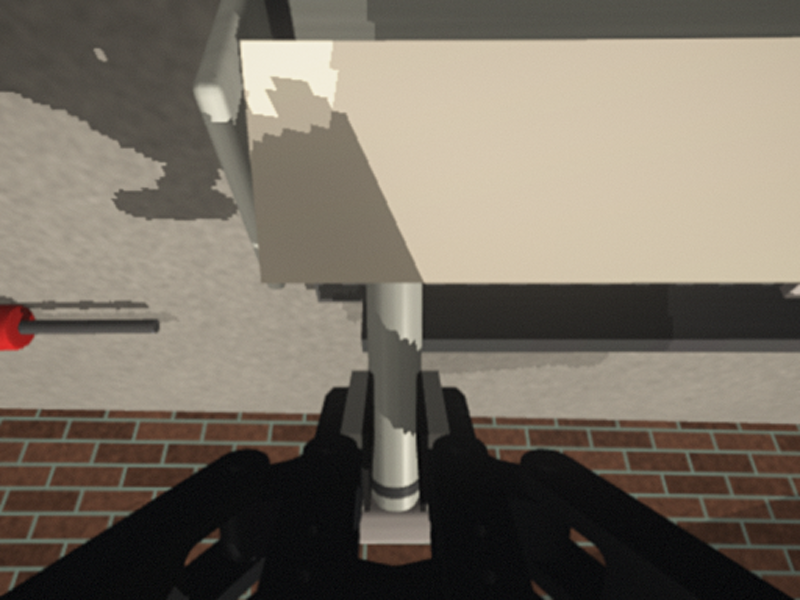

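```bash
cat >> ins.py <<'E'
def down(th,pos=None):
    o=robot.get_obs(); t=np.radians(th); X=np.array([np.cos(t),np.sin(t),0]); Z=np.array([0,0,-1.]); Rt=np.c_[X,np.cross(Z,X),Z]
    print('rot',(R.from_matrix(Rt)*R.from_rotvec(o['ee_rot']).inv()).as_rotvec(degrees=True).round(2))
    if pos is not None: print('shift',((np.array(pos)-o['ee_pos'])*1000).round(1))
E
python3 - <<'E'
from ins import *
down(97.5,[.610,-.313,.2])
E
```

```text
rot [ 27.89  33.74 -82.03]
shift [ -42.8 -413.5   91. ]
```

>>> play_rows(series=[{"x": 0, "y": 0, "z": 0, "rx": 0, "ry": 0, "rz": 0, "jaw": 0.66}, {"x": 0, "y": 0, "z": 0, "rx": 0, "ry": 0, "rz": 0, "jaw": 0.66}, {"x": 0, "y": 0, "z": 0, "rx": 0, "ry": 0, "rz": 0, "jaw": 0.66}, {"x": -13, "y": -0.7, "z": 15.3, "rx": 0, "ry": 0, "rz": 0, "jaw": 0.66}, {"x": -32, "y": -1.8, "z": 38.3, "rx": 0, "ry": 0, "rz": 0, "jaw": 0.66}, {"x": -52, "y": -2.9, "z": 61.5, "rx": 0, "ry": 0, "rz": 0, "jaw": 0.66}, {"x": -60, "y": -5, "z": 95, "rx": 0, "ry": 0, "rz": 0, "jaw": 0.66}, {"x": -43, "y": -413, "z": 100, "rx": 27.9, "ry": 33.7, "rz": -82, "jaw": 0.35}, {"x": -43, "y": -413, "z": 100, "rx": 27.9, "ry": 33.7, "rz": -82, "jaw": 0.35}, {"x": -43, "y": -413, "z": 100, "rx": 27.9, "ry": 33.7, "rz": -82, "jaw": 0.35}, {"x": -43, "y": -413, "z": 100, "rx": 27.9, "ry": 33.7, "rz": -82, "jaw": 0.35}, {"x": -43, "y": -413, "z": 100, "rx": 27.9, "ry": 33.7, "rz": -82, "jaw": 0.35}, {"x": -43, "y": -413, "z": 100, "rx": 27.9, "ry": 33.7, "rz": -82, "jaw": 0.35}, {"x": -43, "y": -413, "z": 100, "rx": 27.9, "ry": 33.7, "rz": -82, "jaw": 0.35}, {"x": -43, "y": -413, "z": 91, "rx": 27.9, "ry": 33.7, "rz": -82, "jaw": 0.35}, {"x": -43, "y": -413, "z": 91, "rx": 27.9, "ry": 33.7, "rz": -82, "jaw": 0.35}, {"x": -43, "y": -413, "z": 91, "rx": 27.9, "ry": 33.7, "rz": -82, "jaw": 0.35}, {"x": -43, "y": -413, "z": 91, "rx": 27.9, "ry": 33.7, "rz": -82, "jaw": 0.35}, {"x": -43, "y": -413, "z": 91, "rx": 27.9, "ry": 33.7, "rz": -82, "jaw": 0.35}])

```text
time: 20.7
ee_pos: [0.6101, -0.313, 0.1989]
ee_rot: [-2.072, -2.359, 0.0]
force: [-0.3, -0.3, 0.1]
width: 0.0553
```

Run:
```python
from h import *
o,p,d=shot('w15');print(o['time'],o['ee_pos'],R.from_rotvec(o['ee_rot']).as_matrix()[:,0],o['width'])
p,d=save('scene','scene15')
cv2.imwrite('pics/scene15c.png',cv2.resize(p[100:260,170:370,::-1],None,fx=4,fy=3.75,interpolation=cv2.INTER_CUBIC))
```

```text
20.7 [ 0.6101 -0.313   0.1989] [-0.1286  0.9917  0.0013] 0.055279687020756196
```

View pics/w15b.png

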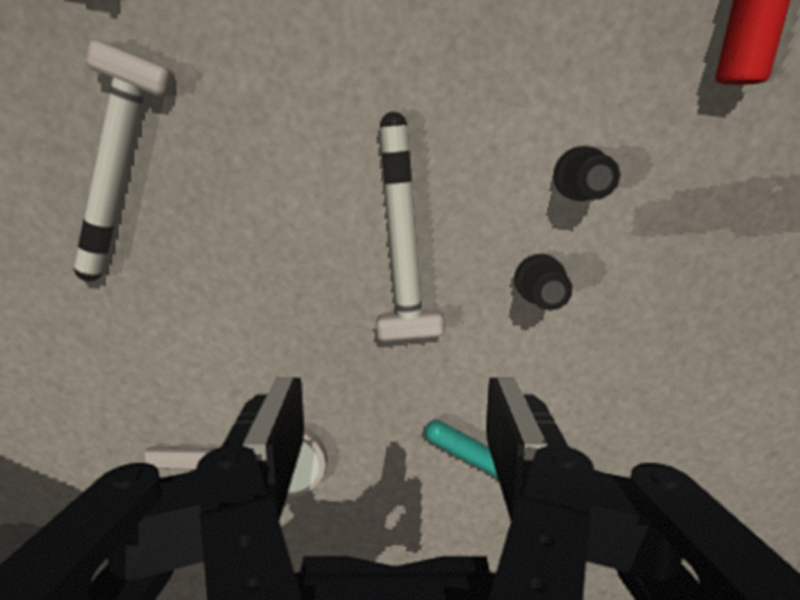

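View pics/scene15c.png

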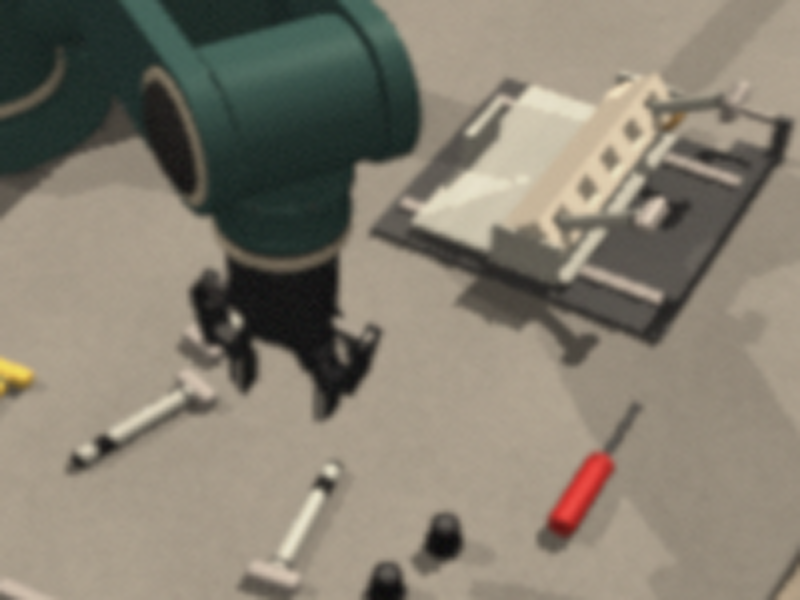

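Run:
```python
from g import *
gauges('w15',{'E':((393,113),(409,327))})
```

```text
E F [ 0.5973 -0.2253] H [ 0.6239 -0.352 ] len 0.1294 yaw -78.1 grip [ 0.6154 -0.3114]
```

>>> play_rows(series=[{"x": 5.3, "y": 2, "z": -45, "rx": 0, "ry": 0, "rz": 4.5, "jaw": 0.35}, {"x": 5.3, "y": 2, "z": -90, "rx": 0, "ry": 0, "rz": 4.5, "jaw": 0.35}, {"x": 5.3, "y": 2, "z": -135, "rx": 0, "ry": 0, "rz": 4.5, "jaw": 0.35}, {"x": 5.3, "y": 2, "z": -165, "rx": 0, "ry": 0, "rz": 4.5, "jaw": 0.35}, {"x": 5.3, "y": 2, "z": -180.4, "rx": 0, "ry": 0, "rz": 4.5, "jaw": 0.35}, {"x": 5.3, "y": 2, "z": -180.4, "rx": 0, "ry": 0, "rz": 4.5, "jaw": 0.7}, {"x": 5.3, "y": 2, "z": -180.4, "rx": 0, "ry": 0, "rz": 4.5, "jaw": 1}, {"x": 5.3, "y": 2, "z": -180.4, "rx": 0, "ry": 0, "rz": 4.5, "jaw": 1}, {"x": 5.3, "y": 2, "z": -180.4, "rx": 0, "ry": 0, "rz": 4.5, "jaw": 1}, {"x": 5.3, "y": 2, "z": -180.4, "rx": 0, "ry": 0, "rz": 4.5, "jaw": 1}, {"x": 5.3, "y": 2, "z": -180.4, "rx": 0, "ry": 0, "rz": 4.5, "jaw": 1}])

```text
time: 21.9
ee_pos: [0.6162, -0.3111, 0.0217]
ee_rot: [1.969, 2.442, 0.002]
force: [-0.9, -0.1, 8.1]
width: 0.0131
```

>>> play_rows(series=[{"x": 0, "y": 0, "z": 10, "rx": 0, "ry": 0, "rz": 0, "jaw": 1}, {"x": 0, "y": 0, "z": 50, "rx": 0, "ry": 0, "rz": 0, "jaw": 1}, {"x": 0, "y": 30, "z": 100, "rx": 0, "ry": 0, "rz": 0, "jaw": 1}, {"x": 0, "y": 70, "z": 140, "rx": 0, "ry": 0, "rz": 0, "jaw": 1}, {"x": 0, "y": 115, "z": 180, "rx": 0, "ry": 0, "rz": 0, "jaw": 1}, {"x": 0, "y": 160, "z": 200, "rx": 0, "ry": 0, "rz": 0, "jaw": 1}, {"x": 0, "y": 160, "z": 200, "rx": 0, "ry": 0, "rz": 0, "jaw": 1}])

```text
time: 22.6
ee_pos: [0.6166, -0.1485, 0.2269]
ee_rot: [1.964, 2.439, 0.006]
force: [0.3, 0.1, -1.4]
width: 0.013
```

Run:
```python
from ins import *
held('w16',range(60,550,30)); plan(2,[.09,.03,-.045],-1,L=.0885,off=.0142,rk=[.6225,.2027,.0582])
```

```text
60 [120.6  -0.5 226.1]
90 [88.3 -0.5 11.1]
120 [81.  -0.5  5.5]
150 [74.1 -0.5  6.1]
180 [67.  -0.5  5.4]
210 [59.7 -0.5  5.6]
240 [52.  -0.5  5.8]
270 [43.5 -0.5  6.4]
300 [35.3 -0.5  6.2]
330 [26.6 -0.5  6.6]
360 [18.4 -0.5  5.2]
390 [ 9.2 -0.5  5.2]
420 [-0.6 -0.5  4.9]
450 [-11.7  -0.5   6.6]
480 [-21.3  -0.6   5.6]
510 [-32.2  -0.6   5.7]
540 [-43.3  -0.6   5.6]
f 0.09 pos [0.7529 0.1582 0.1956] shift [135.9 305.2 -32.3] rot [-26.48 -33.96  77.25]
f 0.03 pos [0.707  0.1555 0.157 ] shift [ 90.1 302.6 -70.8] rot [-26.48 -33.96  77.25]
f -0.045 pos [0.6497 0.1522 0.1088] shift [  32.7  299.2 -119.1] rot [-26.48 -33.96  77.25]
```

View pics/w16b.png

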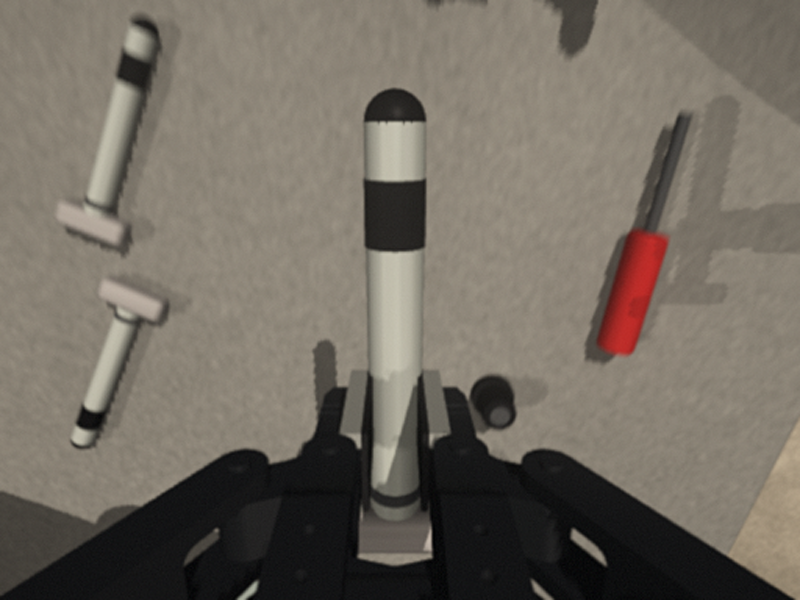

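>>> play_rows(series=[{"x": -77, "y": 388, "z": 93, "rx": 0, "ry": 0, "rz": 0, "jaw": 1}, {"x": -77, "y": 388, "z": 93, "rx": 0, "ry": 0, "rz": 0, "jaw": 1}, {"x": -77, "y": 388, "z": 93, "rx": 0, "ry": 0, "rz": 0, "jaw": 1}, {"x": -77, "y": 388, "z": 93, "rx": 0, "ry": 0, "rz": 0, "jaw": 1}, {"x": -77, "y": 388, "z": 93, "rx": 0, "ry": 0, "rz": 0, "jaw": 1}, {"x": -77, "y": 388, "z": 93, "rx": 0, "ry": 0, "rz": 0, "jaw": 1}, {"x": -77, "y": 388, "z": 93, "rx": 0, "ry": 0, "rz": 0, "jaw": 1}, {"x": -77, "y": 388, "z": 93, "rx": 0, "ry": 0, "rz": 0, "jaw": 1}, {"x": -77, "y": 388, "z": 93, "rx": 0, "ry": 0, "rz": 0, "jaw": 1}, {"x": -77, "y": 388, "z": 93, "rx": 0, "ry": 0, "rz": 0, "jaw": 1}, {"x": -77, "y": 388, "z": 93, "rx": 0, "ry": 0, "rz": 0, "jaw": 1}])

```text
time: 23.75
ee_pos: [0.54, 0.2404, 0.3213]
ee_rot: [1.962, 2.44, 0.008]
force: [-0.0, -0.6, -1.6]
width: 0.0128
```

Run:
```python
from ins import *
o,p,d=shot('w17'); print(o['time'],o['ee_pos'])
m=[]
for x in (.6251,.6215):
  for i in (2,3,4):
    mm,M=sock([x,.2027,.0582],i); c=[mm+M@np.array([a,b,0]) for a,b in loc]; print(x,i,w2px('wrist',c,o).round(1).tolist())
```

```text
23.75 [0.54   0.2404 0.3213]
0.6251 2 [[309.6, 226.9], [306.1, 242.3], [297.2, 247.0], [300.8, 231.1]]
0.6251 3 [[318.5, 188.6], [314.7, 205.1], [305.8, 208.5], [309.7, 191.2]]
0.6251 4 [[328.2, 147.0], [324.0, 165.0], [315.2, 166.7], [319.4, 147.9]]
0.6215 2 [[306.9, 226.4], [303.4, 241.8], [294.4, 246.5], [297.9, 230.5]]
0.6215 3 [[315.7, 188.0], [311.9, 204.6], [302.9, 207.9], [306.7, 190.6]]
0.6215 4 [[325.3, 146.4], [321.1, 164.4], [312.2, 166.0], [316.3, 147.3]]
```

View pics/w17b.png

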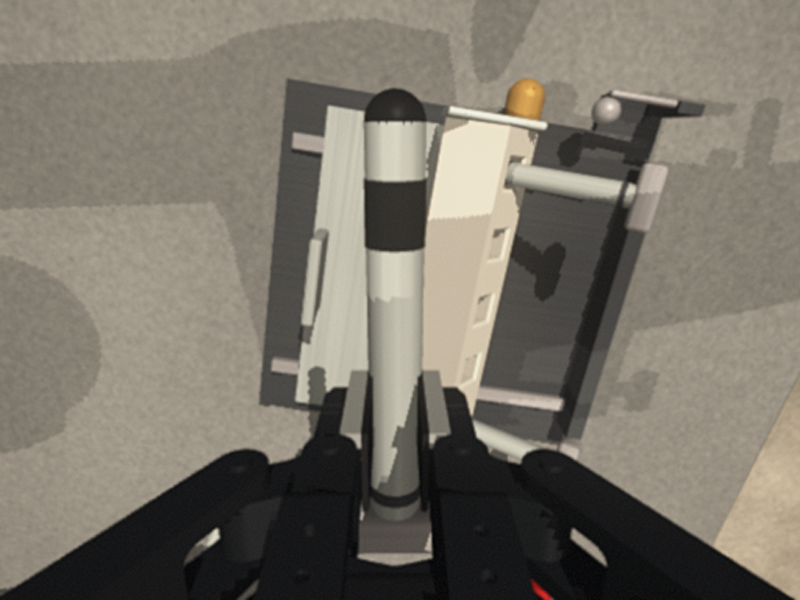

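Run:
```python
import cv2
a=cv2.imread('pics/w17.png')
cv2.imwrite('pics/w17c.png',cv2.resize(a[135:255,270:350],None,fx=5,fy=5,interpolation=cv2.INTER_CUBIC))
```

```text
(no output)
```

View pics/w17c.png

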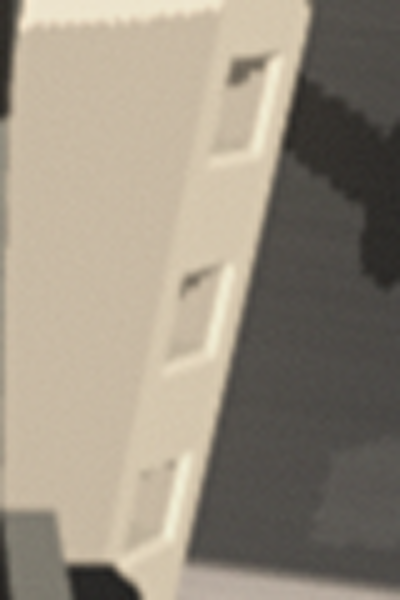

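Run:
```python
from ins import *
plan(2,[.09,.03,.006],-1,L=.0897,off=.0137,yo=-.0005,rk=[.6215,.2023,.0582])
```

```text
f 0.09 pos [0.7531 0.1584 0.196 ] shift [ 213.   -81.6 -125. ] rot [-26.49 -33.93  77.29]
f 0.03 pos [0.7072 0.1557 0.1574] shift [ 167.1  -84.2 -163.6] rot [-26.49 -33.93  77.29]
f 0.006 pos [0.6889 0.1546 0.142 ] shift [ 148.7  -85.3 -179. ] rot [-26.49 -33.93  77.29]
```

>>> play_rows(series=[{"x": 213, "y": -81.6, "z": -60, "rx": -26.5, "ry": -33.9, "rz": 77.3, "jaw": 1}, {"x": 213, "y": -81.6, "z": -60, "rx": -26.5, "ry": -33.9, "rz": 77.3, "jaw": 1}, {"x": 213, "y": -81.6, "z": -60, "rx": -26.5, "ry": -33.9, "rz": 77.3, "jaw": 1}, {"x": 213, "y": -81.6, "z": -60, "rx": -26.5, "ry": -33.9, "rz": 77.3, "jaw": 1}, {"x": 213, "y": -81.6, "z": -60, "rx": -26.5, "ry": -33.9, "rz": 77.3, "jaw": 1}, {"x": 213, "y": -81.6, "z": -60, "rx": -26.5, "ry": -33.9, "rz": 77.3, "jaw": 1}, {"x": 213, "y": -81.6, "z": -60, "rx": -26.5, "ry": -33.9, "rz": 77.3, "jaw": 1}, {"x": 213, "y": -81.6, "z": -60, "rx": -26.5, "ry": -33.9, "rz": 77.3, "jaw": 1}, {"x": 213, "y": -81.6, "z": -60, "rx": -26.5, "ry": -33.9, "rz": 77.3, "jaw": 1}, {"x": 213, "y": -81.6, "z": -60, "rx": -26.5, "ry": -33.9, "rz": 77.3, "jaw": 1}, {"x": 213, "y": -81.6, "z": -60, "rx": -26.5, "ry": -33.9, "rz": 77.3, "jaw": 1}, {"x": 213, "y": -81.6, "z": -60, "rx": -26.5, "ry": -33.9, "rz": 77.3, "jaw": 1}, {"x": 213, "y": -81.6, "z": -90, "rx": -26.5, "ry": -33.9, "rz": 77.3, "jaw": 1}, {"x": 205, "y": -82, "z": -130, "rx": -26.5, "ry": -33.9, "rz": 77.3, "jaw": 1}, {"x": 185, "y": -83, "z": -148.5, "rx": -26.5, "ry": -33.9, "rz": 77.3, "jaw": 1}, {"x": 167, "y": -84.2, "z": -163.6, "rx": -26.5, "ry": -33.9, "rz": 77.3, "jaw": 1}, {"x": 158, "y": -84.8, "z": -171.3, "rx": -26.5, "ry": -33.9, "rz": 77.3, "jaw": 1}, {"x": 149, "y": -85.3, "z": -179, "rx": -26.5, "ry": -33.9, "rz": 77.3, "jaw": 1}, {"x": 149, "y": -85.3, "z": -179, "rx": -26.5, "ry": -33.9, "rz": 77.3, "jaw": 1}])

```text
time: 25.7
ee_pos: [0.6887, 0.1543, 0.1416]
ee_rot: [-0.07, 2.444, 0.025]
force: [-0.3, 0.2, -0.7]
width: 0.0129
```

Run:
```python
from ins import *
RK2=[.6215,.2023,.0582]
o,p,T=held('w18',range(60,180,30)); print(o['ee_pos'])
plan(2,[.01,-.01,-.03,-.042,-.045,-.048],-1,L=.0897,off=.0137,yo=-.0002,rk=RK2)
m,M=sock(RK2,2); c=[m+M@np.array([a,b,0]) for a,b in loc]; print(((w2px('wrist',c,o)-[150,0])*3.8).round(0))
cv2.imwrite('pics/w18c.png',cv2.resize(p[0:120,150:360,::-1],None,fx=3.8,fy=3.8,interpolation=cv2.INTER_CUBIC))
```

```text
60 [96.6  0.  25.5]
90 [88.3  0.  11.2]
120 [80.9  0.   4.5]
150 [74.1  0.   5.4]
[0.6887 0.1543 0.1416]
f 0.01 pos [0.692  0.1545 0.1446] shift [2.6 0.1 2. ] rot [0.02 0.01 0.03]
f -0.01 pos [0.6767 0.1536 0.1317] shift [-12.7  -0.8 -10.8] rot [0.02 0.01 0.03]
f -0.03 pos [0.6614 0.1527 0.1189] shift [-28.   -1.7 -23.7] rot [0.02 0.01 0.03]
f -0.042 pos [0.6522 0.1522 0.1112] shift [-37.2  -2.3 -31.4] rot [0.02 0.01 0.03]
f -0.045 pos [0.6499 0.1521 0.1092] shift [-39.5  -2.4 -33.3] rot [0.02 0.01 0.03]
f -0.048 pos [0.6476 0.1519 0.1073] shift [-41.8  -2.5 -35.2] rot [0.02 0.01 0.03]
[[486. 157.]
 [286. 158.]
 [267. 129.]
 [503. 129.]]
```

View pics/w18c.png

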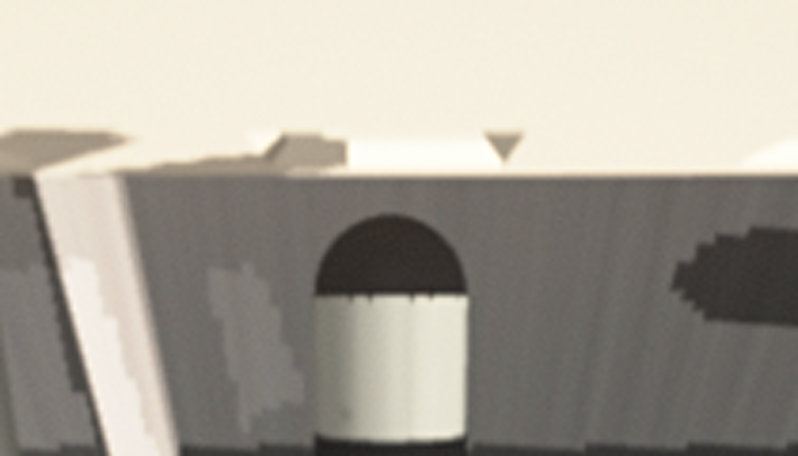

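>>> play_rows(series=[{"x": -4, "y": -0.2, "z": -3.5, "rx": 0, "ry": 0, "rz": 0, "jaw": 1}, {"x": -8, "y": -0.5, "z": -7, "rx": 0, "ry": 0, "rz": 0, "jaw": 1}, {"x": -12.7, "y": -0.8, "z": -10.8, "rx": 0, "ry": 0, "rz": 0, "jaw": 1}, {"x": -12.7, "y": -0.8, "z": -10.8, "rx": 0, "ry": 0, "rz": 0, "jaw": 1}])

```text
time: 26.15
ee_pos: [0.676, 0.1536, 0.1309]
ee_rot: [-0.071, 2.443, 0.025]
force: [-0.2, 0.2, -0.4]
width: 0.0128
```

>>> play_rows(series=[{"x": -5, "y": -0.3, "z": -4.2, "rx": 0, "ry": 0, "rz": 0, "jaw": 1}, {"x": -10, "y": -0.6, "z": -8.4, "rx": 0, "ry": 0, "rz": 0, "jaw": 1}, {"x": -15, "y": -0.9, "z": -12.6, "rx": 0, "ry": 0, "rz": 0, "jaw": 1}, {"x": -20, "y": -1.1, "z": -16.8, "rx": 0, "ry": 0, "rz": 0, "jaw": 1}, {"x": -24.5, "y": -1.4, "z": -20.6, "rx": 0, "ry": 0, "rz": 0, "jaw": 1}, {"x": -24.5, "y": -1.4, "z": -20.6, "rx": 0, "ry": 0, "rz": 0, "jaw": 1}])

```text
time: 26.75
ee_pos: [0.6508, 0.1521, 0.1096]
ee_rot: [-0.071, 2.444, 0.025]
force: [0.2, -0.4, -0.6]
width: 0.0128
```

>>> play_rows(series=[{"x": -1.2, "y": -0.1, "z": -1, "rx": 0, "ry": 0, "rz": 0, "jaw": 1}, {"x": -2.4, "y": -0.1, "z": -2, "rx": 0, "ry": 0, "rz": 0, "jaw": 1}, {"x": -3.8, "y": -0.2, "z": -3.2, "rx": 0, "ry": 0, "rz": 0, "jaw": 1}, {"x": -4.6, "y": -0.2, "z": -3.9, "rx": 0, "ry": 0, "rz": 0, "jaw": 1}, {"x": -4.6, "y": -0.2, "z": -3.9, "rx": 0, "ry": 0, "rz": 0, "jaw": 1}])

```text
time: 27.25
ee_pos: [0.6465, 0.152, 0.1062]
ee_rot: [-0.071, 2.443, 0.025]
force: [2.0, 1.0, 4.7]
width: 0.0128
```

Run:
```python
from ins import *
o,p,T=held('w19',range(60,540,60)); print(o['ee_pos'],o['force'])
down(79.4,[.430,-.132,.2])
```

```text
60 [ 92.3   0.  -11.4]
120 [ 80.6   0.  -11.6]
180 [68.3  0.  -9.9]
240 [ 55.5   0.  -11.7]
300 [35.5 -0.   5.2]
360 [18.  -0.   5.6]
420 [-0.4 -0.1  4.2]
480 [-21.8  -0.1   5.9]
[0.6465 0.152  0.1062] [2.025  0.9513 4.6748]
rot [ 34.37  30.22 -99.16]
shift [-216.5 -284.    93.8]
```

View pics/w19b.png

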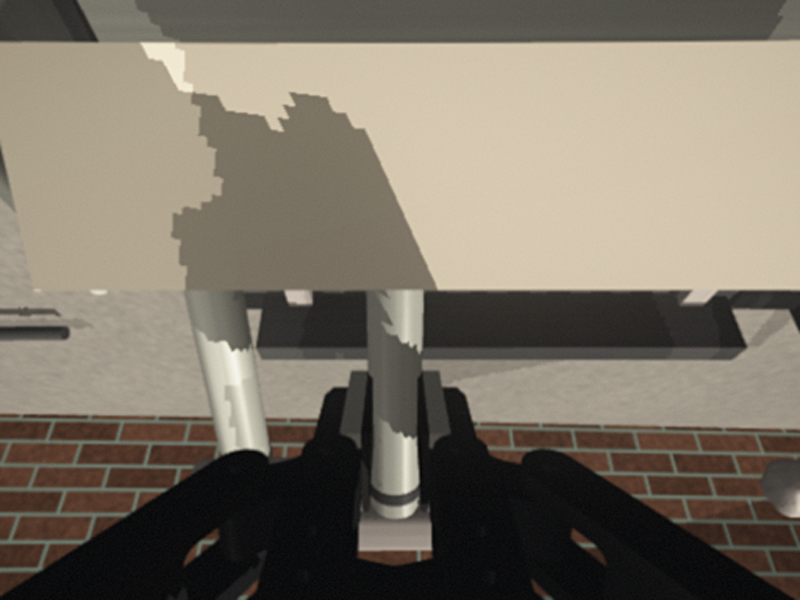

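>>> play_rows(series=[{"x": 0, "y": 0, "z": 0, "rx": 0, "ry": 0, "rz": 0, "jaw": 0.66}, {"x": 0, "y": 0, "z": 0, "rx": 0, "ry": 0, "rz": 0, "jaw": 0.66}, {"x": 0, "y": 0, "z": 0, "rx": 0, "ry": 0, "rz": 0, "jaw": 0.66}, {"x": -13, "y": -0.7, "z": 15.3, "rx": 0, "ry": 0, "rz": 0, "jaw": 0.66}, {"x": -32, "y": -1.8, "z": 38.3, "rx": 0, "ry": 0, "rz": 0, "jaw": 0.66}, {"x": -52, "y": -2.9, "z": 61.5, "rx": 0, "ry": 0, "rz": 0, "jaw": 0.66}, {"x": -60, "y": -5, "z": 100, "rx": 0, "ry": 0, "rz": 0, "jaw": 0.66}, {"x": -160, "y": -284, "z": 110, "rx": 34.4, "ry": 30.2, "rz": -99.2, "jaw": 0.35}, {"x": -160, "y": -284, "z": 110, "rx": 34.4, "ry": 30.2, "rz": -99.2, "jaw": 0.35}, {"x": -160, "y": -284, "z": 110, "rx": 34.4, "ry": 30.2, "rz": -99.2, "jaw": 0.35}, {"x": -160, "y": -284, "z": 110, "rx": 34.4, "ry": 30.2, "rz": -99.2, "jaw": 0.35}, {"x": -160, "y": -284, "z": 110, "rx": 34.4, "ry": 30.2, "rz": -99.2, "jaw": 0.35}, {"x": -216, "y": -284, "z": 94, "rx": 34.4, "ry": 30.2, "rz": -99.2, "jaw": 0.35}, {"x": -216, "y": -284, "z": 94, "rx": 34.4, "ry": 30.2, "rz": -99.2, "jaw": 0.35}, {"x": -216, "y": -284, "z": 94, "rx": 34.4, "ry": 30.2, "rz": -99.2, "jaw": 0.35}, {"x": -216, "y": -284, "z": 94, "rx": 34.4, "ry": 30.2, "rz": -99.2, "jaw": 0.35}, {"x": -216, "y": -284, "z": 94, "rx": 34.4, "ry": 30.2, "rz": -99.2, "jaw": 0.35}, {"x": -216, "y": -284, "z": 94, "rx": 34.4, "ry": 30.2, "rz": -99.2, "jaw": 0.35}, {"x": -216, "y": -284, "z": 94, "rx": 34.4, "ry": 30.2, "rz": -99.2, "jaw": 0.35}, {"x": -216, "y": -284, "z": 94, "rx": 34.4, "ry": 30.2, "rz": -99.2, "jaw": 0.35}])

```text
time: 29.3
ee_pos: [0.4305, -0.132, 0.1999]
ee_rot: [-2.421, -1.998, 0.001]
force: [-0.9, 0.3, -0.7]
width: 0.0553
```

Run:
```python
from h import *
o,p,d=shot('w20');print(o['time'],o['ee_pos'],o['qpos'],R.from_rotvec(o['ee_rot']).as_matrix()[:,0],o['width'])
p,d=save('scene','scene20')
cv2.imwrite('pics/scene20c.png',cv2.resize(p[100:260,170:370,::-1],None,fx=4,fy=3.75,interpolation=cv2.INTER_CUBIC))
```

```text
29.3 [ 0.4305 -0.132   0.1999] [-0.3546 -0.375   1.964   0.001   1.5554 -0.1636] [0.1899 0.9818 0.0014] 0.05529487959294631
```

View pics/w20b.png

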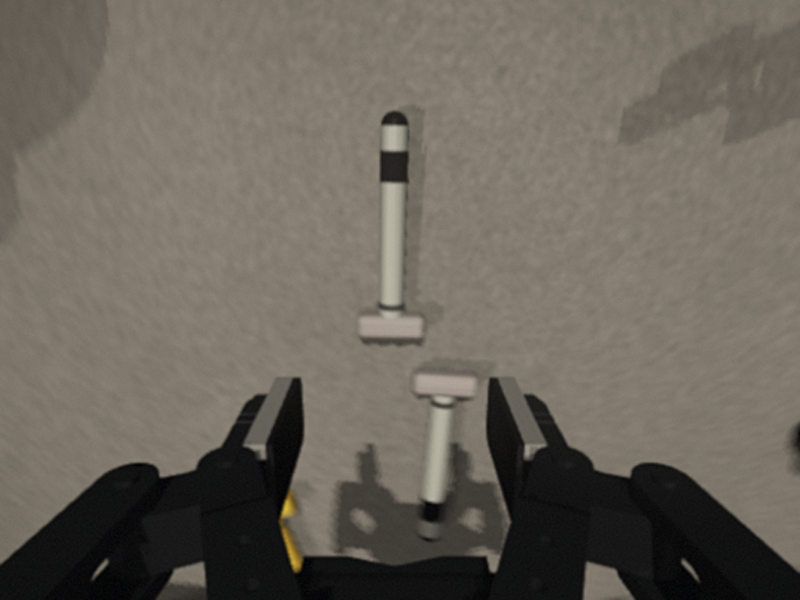

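View pics/scene20c.png

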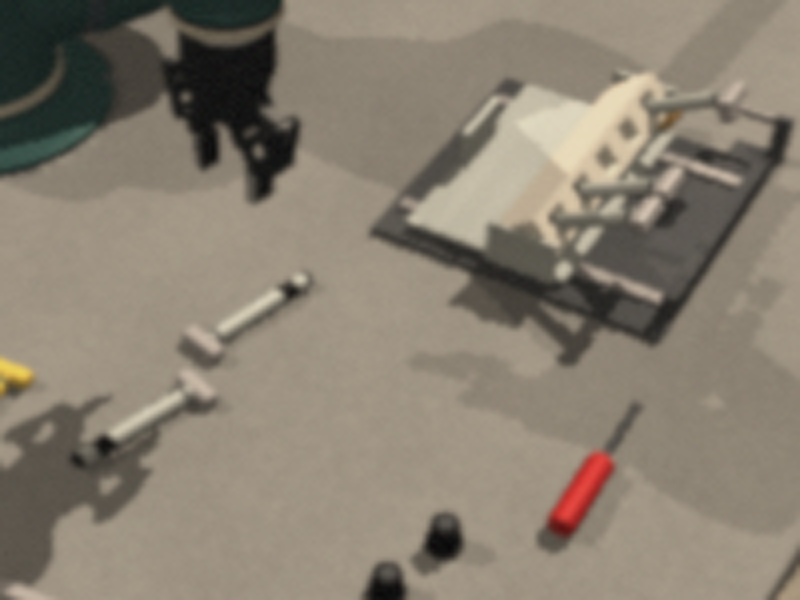

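Run:
```python
from g import *
gauges('w20',{'A':((394,112),(391,326)),'B':((429,541),(446,385))})
```

```text
A F [ 0.4463 -0.0442] H [ 0.4198 -0.1708] len 0.1294 yaw -101.8 grip [ 0.4283 -0.1303]
B F [ 0.4139 -0.35  ] H [ 0.4477 -0.2189] len 0.1354 yaw 75.6 grip [ 0.4359 -0.2648]
```

>>> play_rows(series=[{"x": -2, "y": 1.5, "z": -45, "rx": 0, "ry": 0, "rz": -0.8, "jaw": 0.35}, {"x": -2, "y": 1.5, "z": -90, "rx": 0, "ry": 0, "rz": -0.8, "jaw": 0.35}, {"x": -2, "y": 1.5, "z": -135, "rx": 0, "ry": 0, "rz": -0.8, "jaw": 0.35}, {"x": -2, "y": 1.5, "z": -165, "rx": 0, "ry": 0, "rz": -0.8, "jaw": 0.35}, {"x": -2, "y": 1.5, "z": -181.4, "rx": 0, "ry": 0, "rz": -0.8, "jaw": 0.35}, {"x": -2, "y": 1.5, "z": -181.4, "rx": 0, "ry": 0, "rz": -0.8, "jaw": 0.7}, {"x": -2, "y": 1.5, "z": -181.4, "rx": 0, "ry": 0, "rz": -0.8, "jaw": 1}, {"x": -2, "y": 1.5, "z": -181.4, "rx": 0, "ry": 0, "rz": -0.8, "jaw": 1}, {"x": -2, "y": 1.5, "z": -181.4, "rx": 0, "ry": 0, "rz": -0.8, "jaw": 1}, {"x": -2, "y": 1.5, "z": -181.4, "rx": 0, "ry": 0, "rz": -0.8, "jaw": 1}, {"x": -2, "y": 1.5, "z": -181.4, "rx": 0, "ry": 0, "rz": -0.8, "jaw": 1}])

```text
time: 30.5
ee_pos: [0.4293, -0.131, 0.0198]
ee_rot: [2.433, 1.987, 0.001]
force: [-1.6, 2.0, 7.4]
width: 0.0128
```

>>> play_rows(series=[{"x": 0, "y": 0, "z": 10, "rx": 0, "ry": 0, "rz": 0, "jaw": 1}, {"x": 0, "y": 0, "z": 50, "rx": 0, "ry": 0, "rz": 0, "jaw": 1}, {"x": 10, "y": 30, "z": 100, "rx": 0, "ry": 0, "rz": 0, "jaw": 1}, {"x": 30, "y": 70, "z": 150, "rx": 0, "ry": 0, "rz": 0, "jaw": 1}, {"x": 90, "y": 370, "z": 300, "rx": 0, "ry": 0, "rz": 23, "jaw": 1}, {"x": 90, "y": 370, "z": 300, "rx": 0, "ry": 0, "rz": 23, "jaw": 1}, {"x": 90, "y": 370, "z": 300, "rx": 0, "ry": 0, "rz": 23, "jaw": 1}, {"x": 90, "y": 370, "z": 300, "rx": 0, "ry": 0, "rz": 23, "jaw": 1}, {"x": 90, "y": 370, "z": 300, "rx": 0, "ry": 0, "rz": 23, "jaw": 1}, {"x": 90, "y": 370, "z": 300, "rx": 0, "ry": 0, "rz": 23, "jaw": 1}, {"x": 90, "y": 370, "z": 300, "rx": 0, "ry": 0, "rz": 23, "jaw": 1}, {"x": 90, "y": 370, "z": 300, "rx": 0, "ry": 0, "rz": 23, "jaw": 1}, {"x": 90, "y": 370, "z": 300, "rx": 0, "ry": 0, "rz": 23, "jaw": 1}, {"x": 90, "y": 370, "z": 300, "rx": 0, "ry": 0, "rz": 23, "jaw": 1}, {"x": 90, "y": 370, "z": 300, "rx": 0, "ry": 0, "rz": 23, "jaw": 1}])

```text
time: 32.0
ee_pos: [0.5191, 0.2377, 0.3193]
ee_rot: [-1.99, -2.431, 0.0]
force: [0.2, -0.2, -0.6]
width: 0.0131
```

Run:
```python
from ins import *
o,p,T=held('w21',range(60,550,30)); print(o['time'],o['ee_pos'])
for x in (.6215,.618):
  for i in (3,4):
    mm,M=sock([x,.2023,.0582],i); print(x,i,w2px('wrist',mm,o).round(1).tolist())
cv2.imwrite('pics/w21c.png',cv2.resize(p[115:235,270:370,::-1],None,fx=5,fy=5,interpolation=cv2.INTER_CUBIC))
```

```text
60 [131.8  -0.6 319.2]
90 [88.1 -0.5  8.9]
120 [80.9 -0.5  4.5]
150 [74.2 -0.5  3.2]
180 [67.2 -0.5  3.5]
210 [59.9 -0.5  3.9]
240 [52.5 -0.5  3.4]
270 [44.3 -0.5  3.5]
300 [36.2 -0.5  3.6]
330 [28.2 -0.5  2.6]
360 [19.3 -0.5  3.1]
390 [ 9.4 -0.5  4.8]
420 [ 0.3 -0.5  3.4]
450 [-10.   -0.5   4.1]
480 [-19.6  -0.6   3.3]
510 [-30.5  -0.6   3.8]
540 [-41.2  -0.6   3.3]
32.0 [0.5191 0.2377 0.3193]
0.6215 3 [[330.3, 200.2]]
0.6215 4 [[339.8, 158.2]]
0.618 3 [[327.5, 199.7]]
0.618 4 [[336.9, 157.6]]
```

View pics/w21b.png

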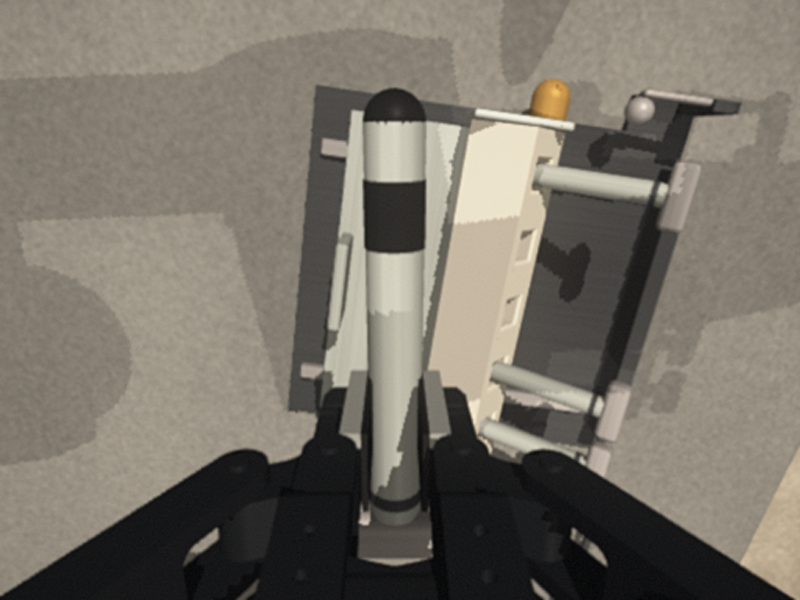

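View pics/w21c.png

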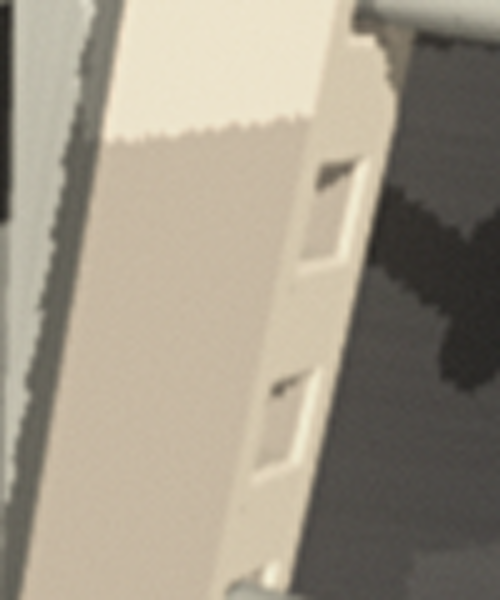

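Run:
```python
from ins import *
plan(3,[.09,.03,.006],-1,L=.0897,off=.0115,yo=-.0004,rk=[.6176,.2023,.0582])
```

```text
f 0.09 pos [0.7476 0.2103 0.1943] shift [ 228.5  -27.4 -125.1] rot [-26.55 -34.45  78.35]
f 0.03 pos [0.7017 0.2076 0.1558] shift [ 182.6  -30.1 -163.6] rot [-26.55 -34.45  78.35]
f 0.006 pos [0.6834 0.2065 0.1403] shift [ 164.3  -31.1 -179.1] rot [-26.55 -34.45  78.35]
```

>>> play_rows(series=[{"x": 228, "y": -27.4, "z": -60, "rx": -26.5, "ry": -34.4, "rz": 78.3, "jaw": 1}, {"x": 228, "y": -27.4, "z": -60, "rx": -26.5, "ry": -34.4, "rz": 78.3, "jaw": 1}, {"x": 228, "y": -27.4, "z": -60, "rx": -26.5, "ry": -34.4, "rz": 78.3, "jaw": 1}, {"x": 228, "y": -27.4, "z": -60, "rx": -26.5, "ry": -34.4, "rz": 78.3, "jaw": 1}, {"x": 228, "y": -27.4, "z": -60, "rx": -26.5, "ry": -34.4, "rz": 78.3, "jaw": 1}, {"x": 228, "y": -27.4, "z": -60, "rx": -26.5, "ry": -34.4, "rz": 78.3, "jaw": 1}, {"x": 228, "y": -27.4, "z": -60, "rx": -26.5, "ry": -34.4, "rz": 78.3, "jaw": 1}, {"x": 228, "y": -27.4, "z": -60, "rx": -26.5, "ry": -34.4, "rz": 78.3, "jaw": 1}, {"x": 228, "y": -27.4, "z": -60, "rx": -26.5, "ry": -34.4, "rz": 78.3, "jaw": 1}, {"x": 228, "y": -27.4, "z": -60, "rx": -26.5, "ry": -34.4, "rz": 78.3, "jaw": 1}, {"x": 228, "y": -27.4, "z": -60, "rx": -26.5, "ry": -34.4, "rz": 78.3, "jaw": 1}, {"x": 228, "y": -27.4, "z": -60, "rx": -26.5, "ry": -34.4, "rz": 78.3, "jaw": 1}, {"x": 228, "y": -27.4, "z": -90, "rx": -26.5, "ry": -34.4, "rz": 78.3, "jaw": 1}, {"x": 220, "y": -28, "z": -131, "rx": -26.5, "ry": -34.4, "rz": 78.3, "jaw": 1}, {"x": 200, "y": -29, "z": -149, "rx": -26.5, "ry": -34.4, "rz": 78.3, "jaw": 1}, {"x": 182.6, "y": -30, "z": -163.6, "rx": -26.5, "ry": -34.4, "rz": 78.3, "jaw": 1}, {"x": 173.5, "y": -30.6, "z": -171.3, "rx": -26.5, "ry": -34.4, "rz": 78.3, "jaw": 1}, {"x": 164.3, "y": -31.1, "z": -179, "rx": -26.5, "ry": -34.4, "rz": 78.3, "jaw": 1}, {"x": 164.3, "y": -31.1, "z": -179, "rx": -26.5, "ry": -34.4, "rz": 78.3, "jaw": 1}])

```text
time: 33.95
ee_pos: [0.6828, 0.2063, 0.14]
ee_rot: [-0.069, 2.445, 0.026]
force: [0.5, -0.9, -0.8]
width: 0.0132
```

Run:
```python
from ins import *
RK2=[.6176,.2023,.0582]
o,p,T=held('w22',range(60,180,30)); print(o['ee_pos'])
plan(3,[.01,-.01,-.03,-.042,-.045,-.048],-1,L=.0897,off=.0115,yo=-.0002,rk=RK2)
m,M=sock(RK2,3); c=[m+M@np.array([a,b,0]) for a,b in loc]; print(((w2px('wrist',c,o)-[150,0])*3.8).round(0))
cv2.imwrite('pics/w22c.png',cv2.resize(p[0:120,150:360,::-1],None,fx=3.8,fy=3.8,interpolation=cv2.INTER_CUBIC))
```

```text
60 [96.5  0.  24. ]
90 [88.1  0.   8.9]
120 [80.9  0.   3.4]
150 [74.2  0.   3.3]
[0.6828 0.2063 0.14  ]
f 0.01 pos [0.6865 0.2065 0.1429] shift [2.9 0.  2. ] rot [-0.04 -0.05  0.08]
f -0.01 pos [0.6712 0.2056 0.13  ] shift [-12.4  -0.9 -10.8] rot [-0.04 -0.05  0.08]
f -0.03 pos [0.6559 0.2047 0.1172] shift [-27.7  -1.8 -23.7] rot [-0.04 -0.05  0.08]
f -0.042 pos [0.6467 0.2042 0.1095] shift [-36.9  -2.3 -31.4] rot [-0.04 -0.05  0.08]
f -0.045 pos [0.6444 0.2041 0.1075] shift [-39.2  -2.4 -33.3] rot [-0.04 -0.05  0.08]
f -0.048 pos [0.6421 0.2039 0.1056] shift [-41.5  -2.6 -35.3] rot [-0.04 -0.05  0.08]
[[486. 158.]
 [283. 158.]
 [263. 129.]
 [503. 128.]]
```

View pics/w22c.png

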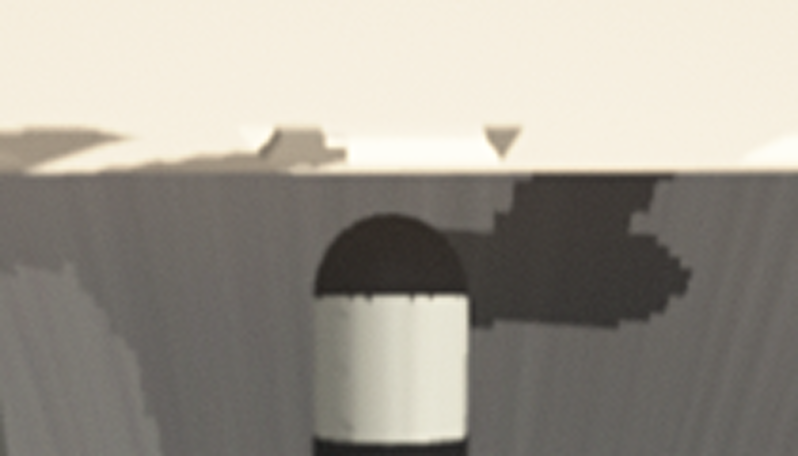

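>>> play_rows(series=[{"x": -4, "y": -0.2, "z": -3.5, "rx": 0, "ry": 0, "rz": 0, "jaw": 1}, {"x": -8, "y": -0.5, "z": -7, "rx": 0, "ry": 0, "rz": 0, "jaw": 1}, {"x": -12.4, "y": -0.9, "z": -10.8, "rx": 0, "ry": 0, "rz": 0, "jaw": 1}, {"x": -12.4, "y": -0.9, "z": -10.8, "rx": 0, "ry": 0, "rz": 0, "jaw": 1}])

```text
time: 34.4
ee_pos: [0.6705, 0.2055, 0.1293]
ee_rot: [-0.069, 2.444, 0.026]
force: [0.8, 0.4, -0.8]
width: 0.0132
```

>>> play_rows(series=[{"x": -5, "y": -0.3, "z": -4.2, "rx": 0, "ry": 0, "rz": 0, "jaw": 1}, {"x": -10, "y": -0.6, "z": -8.4, "rx": 0, "ry": 0, "rz": 0, "jaw": 1}, {"x": -15, "y": -0.9, "z": -12.6, "rx": 0, "ry": 0, "rz": 0, "jaw": 1}, {"x": -20, "y": -1.1, "z": -16.8, "rx": 0, "ry": 0, "rz": 0, "jaw": 1}, {"x": -24.5, "y": -1.4, "z": -20.6, "rx": 0, "ry": 0, "rz": 0, "jaw": 1}, {"x": -24.5, "y": -1.4, "z": -20.6, "rx": 0, "ry": 0, "rz": 0, "jaw": 1}])

```text
time: 35.0
ee_pos: [0.6453, 0.204, 0.1079]
ee_rot: [-0.07, 2.445, 0.026]
force: [0.5, 0.2, -0.3]
width: 0.0127
```

>>> play_rows(series=[{"x": -1.2, "y": -0.1, "z": -1, "rx": 0, "ry": 0, "rz": 0, "jaw": 1}, {"x": -2.4, "y": -0.1, "z": -2, "rx": 0, "ry": 0, "rz": 0, "jaw": 1}, {"x": -3.8, "y": -0.2, "z": -3.2, "rx": 0, "ry": 0, "rz": 0, "jaw": 1}, {"x": -4.2, "y": -0.2, "z": -3.5, "rx": 0, "ry": 0, "rz": 0, "jaw": 1}, {"x": -4.2, "y": -0.2, "z": -3.5, "rx": 0, "ry": 0, "rz": 0, "jaw": 1}])

```text
time: 35.5
ee_pos: [0.6414, 0.2039, 0.105]
ee_rot: [-0.07, 2.444, 0.026]
force: [2.4, -0.6, 3.4]
width: 0.0128
```

Run:
```python
from ins import *
o,p,T=held('w23',range(60,540,60)); print(o['ee_pos'],o['force'])
down(75.8,[.437,-.265,.2])
```

```text
60 [ 92.    0.  -13.9]
120 [ 80.6   0.  -12. ]
180 [ 68.6   0.  -12.5]
240 [ 55.7   0.  -12.9]
300 [36.  -0.   3.7]
360 [19.1 -0.   3.2]
420 [ 0.1 -0.1  3.3]
480 [-19.6  -0.1   3. ]
[0.6414 0.2039 0.105 ] [ 2.3779 -0.5567  3.4034]
rot [  35.58   29.4  -102.51]
shift [-204.4 -468.9   95.1]
```

View pics/w23b.png

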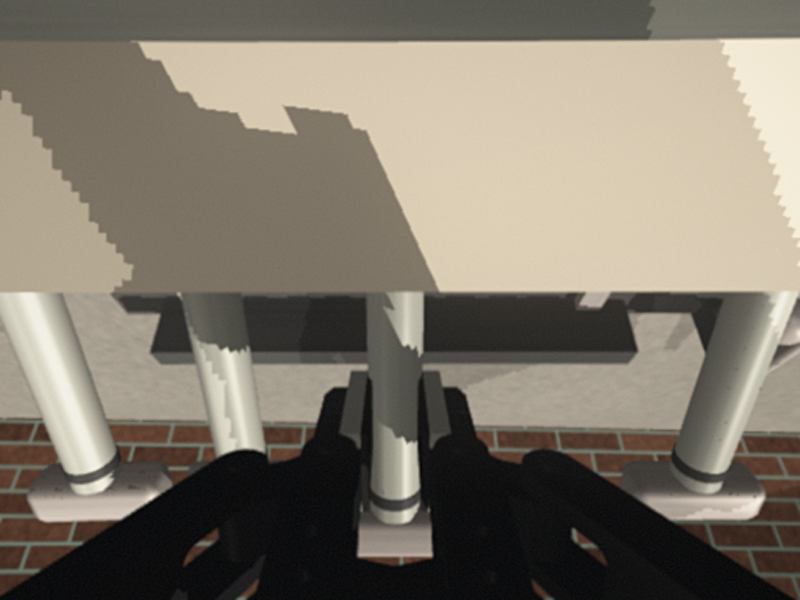

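>>> play_rows(series=[{"x": 0, "y": 0, "z": 0, "rx": 0, "ry": 0, "rz": 0, "jaw": 0.66}, {"x": 0, "y": 0, "z": 0, "rx": 0, "ry": 0, "rz": 0, "jaw": 0.66}, {"x": 0, "y": 0, "z": 0, "rx": 0, "ry": 0, "rz": 0, "jaw": 0.66}, {"x": -13, "y": -0.7, "z": 15.3, "rx": 0, "ry": 0, "rz": 0, "jaw": 0.66}, {"x": -32, "y": -1.8, "z": 38.3, "rx": 0, "ry": 0, "rz": 0, "jaw": 0.66}, {"x": -52, "y": -2.9, "z": 61.5, "rx": 0, "ry": 0, "rz": 0, "jaw": 0.66}, {"x": -60, "y": -5, "z": 100, "rx": 0, "ry": 0, "rz": 0, "jaw": 0.66}, {"x": -150, "y": -469, "z": 120, "rx": 35.6, "ry": 29.4, "rz": -102.5, "jaw": 0.35}, {"x": -150, "y": -469, "z": 120, "rx": 35.6, "ry": 29.4, "rz": -102.5, "jaw": 0.35}, {"x": -150, "y": -469, "z": 120, "rx": 35.6, "ry": 29.4, "rz": -102.5, "jaw": 0.35}, {"x": -150, "y": -469, "z": 120, "rx": 35.6, "ry": 29.4, "rz": -102.5, "jaw": 0.35}, {"x": -150, "y": -469, "z": 120, "rx": 35.6, "ry": 29.4, "rz": -102.5, "jaw": 0.35}, {"x": -204, "y": -469, "z": 95, "rx": 35.6, "ry": 29.4, "rz": -102.5, "jaw": 0.35}, {"x": -204, "y": -469, "z": 95, "rx": 35.6, "ry": 29.4, "rz": -102.5, "jaw": 0.35}, {"x": -204, "y": -469, "z": 95, "rx": 35.6, "ry": 29.4, "rz": -102.5, "jaw": 0.35}, {"x": -204, "y": -469, "z": 95, "rx": 35.6, "ry": 29.4, "rz": -102.5, "jaw": 0.35}, {"x": -204, "y": -469, "z": 95, "rx": 35.6, "ry": 29.4, "rz": -102.5, "jaw": 0.35}, {"x": -204, "y": -469, "z": 95, "rx": 35.6, "ry": 29.4, "rz": -102.5, "jaw": 0.35}, {"x": -204, "y": -469, "z": 95, "rx": 35.6, "ry": 29.4, "rz": -102.5, "jaw": 0.35}, {"x": -204, "y": -469, "z": 95, "rx": 35.6, "ry": 29.4, "rz": -102.5, "jaw": 0.35}])

```text
time: 37.55
ee_pos: [0.4372, -0.2653, 0.1997]
ee_rot: [2.473, 1.934, -0.0]
force: [-0.3, 0.1, -0.2]
width: 0.0554
```

Run:
```python
from h import *
o,p,d=shot('w24');print(o['time'],o['ee_pos'],R.from_rotvec(o['ee_rot']).as_matrix()[:,0],o['width'])
p,d=save('scene','scene24')
cv2.imwrite('pics/scene24c.png',cv2.resize(p[100:260,170:370,::-1],None,fx=4,fy=3.75,interpolation=cv2.INTER_CUBIC))
```

```text
37.55 [ 0.4372 -0.2653  0.1997] [ 0.2407  0.9706 -0.0013] 0.05537083586447318
```

View pics/w24b.png

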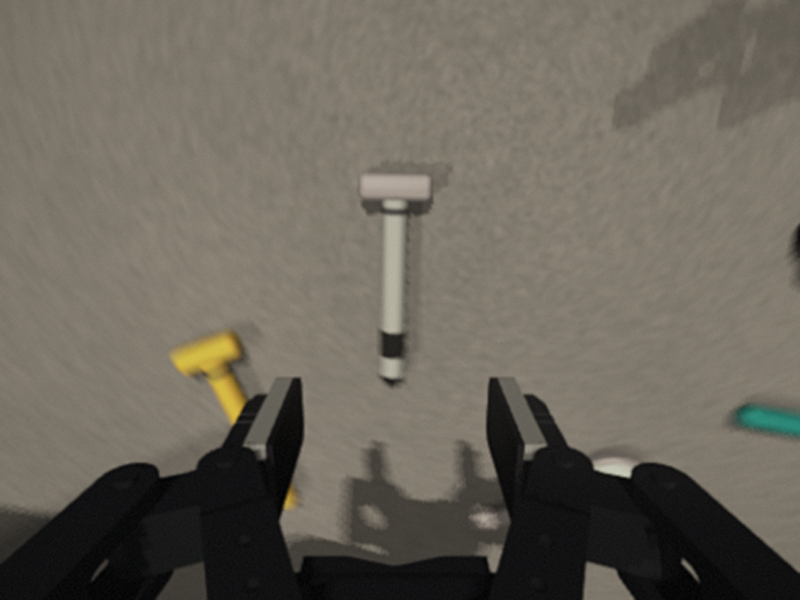

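View pics/scene24c.png

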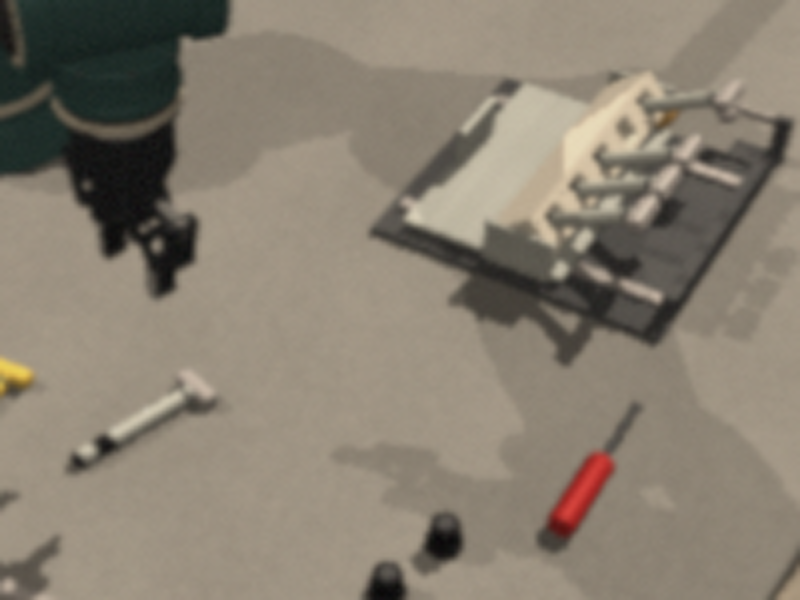

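Run:
```python
from g import *
gauges('w24',{'B':((391,385),(396,187))})
```

```text
B F [ 0.4138 -0.349 ] H [ 0.4492 -0.22  ] len 0.1338 yaw 74.6 grip [ 0.4371 -0.2641]
```

>>> play_rows(series=[{"x": 0, "y": 1, "z": -45, "rx": 0, "ry": 0, "rz": -1.4, "jaw": 0.35}, {"x": 0, "y": 1, "z": -90, "rx": 0, "ry": 0, "rz": -1.4, "jaw": 0.35}, {"x": 0, "y": 1, "z": -135, "rx": 0, "ry": 0, "rz": -1.4, "jaw": 0.35}, {"x": 0, "y": 1, "z": -165, "rx": 0, "ry": 0, "rz": -1.4, "jaw": 0.35}, {"x": 0, "y": 1, "z": -181.2, "rx": 0, "ry": 0, "rz": -1.4, "jaw": 0.35}, {"x": 0, "y": 1, "z": -181.2, "rx": 0, "ry": 0, "rz": -1.4, "jaw": 0.7}, {"x": 0, "y": 1, "z": -181.2, "rx": 0, "ry": 0, "rz": -1.4, "jaw": 1}, {"x": 0, "y": 1, "z": -181.2, "rx": 0, "ry": 0, "rz": -1.4, "jaw": 1}, {"x": 0, "y": 1, "z": -181.2, "rx": 0, "ry": 0, "rz": -1.4, "jaw": 1}, {"x": 0, "y": 1, "z": -181.2, "rx": 0, "ry": 0, "rz": -1.4, "jaw": 1}, {"x": 0, "y": 1, "z": -181.2, "rx": 0, "ry": 0, "rz": -1.4, "jaw": 1}])

```text
time: 38.75
ee_pos: [0.4382, -0.2648, 0.0195]
ee_rot: [2.49, 1.908, 0.001]
force: [-1.8, 1.0, 7.7]
width: 0.0133
```

>>> play_rows(series=[{"x": 0, "y": 0, "z": 10, "rx": 0, "ry": 0, "rz": 0, "jaw": 1}, {"x": 0, "y": 0, "z": 50, "rx": 0, "ry": 0, "rz": 0, "jaw": 1}, {"x": 10, "y": 30, "z": 100, "rx": 0, "ry": 0, "rz": 0, "jaw": 1}, {"x": 30, "y": 70, "z": 150, "rx": 0, "ry": 0, "rz": 0, "jaw": 1}, {"x": 90, "y": 505, "z": 300, "rx": 0, "ry": 0, "rz": 23, "jaw": 1}, {"x": 90, "y": 505, "z": 300, "rx": 0, "ry": 0, "rz": 23, "jaw": 1}, {"x": 90, "y": 505, "z": 300, "rx": 0, "ry": 0, "rz": 23, "jaw": 1}, {"x": 90, "y": 505, "z": 300, "rx": 0, "ry": 0, "rz": 23, "jaw": 1}, {"x": 90, "y": 505, "z": 300, "rx": 0, "ry": 0, "rz": 23, "jaw": 1}, {"x": 90, "y": 505, "z": 300, "rx": 0, "ry": 0, "rz": 23, "jaw": 1}, {"x": 90, "y": 505, "z": 300, "rx": 0, "ry": 0, "rz": 23, "jaw": 1}, {"x": 90, "y": 505, "z": 300, "rx": 0, "ry": 0, "rz": 23, "jaw": 1}, {"x": 90, "y": 505, "z": 300, "rx": 0, "ry": 0, "rz": 23, "jaw": 1}, {"x": 90, "y": 505, "z": 300, "rx": 0, "ry": 0, "rz": 23, "jaw": 1}, {"x": 90, "y": 505, "z": 300, "rx": 0, "ry": 0, "rz": 23, "jaw": 1}, {"x": 90, "y": 505, "z": 300, "rx": 0, "ry": 0, "rz": 23, "jaw": 1}, {"x": 90, "y": 505, "z": 300, "rx": 0, "ry": 0, "rz": 23, "jaw": 1}])

```text
time: 40.45
ee_pos: [0.5279, 0.2393, 0.3195]
ee_rot: [2.06, 2.366, 0.002]
force: [-0.7, 0.1, -0.6]
width: 0.013
```

Run:
```python
from ins import *
o,p,T=held('w25',range(210,550,15)); print(o['time'],o['ee_pos'])
for x in (.6176,.6145):
    mm,M=sock([x,.2023,.0582],4); print(x,w2px('wrist',mm,o).round(1).tolist())
cv2.imwrite('pics/w25c.png',cv2.resize(p[115:235,270:370,::-1],None,fx=5,fy=5,interpolation=cv2.INTER_CUBIC))
```

```text
210 [ 17.2  -0.7 300. ]
225 [  4.2  -0.7 300.5]
240 [52.  -0.5  5.7]
255 [48.3 -0.5  3.8]
270 [44.5 -0.5  2.7]
285 [40.5 -0.5  3.4]
300 [36.4 -0.5  3. ]
315 [32.5 -0.5  2.8]
330 [27.6 -0.5  4. ]
345 [23.1 -0.5  3.8]
360 [19.1 -0.5  3.4]
375 [14.4 -0.5  3.5]
390 [10.2 -0.5  3.3]
405 [ 5.  -0.5  3.8]
420 [ 0.1 -0.6  3.7]
435 [-4.4 -0.6  3.5]
450 [-9.3 -0.6  3. ]
465 [-14.6  -0.6   3.8]
480 [-19.7  -0.6   3.4]
495 [-25.7  -0.6   4.1]
510 [-30.6  -0.6   3.8]
525 [-35.7  -0.6   3.1]
540 [-41.5  -0.6   3.6]
40.45 [0.5279 0.2393 0.3195]
0.6176 [[328.1, 152.2]]
0.6145 [[325.5, 151.9]]
```

View pics/w25b.png

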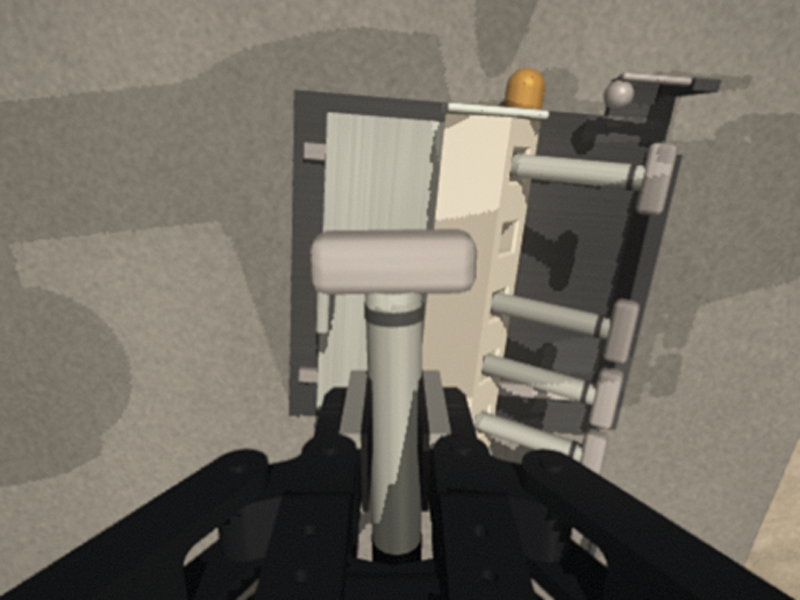

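View pics/w25c.png

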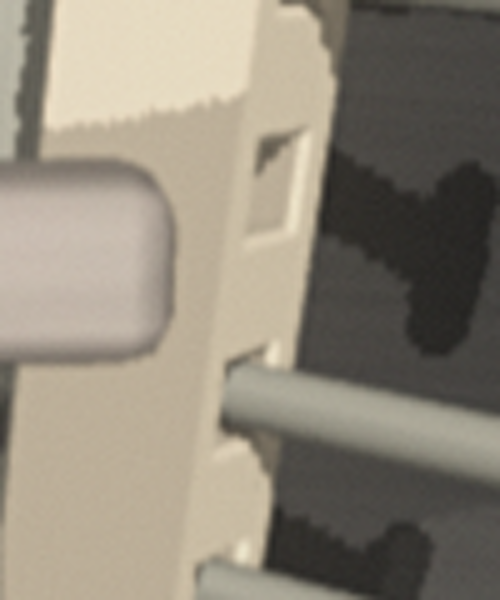

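Run:
```python
from ins import *
plan(4,[.09,.03,.006],1,L=.0873,off=.0115,yo=-.0004,rk=[.6140,.2021,.0582])
o=np.load('pics/w25o.npz'); W=cloud('wrist',np.load('pics/w25.npy'),o)
m,M=sock([.6140,.2021,.0582],4)
for u,v in [(515,165),(575,170),(632,176),(658,150),(655,205),(505,305),(560,318),(625,305),(615,358)]:
    print(u,v,((W[int(v/1.5625),int(u/1.5625)]-m)@M*1000).round(1))
```

```text
f 0.09 pos [0.7392 0.2611 0.1928] shift [ 211.2   22.  -126.7] rot [ 34.84 -28.3  -90.17]
f 0.03 pos [0.6933 0.2584 0.1542] shift [ 165.3   19.3 -165.2] rot [ 34.84 -28.3  -90.17]
f 0.006 pos [0.675  0.2573 0.1388] shift [ 147.    18.2 -180.6] rot [ 34.84 -28.3  -90.17]
515 165 [-5.3 52.4 -1. ]
575 170 [ 1.9 53.4 39.6]
632 176 [ 8.  53.1 73.6]
658 150 [10.8 69.2 85. ]
655 205 [10.9 36.7 90.4]
505 305 [ -2.5 -50.    6.9]
560 318 [  3.  -49.2  47.5]
625 305 [ 11.6 -30.7  86.5]
615 358 [ 11.2 -69.4  87.3]
```

>>> play_rows(series=[{"x": 211, "y": 22, "z": -60, "rx": 34.8, "ry": -28.3, "rz": -90.2, "jaw": 1}, {"x": 211, "y": 22, "z": -60, "rx": 34.8, "ry": -28.3, "rz": -90.2, "jaw": 1}, {"x": 211, "y": 22, "z": -60, "rx": 34.8, "ry": -28.3, "rz": -90.2, "jaw": 1}, {"x": 211, "y": 22, "z": -60, "rx": 34.8, "ry": -28.3, "rz": -90.2, "jaw": 1}, {"x": 211, "y": 22, "z": -60, "rx": 34.8, "ry": -28.3, "rz": -90.2, "jaw": 1}, {"x": 211, "y": 22, "z": -60, "rx": 34.8, "ry": -28.3, "rz": -90.2, "jaw": 1}, {"x": 211, "y": 22, "z": -60, "rx": 34.8, "ry": -28.3, "rz": -90.2, "jaw": 1}, {"x": 211, "y": 22, "z": -60, "rx": 34.8, "ry": -28.3, "rz": -90.2, "jaw": 1}, {"x": 211, "y": 22, "z": -60, "rx": 34.8, "ry": -28.3, "rz": -90.2, "jaw": 1}, {"x": 211, "y": 22, "z": -60, "rx": 34.8, "ry": -28.3, "rz": -90.2, "jaw": 1}, {"x": 211, "y": 22, "z": -60, "rx": 34.8, "ry": -28.3, "rz": -90.2, "jaw": 1}, {"x": 211, "y": 22, "z": -60, "rx": 34.8, "ry": -28.3, "rz": -90.2, "jaw": 1}, {"x": 211, "y": 22, "z": -60, "rx": 34.8, "ry": -28.3, "rz": -90.2, "jaw": 1}, {"x": 211, "y": 22, "z": -60, "rx": 34.8, "ry": -28.3, "rz": -90.2, "jaw": 1}, {"x": 211, "y": 22, "z": -95, "rx": 34.8, "ry": -28.3, "rz": -90.2, "jaw": 1}, {"x": 211, "y": 22, "z": -126.7, "rx": 34.8, "ry": -28.3, "rz": -90.2, "jaw": 1}, {"x": 188, "y": 20.7, "z": -146, "rx": 34.8, "ry": -28.3, "rz": -90.2, "jaw": 1}, {"x": 165.3, "y": 19.3, "z": -165.2, "rx": 34.8, "ry": -28.3, "rz": -90.2, "jaw": 1}, {"x": 165.3, "y": 19.3, "z": -165.2, "rx": 34.8, "ry": -28.3, "rz": -90.2, "jaw": 1}])

```text
time: 42.4
ee_pos: [0.691, 0.2571, 0.1505]
ee_rot: [-2.938, -0.089, -1.06]
force: [0.5, -0.3, -1.5]
width: 0.0131
```

Run:
```python
from ins import *
o,p,T=held('w26',range(225,550,60)); print(o['ee_pos'])
plan(4,[.03,.01,-.01,-.03,-.042,-.045,-.048],1,L=.0873,off=.0115,yo=-.0002,rk=[.6140,.2021,.0582])
p,d=save('scene','scene26')
cv2.imwrite('pics/scene26c.png',cv2.resize(p[90:190,260:380,::-1],None,fx=6,fy=6,interpolation=cv2.INTER_CUBIC))
```

```text
225 [ 19.1  -0.6 212.7]
285 [39.9 -0.3  3.7]
345 [22.6 -0.4  3.7]
405 [ 4.5 -0.4  3.6]
465 [-14.6  -0.4   2.9]
525 [-36.6  -0.4   3.3]
[0.691  0.2571 0.1505]
f 0.03 pos [0.6933 0.2586 0.1542] shift [0.8 1.  1.2] rot [ 0.13 -0.17 -0.08]
f 0.01 pos [0.678  0.2577 0.1414] shift [-14.5   0.1 -11.7] rot [ 0.13 -0.17 -0.08]
f -0.01 pos [0.6627 0.2568 0.1285] shift [-29.8  -0.8 -24.5] rot [ 0.13 -0.17 -0.08]
f -0.03 pos [0.6474 0.2559 0.1156] shift [-45.1  -1.7 -37.4] rot [ 0.13 -0.17 -0.08]
f -0.042 pos [0.6383 0.2554 0.1079] shift [-54.3  -2.2 -45.1] rot [ 0.13 -0.17 -0.08]
f -0.045 pos [0.636  0.2553 0.106 ] shift [-56.6  -2.3 -47. ] rot [ 0.13 -0.17 -0.08]
f -0.048 pos [0.6337 0.2551 0.1041] shift [-58.9  -2.5 -48.9] rot [ 0.13 -0.17 -0.08]
```

View pics/w26b.png

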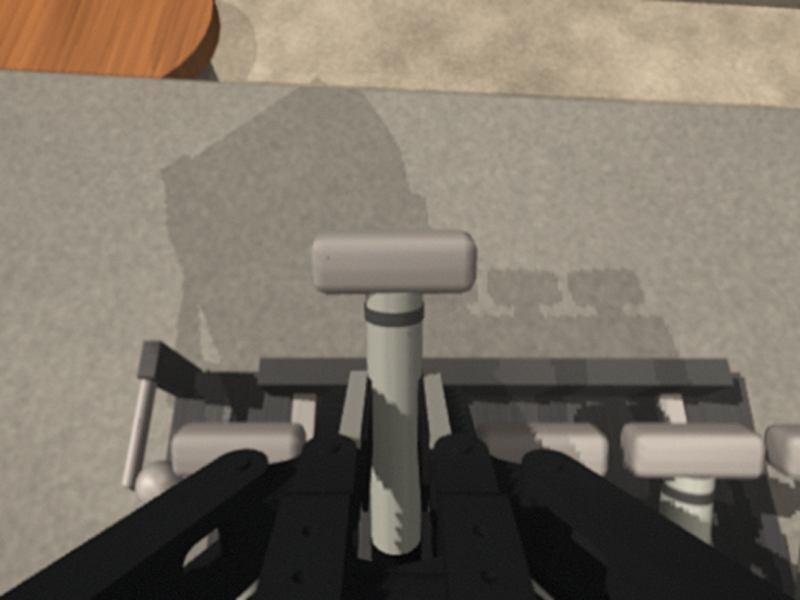

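View pics/scene26c.png

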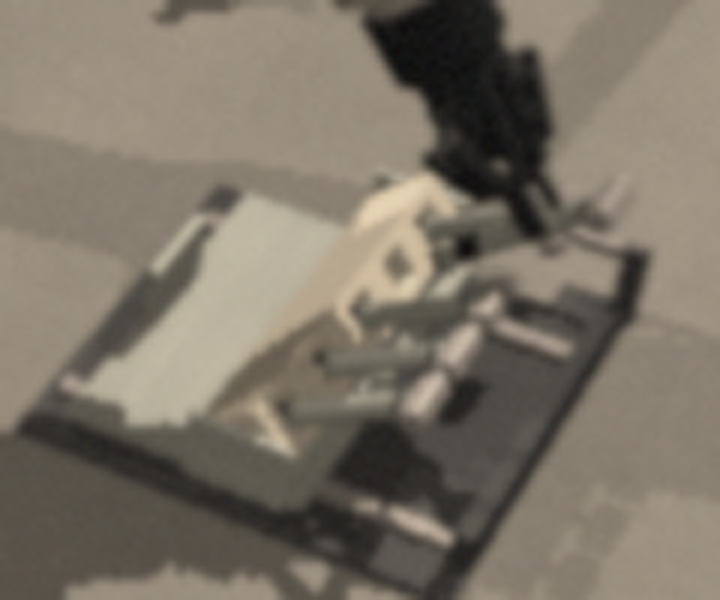

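>>> play_rows(series=[{"x": -7, "y": 0.5, "z": -5.5, "rx": 0.1, "ry": -0.2, "rz": 0, "jaw": 1}, {"x": -14.5, "y": 0.1, "z": -11.7, "rx": 0.1, "ry": -0.2, "rz": 0, "jaw": 1}, {"x": -18, "y": -0.1, "z": -14.7, "rx": 0.1, "ry": -0.2, "rz": 0, "jaw": 1}, {"x": -18, "y": -0.1, "z": -14.7, "rx": 0.1, "ry": -0.2, "rz": 0, "jaw": 1}])

```text
time: 42.9
ee_pos: [0.6751, 0.2578, 0.1394]
ee_rot: [-2.931, -0.087, -1.07]
force: [0.2, -0.2, -2.1]
width: 0.0125
```

Run:
```python
from ins import *
o=robot.get_obs(); print(o['ee_pos'],o['force'])
plan(4,[.01,-.01,-.03,-.042,-.045,-.048],1,L=.0873,off=.0115,yo=-.0002,rk=[.6140,.2021,.0582])
p,d=save('scene','scene27')
cv2.imwrite('pics/scene27c.png',cv2.resize(p[110:170,300:370,::-1],None,fx=10,fy=10,interpolation=cv2.INTER_CUBIC))
```

```text
[0.6751 0.2578 0.1394] [ 0.2053 -0.1771 -2.1072]
f 0.01 pos [0.678  0.2577 0.1414] shift [ 3. -0.  2.] rot [-0.01  0.12 -0.07]
f -0.01 pos [0.6627 0.2568 0.1285] shift [-12.3  -0.9 -10.9] rot [-0.01  0.12 -0.07]
f -0.03 pos [0.6474 0.2559 0.1156] shift [-27.6  -1.8 -23.7] rot [-0.01  0.12 -0.07]
f -0.042 pos [0.6383 0.2554 0.1079] shift [-36.8  -2.4 -31.5] rot [-0.01  0.12 -0.07]
f -0.045 pos [0.636  0.2553 0.106 ] shift [-39.1  -2.5 -33.4] rot [-0.01  0.12 -0.07]
f -0.048 pos [0.6337 0.2551 0.1041] shift [-41.4  -2.6 -35.3] rot [-0.01  0.12 -0.07]
```

View pics/scene27c.png

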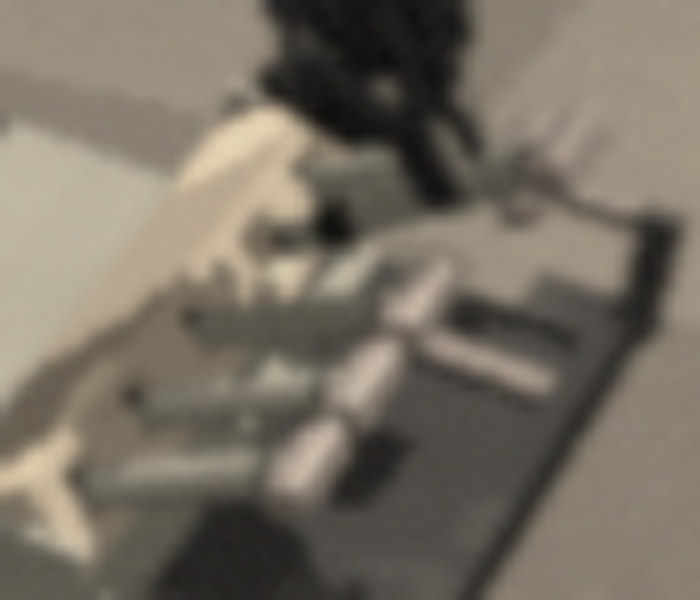

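>>> play_rows(series=[{"x": -4, "y": -0.2, "z": -3.5, "rx": 0, "ry": 0.1, "rz": 0, "jaw": 1}, {"x": -8, "y": -0.5, "z": -7, "rx": 0, "ry": 0.1, "rz": 0, "jaw": 1}, {"x": -12.3, "y": -0.9, "z": -10.9, "rx": 0, "ry": 0.1, "rz": 0, "jaw": 1}, {"x": -12.3, "y": -0.9, "z": -10.9, "rx": 0, "ry": 0.1, "rz": 0, "jaw": 1}])

```text
time: 43.35
ee_pos: [0.6624, 0.2568, 0.1281]
ee_rot: [-2.932, -0.087, -1.067]
force: [-0.0, 0.2, -1.5]
width: 0.0129
```

>>> play_rows(series=[{"x": -5, "y": -0.3, "z": -4.2, "rx": 0, "ry": 0, "rz": 0, "jaw": 1}, {"x": -10, "y": -0.6, "z": -8.4, "rx": 0, "ry": 0, "rz": 0, "jaw": 1}, {"x": -15, "y": -0.9, "z": -12.6, "rx": 0, "ry": 0, "rz": 0, "jaw": 1}, {"x": -20, "y": -1.1, "z": -16.8, "rx": 0, "ry": 0, "rz": 0, "jaw": 1}, {"x": -24.5, "y": -1.4, "z": -20.6, "rx": 0, "ry": 0, "rz": 0, "jaw": 1}, {"x": -24.5, "y": -1.4, "z": -20.6, "rx": 0, "ry": 0, "rz": 0, "jaw": 1}])

```text
time: 43.95
ee_pos: [0.6372, 0.2554, 0.1066]
ee_rot: [-2.933, -0.088, -1.066]
force: [-0.4, 0.6, -1.2]
width: 0.0131
```

>>> play_rows(series=[{"x": -1.2, "y": -0.1, "z": -1, "rx": 0, "ry": 0, "rz": 0, "jaw": 1}, {"x": -2.4, "y": -0.1, "z": -2, "rx": 0, "ry": 0, "rz": 0, "jaw": 1}, {"x": -3.8, "y": -0.2, "z": -3.2, "rx": 0, "ry": 0, "rz": 0, "jaw": 1}, {"x": -4.6, "y": -0.2, "z": -3.9, "rx": 0, "ry": 0, "rz": 0, "jaw": 1}, {"x": -4.6, "y": -0.2, "z": -3.9, "rx": 0, "ry": 0, "rz": 0, "jaw": 1}])

```text
time: 44.45
ee_pos: [0.6345, 0.2557, 0.106]
ee_rot: [-2.928, -0.088, -1.074]
force: [11.1, -1.2, 8.6]
width: 0.0134
```

>>> play_rows(series=[{"x": 0, "y": 0, "z": 0, "rx": 0, "ry": 0, "rz": 0, "jaw": 0.66}, {"x": 0, "y": 0, "z": 0, "rx": 0, "ry": 0, "rz": 0, "jaw": 0.66}, {"x": 0, "y": 0, "z": 0, "rx": 0, "ry": 0, "rz": 0, "jaw": 0.66}, {"x": -13, "y": -0.7, "z": 15.3, "rx": 0, "ry": 0, "rz": 0, "jaw": 0.66}, {"x": -32, "y": -1.8, "z": 38.3, "rx": 0, "ry": 0, "rz": 0, "jaw": 0.66}, {"x": -52, "y": -2.9, "z": 61.5, "rx": 0, "ry": 0, "rz": 0, "jaw": 0.66}, {"x": -55, "y": -20, "z": 100, "rx": -0.5, "ry": 8, "rz": 0, "jaw": 0.66}, {"x": 5, "y": -56, "z": 144, "rx": -2.3, "ry": 40, "rz": 0, "jaw": 0.66}, {"x": 5, "y": -56, "z": 144, "rx": -2.3, "ry": 40, "rz": 0, "jaw": 0.66}, {"x": 5, "y": -56, "z": 144, "rx": -2.3, "ry": 40, "rz": 0, "jaw": 0.66}, {"x": 5, "y": -56, "z": 144, "rx": -2.3, "ry": 40, "rz": 0, "jaw": 0.66}, {"x": 5, "y": -56, "z": 144, "rx": -2.3, "ry": 40, "rz": 0, "jaw": 0.66}, {"x": 5, "y": -56, "z": 144, "rx": -2.3, "ry": 40, "rz": 0, "jaw": 0.66}])

```text
time: 45.75
ee_pos: [0.6398, 0.1997, 0.2488]
ee_rot: [-3.138, -0.093, -0.008]
force: [0.6, -0.3, 0.4]
width: 0.0285
```

Run:
```python
from ins import *
o,p,d=shot('w28');print(o['time'],o['ee_pos'],o['ee_rot'])
W=cloud('wrist',d,o)
for u,v in [(390,440),(360,440),(420,440),(390,472)]: print(u,v,W[int(v/1.5625),int(u/1.5625)])
```

```text
45.75 [0.6398 0.1997 0.2488] [-3.1377 -0.0928 -0.0078]
390 440 [0.4886 0.1959 0.0216]
360 440 [0.4868 0.2191 0.021 ]
420 440 [0.4888 0.1724 0.0198]
390 472 [0.4828 0.1951 0.0548]
```

View pics/w28b.png

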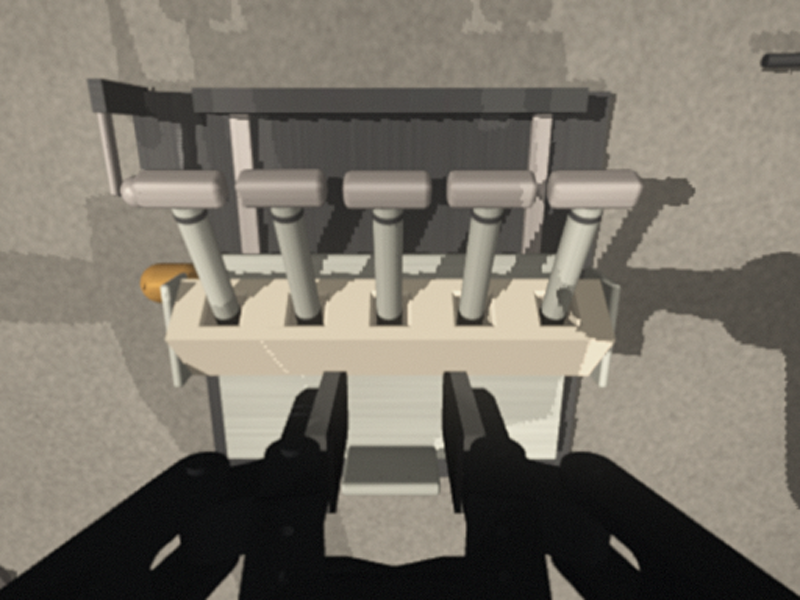

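All five gauges stand with their heads in line at row ~188, and all feet are in the sockets. Next is the tab, with its top at (390,488).

>>> play_rows(series=[{"x": -205, "y": -7, "z": 0, "rx": 0.1, "ry": 0.5, "rz": 0, "jaw": 1}, {"x": -205, "y": -7, "z": 0, "rx": 0.1, "ry": 0.5, "rz": 0, "jaw": 1}, {"x": -205, "y": -7, "z": 0, "rx": 0.1, "ry": 0.5, "rz": 0, "jaw": 1}, {"x": -205, "y": -7, "z": 0, "rx": 0.1, "ry": 0.5, "rz": 0, "jaw": 1}, {"x": -205, "y": -7, "z": 0, "rx": 0.1, "ry": 0.5, "rz": 0, "jaw": 1}, {"x": -205, "y": -7, "z": 0, "rx": 0.1, "ry": 0.5, "rz": 0, "jaw": 1}, {"x": -205, "y": -7, "z": -40, "rx": 0.1, "ry": 0.5, "rz": 0, "jaw": 1}, {"x": -205, "y": -7, "z": -80, "rx": 0.1, "ry": 0.5, "rz": 0, "jaw": 1}, {"x": -205, "y": -7, "z": -120, "rx": 0.1, "ry": 0.5, "rz": 0, "jaw": 1}, {"x": -205, "y": -7, "z": -120, "rx": 0.1, "ry": 0.5, "rz": 0, "jaw": 1}])

```text
time: 46.8
ee_pos: [0.4328, 0.1921, 0.1243]
ee_rot: [-3.138, -0.093, 0.014]
force: [-0.6, 0.2, 1.1]
width: -0.0003
```

Run:
```python
from ins import *
o,p,d=shot('w29');print(o['time'],o['ee_pos'],o['ee_rot'],o['force'])
p,d=save('scene','scene29'); cv2.imwrite('pics/scene29c.png',cv2.resize(p[90:200,230:380,::-1],None,fx=5,fy=5,interpolation=cv2.INTER_CUBIC))
p,d=save('side','side29'); W=cloud('side',d)
cv2.imwrite('pics/side29c.png',cv2.resize(p[200:360,50:270,::-1],None,fx=3.6,fy=3.6,interpolation=cv2.INTER_CUBIC))
```

```text
46.8 [0.4328 0.1921 0.1243] [-3.1379 -0.0931  0.0144] [-0.5587  0.2131  1.089 ]
```

View pics/w29b.png

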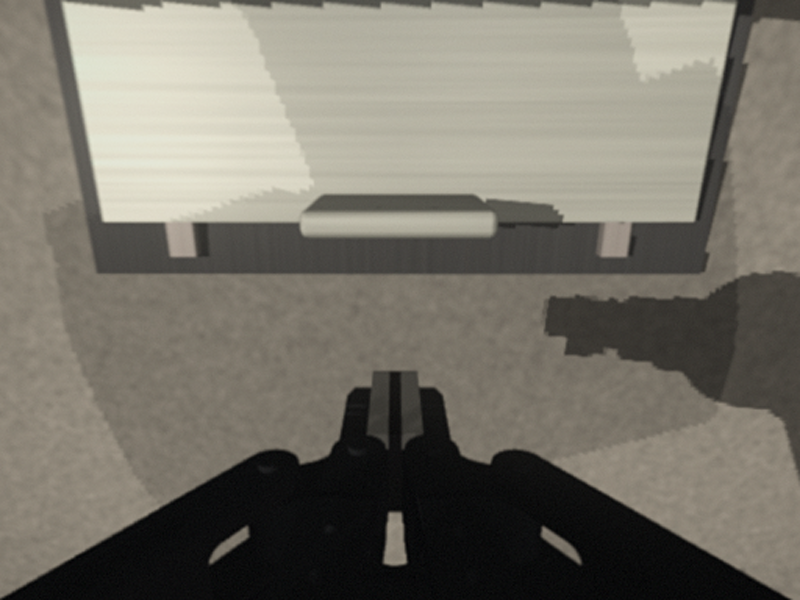

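View pics/scene29c.png

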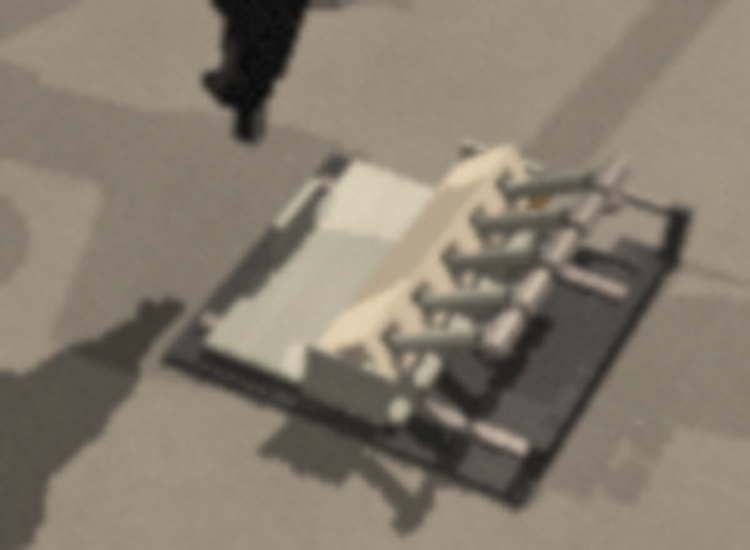

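View pics/side29c.png

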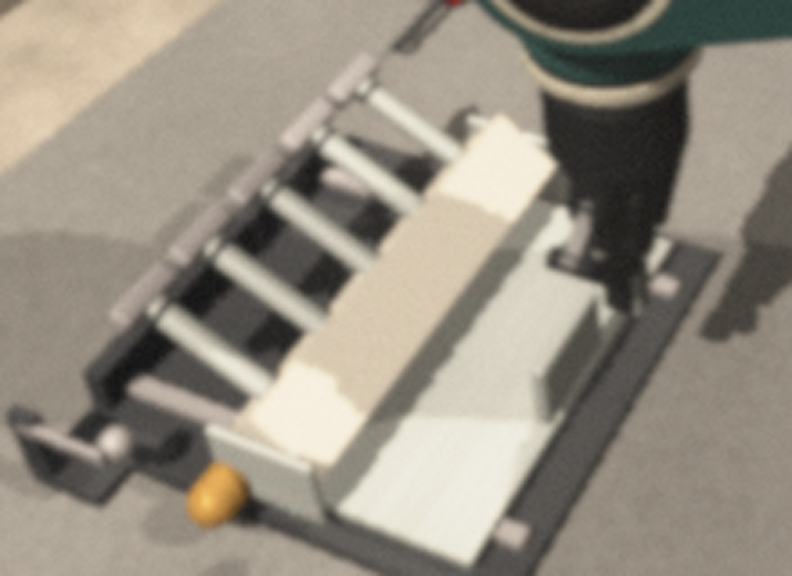

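Run:
```python
from ins import *
o=np.load('pics/w29o.npz')
for u,v in [(300,236),(398,237),(496,236),(398,212)]: print(px2w('wrist',(u+.5)/1.5625-.5,(v+.5)/1.5625-.5,.07,o))
print(robot.get_obs()['ee_pos'])
```

```text
[0.4731 0.2282 0.07  ]
[0.4749 0.1937 0.07  ]
[0.4772 0.1594 0.07  ]
[0.4836 0.1943 0.07  ]
[0.4353 0.1931 0.1313]
```

>>> play_rows(series=[{"x": 0, "y": 1, "z": -40, "rx": 0, "ry": 0, "rz": 0, "jaw": 1}, {"x": 0, "y": 1, "z": -81, "rx": 0, "ry": 0, "rz": 0, "jaw": 1}, {"x": 5, "y": 1, "z": -81, "rx": 0, "ry": 0, "rz": 0, "jaw": 1}, {"x": 12, "y": 1, "z": -81, "rx": 0, "ry": 0, "rz": 0, "jaw": 1}, {"x": 18, "y": 1.3, "z": -81, "rx": 0, "ry": 0, "rz": 0, "jaw": 1}, {"x": 23, "y": 1.6, "z": -81, "rx": 0, "ry": 0, "rz": 0, "jaw": 1}, {"x": 26, "y": 1.6, "z": -81, "rx": 0, "ry": 0, "rz": 0, "jaw": 1}, {"x": 29, "y": 1.8, "z": -81, "rx": 0, "ry": 0, "rz": 0, "jaw": 1}, {"x": 32, "y": 1.9, "z": -81, "rx": 0, "ry": 0, "rz": 0, "jaw": 1}, {"x": 35, "y": 2, "z": -81, "rx": 0, "ry": 0, "rz": 0, "jaw": 1}])

```text
time: 47.95
ee_pos: [0.4705, 0.1952, 0.0505]
ee_rot: [-3.135, -0.093, 0.002]
force: [-3.1, 0.2, 1.4]
width: -0.0003
```

>>> play_rows(series=[{"x": 4, "y": 0.2, "z": 0, "rx": 0, "ry": 0, "rz": 0, "jaw": 1}, {"x": 8, "y": 0.5, "z": 0, "rx": 0, "ry": 0, "rz": 0, "jaw": 1}, {"x": 12, "y": 0.7, "z": 0, "rx": 0, "ry": 0, "rz": 0, "jaw": 1}, {"x": 16, "y": 0.9, "z": 0, "rx": 0, "ry": 0, "rz": 0, "jaw": 1}, {"x": 20, "y": 1.2, "z": 0, "rx": 0, "ry": 0, "rz": 0, "jaw": 1}, {"x": 24, "y": 1.4, "z": 0, "rx": 0, "ry": 0, "rz": 0, "jaw": 1}, {"x": 28, "y": 1.6, "z": 0, "rx": 0, "ry": 0, "rz": 0, "jaw": 1}, {"x": 32, "y": 1.9, "z": 0, "rx": 0, "ry": 0, "rz": 0, "jaw": 1}, {"x": 36, "y": 2.1, "z": 0, "rx": 0, "ry": 0, "rz": 0, "jaw": 1}, {"x": 40, "y": 2.3, "z": 0, "rx": 0, "ry": 0, "rz": 0, "jaw": 1}, {"x": 40, "y": 2.3, "z": 0, "rx": 0, "ry": 0, "rz": 0, "jaw": 1}])

```text
time: 49.05
ee_pos: [0.5108, 0.1975, 0.0503]
ee_rot: [-3.135, -0.093, 0.002]
force: [-1.3, 0.2, 0.5]
width: 0.0002
```

Run:
```python
from ins import *
print(robot.get_obs()['ee_pos'])
p,d=save('scene','scene30'); cv2.imwrite('pics/scene30c.png',cv2.resize(p[90:200,230:380,::-1],None,fx=5,fy=5,interpolation=cv2.INTER_CUBIC))
```

```text
[0.5108 0.1975 0.0503]
```

View pics/scene30c.png

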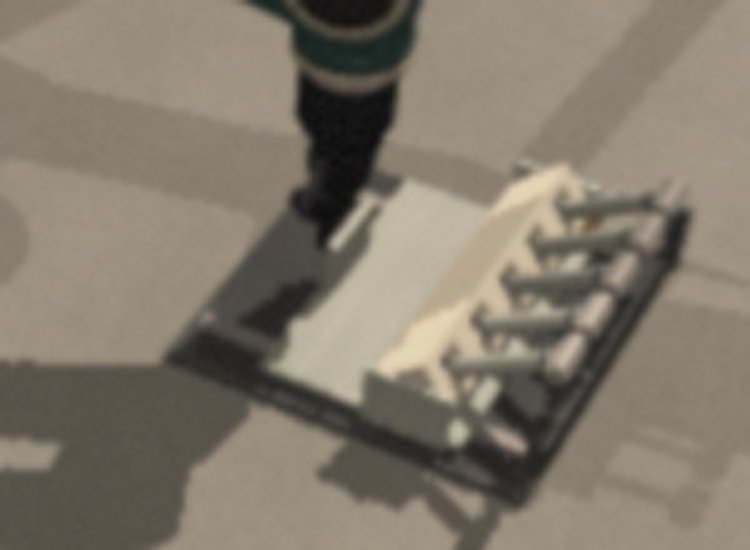

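>>> play_rows(series=[{"x": 4, "y": 0.2, "z": 0, "rx": 0, "ry": 0, "rz": 0, "jaw": 1}, {"x": 8, "y": 0.5, "z": 0, "rx": 0, "ry": 0, "rz": 0, "jaw": 1}, {"x": 12, "y": 0.7, "z": 0, "rx": 0, "ry": 0, "rz": 0, "jaw": 1}, {"x": 15, "y": 0.9, "z": 0, "rx": 0, "ry": 0, "rz": 0, "jaw": 1}, {"x": 18, "y": 1.1, "z": 0, "rx": 0, "ry": 0, "rz": 0, "jaw": 1}, {"x": 21, "y": 1.2, "z": 0, "rx": 0, "ry": 0, "rz": 0, "jaw": 1}, {"x": 23, "y": 1.3, "z": 0, "rx": 0, "ry": 0, "rz": 0, "jaw": 1}, {"x": 25, "y": 1.5, "z": 0, "rx": 0, "ry": 0, "rz": 0, "jaw": 1}, {"x": 25, "y": 1.5, "z": 0, "rx": 0, "ry": 0, "rz": 0, "jaw": 1}])

```text
time: 50.0
ee_pos: [0.536, 0.1989, 0.0504]
ee_rot: [-3.135, -0.093, 0.001]
force: [0.2, -1.0, 0.1]
width: -0.0002
```

Run:
```python
from ins import *
o,p,d=shot('w31'); print(o['ee_pos'],o['force'])
p,d=save('scene','scene31'); cv2.imwrite('pics/scene31c.png',cv2.resize(p[90:200,230:380,::-1],None,fx=5,fy=5,interpolation=cv2.INTER_CUBIC))
```

```text
[0.536  0.1989 0.0504] [ 0.1898 -1.0412  0.1434]
```

View pics/scene31c.png

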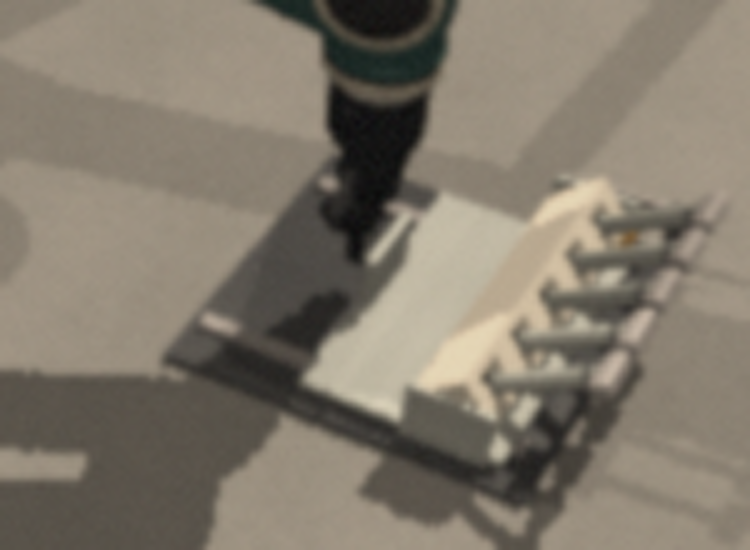

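View pics/w31b.png

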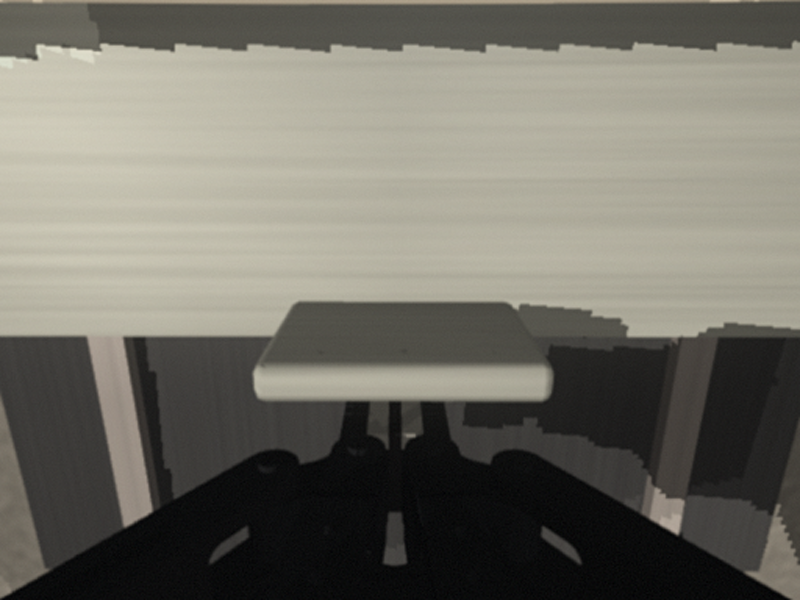

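Run:
```python
from ins import *
o=np.load('pics/w31o.npz')
for u,v in [(398,399)]: print(px2w('wrist',(u+.5)/1.5625-.5,(v+.5)/1.5625-.5,.07,o))
```

```text
[0.5553 0.1994 0.07  ]
```

The tab face moved from x = 0.475 to 0.555, about 80 mm, and now stands clear ahead of the finger, so the rack seems to have snapped home. I'll confirm with a gentle push against the stop.

>>> play_rows(series=[{"x": 4, "y": 0.2, "z": 0, "rx": 0, "ry": 0, "rz": 0, "jaw": 1}, {"x": 7, "y": 0.4, "z": 0, "rx": 0, "ry": 0, "rz": 0, "jaw": 1}, {"x": 9, "y": 0.5, "z": 0, "rx": 0, "ry": 0, "rz": 0, "jaw": 1}, {"x": 11, "y": 0.6, "z": 0, "rx": 0, "ry": 0, "rz": 0, "jaw": 1}, {"x": 11, "y": 0.6, "z": 0, "rx": 0, "ry": 0, "rz": 0, "jaw": 1}])

```text
time: 50.6
ee_pos: [0.5432, 0.1993, 0.0503]
ee_rot: [-3.136, -0.094, 0.017]
force: [-47.4, -6.0, 28.4]
width: 0.0006
```

The rack is hard against the stop: the push read 47 N. Backing off at once.

>>> play_rows(series=[{"x": -10, "y": -0.6, "z": 0, "rx": 0, "ry": 0, "rz": 0, "jaw": 1}, {"x": -30, "y": -2, "z": 0, "rx": 0, "ry": 0, "rz": 0, "jaw": 1}, {"x": -45, "y": -3, "z": 0, "rx": 0, "ry": 0, "rz": 0, "jaw": 1}, {"x": -45, "y": -3, "z": 40, "rx": 0, "ry": 0, "rz": 0, "jaw": 1}, {"x": -45, "y": -3, "z": 90, "rx": 0, "ry": 0, "rz": 0, "jaw": 1}, {"x": -45, "y": -3, "z": 140, "rx": 0, "ry": 0, "rz": 0, "jaw": 1}, {"x": -45, "y": -3, "z": 200, "rx": 0, "ry": 0, "rz": 0, "jaw": 1}, {"x": 130, "y": 5, "z": 200, "rx": 0, "ry": 0, "rz": 0, "jaw": 1}, {"x": 130, "y": 5, "z": 200, "rx": 0, "ry": 0, "rz": 0, "jaw": 1}, {"x": 130, "y": 5, "z": 200, "rx": 0, "ry": 0, "rz": 0, "jaw": 1}, {"x": 130, "y": 5, "z": 200, "rx": 0, "ry": 0, "rz": 0, "jaw": 1}, {"x": 130, "y": 5, "z": 200, "rx": 0, "ry": 0, "rz": 0, "jaw": 1}, {"x": 130, "y": 5, "z": 200, "rx": 0, "ry": 0, "rz": 0, "jaw": 1}])

```text
time: 51.9
ee_pos: [0.6734, 0.2042, 0.2496]
ee_rot: [-3.136, -0.093, 0.019]
force: [-0.2, -0.4, 0.1]
width: -0.0001
```

Run:
```python
from ins import *
o,p,d=shot('w32'); print(o['time'],o['ee_pos'],o['force'],o['width'])
p,d=save('scene','scene32')
W=cloud('wrist',np.load('pics/w32.npy'),o)
rk=np.array(RK)+0
```

```text
51.9 [0.6734 0.2042 0.2496] [-0.2022 -0.4103  0.1167] -0.0001067017392134552
```

View pics/w32b.png

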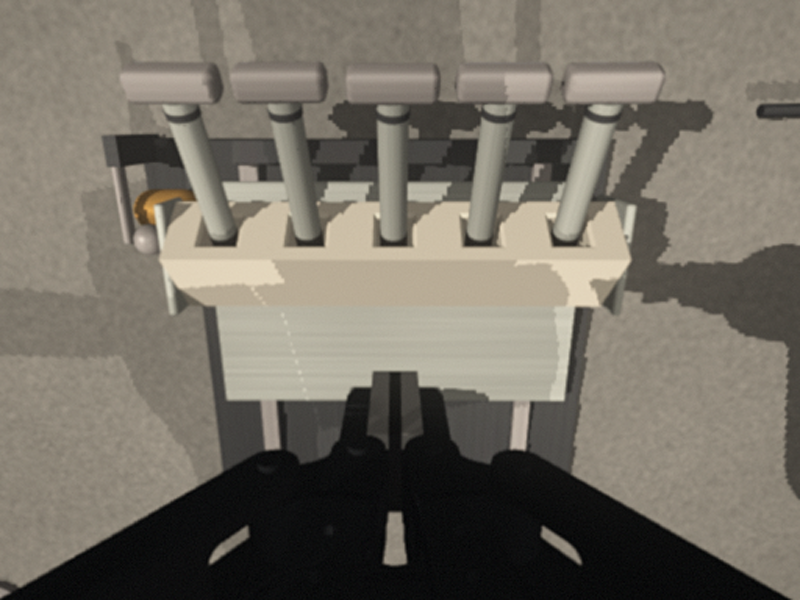

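View pics/scene32.png

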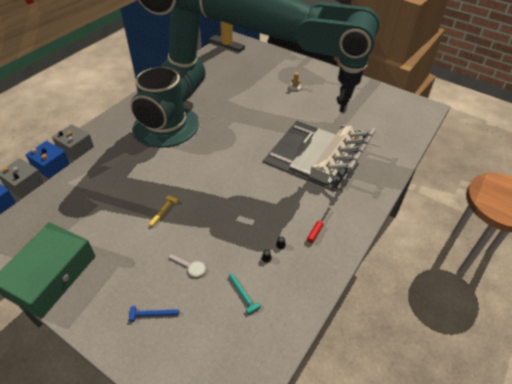

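Run:
```python
from ins import *
o=np.load('pics/w32o.npz'); W=cloud('wrist',np.load('pics/w32.npy'),o)
r=[.6112+.0804*.9983,.2018+.0804*.058,.0582]; print(r)
for i,us in {5:(160,182),4:(275,290),3:(390,393),2:(505,493),1:(615,598)}.items():
    m,M=sock(r,i)
    for v in (70,85,98): print(i,v,((W[int(v/1.5625),int(us[0]/1.5625)]-m)@M*1000).round(1),end=' ')
    print()
for u,v in [(390,285),(250,285),(520,285),(390,230)]:
    m,M=sock(r,3); print(u,v,((W[int(v/1.5625),int(u/1.5625)]-m)@M*1000).round(1))
```

```text
[0.69146332, 0.2064632, 0.0582]
5 70 [17.2  2.3 96. ] 5 85 [12.5  3.1 91.3] 5 98 [13.1  6.  84.2] 
4 70 [17.6  2.  96. ] 4 85 [12.1  2.1 91.9] 4 98 [12.5  3.6 84.9] 
3 70 [18.7  2.2 95.3] 3 85 [12.3  2.1 91.9] 3 98 [11.6  2.2 85.7] 
2 70 [18.2  1.5 95.6] 2 85 [12.4  1.4 91.8] 2 98 [10.7  0.6 86.4] 
1 70 [17.8  4.1 95.7] 1 85 [12.2  3.9 91.7] 1 98 [11.9  1.6 85.3] 
390 285 [-20.2   3.1 -25.8]
250 285 [-20.4  89.2 -25.9]
520 285 [-20.4 -76.8 -25.2]
390 230 [-2.3  3.   5.4]
```

Run:
```python
from h import *
print(robot.finish_job()); print(robot.get_obs()['time'])
```

```text
the job is handed in; nothing more can be done
None
the job is handed in; nothing more can be done
```

I stood all five gauges foot down in sockets 1 to 5 while the rack was drawn out. I then pushed the rack by its tab until it snapped home, and handed the job in at about 52 s.

**Last checks**
- **Seating:** every head end measured 95–96 mm out along the bore. A fully seated gauge should read 95 mm.
- **Rack travel:** the tab had moved about 80 mm and stood ahead of the finger after the snap. A confirming push then met the stop solidly.
- **Bystanders:** in the last scene picture the nuts, loupe, reamer and coloured look-alikes were in their places, and the arm was clear of everything.

**What did not go cleanly**
- **Confirming push:** it was harder than I meant, with 47 N along x and about 55 N in all, briefly. It was through the fingertips on the tab, under the 120 N wrist limit. It would matter only if the fingers count under the 40 N body limit.
- **Rack moving:** seating the gauges dragged the loose rack about 18 mm towards the robot in total. It ended at its drawn-out stop, and I remeasured it before each later insertion.

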